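Charge the barrel tumbler and set it between centres

TASK

Set up the barrel tumbler for a deburring run: drop every aluminium housing from the bench into the barrel through its open port, set the funnel in the port, pour all the ceramic stones from the scoop through it into the barrel, then put the funnel back upright on its wooden stand and the scoop down flat on the bench. Close the port with its cover, pressed fully home, lay the barrel in the tumbler's two V rests with the port up, and slide the tailstock fully home so that both centres sit in the ends of the barrel's trunnions. There are two to four housings; do not put the cover on before everything is inside, and leave the green wire spool where it is.

Things in the scene. Friction and masses are not known exactly. Their poses are not given: they have to be found in the camera images.
- barrel: Grey barrel 150 (x) x 68 (y) x 80 mm (z), 5 mm walls, a 9 mm lifter rib along its floor; grip across y. Origin: centre of underside. Port: 96 x 56 mm opening mid-top, z = 80. Steel trunnions, 26 mm diameter, run 40 mm out along x at each end, 40 mm above the underside (tips at x = +-115), with a 16 mm bore 14 mm deep in the end for a centre. Ends alike. 0.3 to 0.4 kg empty, 0.8 loaded. Smooth.
- cover: Port cover, lip down on the bench: plate 112 (x) x 62 x 5 mm over a rubber lip 88 x 48 x 10 mm that drops into the port with 4 mm play all round. Origin: centre of the lip's underside, so the plate is at z = 10 to 15; closed, 70 mm above the barrel's underside, x along the barrel's x (either way round). Grip: upright bar on top, 50 (x) x 14 mm (y), z = 15 to 33.
- stand_seat (a point): Wooden funnel stand fixed to the bench: two rails 110 mm long (along this x), 20 mm wide, 30 mm high, 62 mm apart inside, for the stem to hang between. Point: midway between the rails, level with their tops, 30 mm above the bench; the funnel's origin is here when it is on its stand.
- funnel: Round steel funnel, 0.16 kg. Origin: on its axis in the underside of its flange (84 x 84 x 3 mm), on which it rests. Below: stem 50 mm outside, 44 mm inside, 14 mm long (3 mm play across the port). Above: cone opening to 160 mm at z = 62. Grip from above: black upright ear on the rim, 12 (x) x 46 mm (y), centred 84 mm from the axis along +x, z = 54 to 106; hold near z = 88.
- scoop: Steel scoop: trough 128 (x) x 72 x 45 mm, floor 3 mm, open front at +x (edge at x = +64). Origin: centre of the trough's underside. Handle: bar 22 mm wide (y), 16 mm high, middle at z = 40, from x = -63 to -163; hold near x = -95. 0.12 kg. Smooth: stones start to slide out when the front is tipped down 25 to 40 degrees, all leave by 60.
- rest_axis (a point): Tumbler fixed to the bench: bed 520 mm along this x, 130 wide, 22 high. Headstock (164 mm high) at +x, sliding tailstock at -x. V rests 8 mm thick at x = +86 and -102 carry the trunnions, wings guide 15 mm each side. Point: axis of trunnions lying in the rests, 98.5 mm above the bench. Lay the barrel with its middle at x = -15 (-19 to -11) to clear the headstock's centre.
- head_tip (a point): Tip of the headstock's fixed centre (60 degree cone, 6 mm tip, 22 mm base, 14 mm long) pointing to -x, 106 mm from the rest point along its x and 1.5 mm higher, so the centres lift the barrel off the rests. It seats about 9 mm deep in a bore.
- tail_tip (a point): Tip of the tailstock's like centre, pointing to +x. Slid home, it enters the near bore and pushes the barrel along the rests onto the headstock's centre; the barrel's middle is then over the rest point.
- tail_grip (a point): Grip point on the black upright bar on top of the tailstock: 16 mm thick (along the tumbler), 46 mm wide, 32 mm high, its top 158 mm above the bench, this point 146 mm.
- tail (a joint): Travel of the tailstock in m: 0 drawn back, grows towards the headstock (limit 0.060). With both centres seated on the barrel it reads about 0.044. Slides with about 5 N of friction and stays where it is left; 15 to 20 N in all seats the barrel.
- housing1: Milled aluminium housing lying on the bench: block 40 x 24 x 20 mm with a round neck 16 mm thick and 20 mm long at one end, 60 mm in all along its x. Origin: on its axis, mid-length, 10 mm above its underside. 50 g. Between two and four of these are present. Dropped flat into the barrel from just above its port they lie down; spread them so they do not pile up under the cover.
- housing2: Milled aluminium housing lying on the bench: block 40 x 24 x 20 mm with a round neck 16 mm thick and 20 mm long at one end, 60 mm in all along its x. Origin: on its axis, mid-length, 10 mm above its underside. 50 g. Between two and four of these are present. Dropped flat into the barrel from just above its port they lie down; spread them so they do not pile up under the cover.
- housing3: Milled aluminium housing lying on the bench: block 40 x 24 x 20 mm with a round neck 16 mm thick and 20 mm long at one end, 60 mm in all along its x. Origin: on its axis, mid-length, 10 mm above its underside. 50 g. Between two and four of these are present. Dropped flat into the barrel from just above its port they lie down; spread them so they do not pile up under the cover.
- housing4: Milled aluminium housing lying on the bench: block 40 x 24 x 20 mm with a round neck 16 mm thick and 20 mm long at one end, 60 mm in all along its x. Origin: on its axis, mid-length, 10 mm above its underside. 50 g. Between two and four of these are present. Dropped flat into the barrel from just above its port they lie down; spread them so they do not pile up under the cover.
- stone1: Ceramic tumbling stone, a reddish-brown cylinder of 17 mm diameter and 17 mm height, in the scoop at the start. Origin: its centre. 12 g, smooth. Between six and eight are present. Poured fast they can bridge in the funnel's stem; lifting and lowering the funnel by its ear a few mm frees them.
- stone2: Ceramic tumbling stone, a reddish-brown cylinder of 17 mm diameter and 17 mm height, in the scoop at the start. Origin: its centre. 12 g, smooth. Between six and eight are present. Poured fast they can bridge in the funnel's stem; lifting and lowering the funnel by its ear a few mm frees them.
- stone3: Ceramic tumbling stone, a reddish-brown cylinder of 17 mm diameter and 17 mm height, in the scoop at the start. Origin: its centre. 12 g, smooth. Between six and eight are present. Poured fast they can bridge in the funnel's stem; lifting and lowering the funnel by its ear a few mm frees them.
- stone4: Ceramic tumbling stone, a reddish-brown cylinder of 17 mm diameter and 17 mm height, in the scoop at the start. Origin: its centre. 12 g, smooth. Between six and eight are present. Poured fast they can bridge in the funnel's stem; lifting and lowering the funnel by its ear a few mm frees them.
- stone5: Ceramic tumbling stone, a reddish-brown cylinder of 17 mm diameter and 17 mm height, in the scoop at the start. Origin: its centre. 12 g, smooth. Between six and eight are present. Poured fast they can bridge in the funnel's stem; lifting and lowering the funnel by its ear a few mm frees them.
- stone6: Ceramic tumbling stone, a reddish-brown cylinder of 17 mm diameter and 17 mm height, in the scoop at the start. Origin: its centre. 12 g, smooth. Between six and eight are present. Poured fast they can bridge in the funnel's stem; lifting and lowering the funnel by its ear a few mm frees them.
- stone7: Ceramic tumbling stone, a reddish-brown cylinder of 17 mm diameter and 17 mm height, in the scoop at the start. Origin: its centre. 12 g, smooth. Between six and eight are present. Poured fast they can bridge in the funnel's stem; lifting and lowering the funnel by its ear a few mm frees them.
- stone8: Ceramic tumbling stone, a reddish-brown cylinder of 17 mm diameter and 17 mm height, in the scoop at the start. Origin: its centre. 12 g, smooth. Between six and eight are present. Poured fast they can bridge in the funnel's stem; lifting and lowering the funnel by its ear a few mm frees them.
- spool: Bystander: green wire spool standing on the bench, 68 mm diameter, 62 mm high. Origin: centre of its underside.

How it is judged:
By the outcome, as a careful person would: the job done as asked, in the order asked, and still so for the second after the job is handed in, with the robot touching nothing.
Of housing1, housing2, housing3, housing4 only 2 to 4 are there at a start; the rules pass over those that are not, and their reading is None.
Of stone1, stone2, stone3, stone4, stone5, stone6, stone7, stone8 only 6 to 8 are there at a start; the rules pass over those that are not, and their reading is None.
At some moment in a run one of housing1, housing2, housing3, housing4, cover may be knocked a few centimetres aside while the robot is not near it.
It also fails if it takes over 210 s, if anything falls off the work surface, if the arm or the gripper's body presses on something with over 40 N, if the wrist force passes 120 N, or if a joint passes its speed limit or range.

ROBOT

A 7-joint arm with a two-finger parallel gripper is mounted at the origin on the work surface. World frame = base frame: x ahead of the robot, y to its left, z up, the work surface at z = 0. Lengths are in m, angles in degrees, forces in N, time in s.
With the tool pointing down it reaches from about 0.425 to 0.875 m from the base axis. Payload 4.7 kg.
Tool frame: the origin (TCP) lies on the centre line of the jaws, within the pads' length; the fingertips stand 11 mm ahead of it and the grasp point (between the pads) lies 8 mm behind it (finger_overhang is the x of the fingertips in the tool frame, in m); x points along the fingers, z is the direction in which the jaws open and shut, and the axes are right-handed (so a half turn about x gives the same grasp; the last joint's range is limited). The gripper opens to 87 mm and grips with 3 to 60 N. Pads are 19 mm wide; open, the fingers measure 117 mm over their backs; the gripper's body (75 mm by 190 mm) begins 51 mm behind the grasp point.
Start: joints at [63.891, 18.392, -4.016, 83.108, 1.295, 78.541, -3.26], TCP at [0.294, -0.58, 0.234] pointing down, gripper open.
Joint ranges: [-163.93, 163.93], [-17.29, 119.83], [-79.2, 71.16], [3.27, 140.29], [-89.18, 269.18], [5.43, 117.66], [-154.24, 154.24]. Speed limits (degrees/s): [147.25, 147.25, 180, 180, 180, 180, 180].

INTERFACE

Orientations are given as [roll, pitch, yaw] about the fixed x, y, z axes, in that order (R = Rz(yaw) Ry(pitch) Rx(roll)).
In Python, from cell import get_obs, read_camera, sign_off, cut_out, finger_overhang gives the robot as it stands.
- The arm moves only by the tool servo_tool, never from a script. Its argument "rows" is one flat list of numbers, 5 for each row, row after row: the shift along the world's x, y, z in mm, then the turn about the world's z in degrees, then the closure, from 0 (fully open) to 1 (shut). A call has 1 to 10 rows; each row is the pose to reach, as a shift and turn from the pose commanded when the call began; what a row does not reach only later rows make up. A row lasts 1/12 s, in which the tool goes at most 41.7 mm and 7.16 degrees, less where a joint would pass 70% of its speed; a pose out of reach is approached as far as the arm can. A call with a gripper value outside its range is refused whole. The fingers move at their own pace and stop on an object; "force" is the grip in N (left out, the last holds). Time passes only in rows, so rows that repeat a pose let the fingers close. It gives the time, the measured TCP pose, the force and the opening at its end, in the units of the state.
- get_obs(): the state, without advancing time (a new reading comes with each control period).
- read_camera(name): name is "side" or "top"; returns a dict with "frame" (384x512x3 uint8, blue, green, red), "range_z" (384x512 float32, m along the optical axis (not along the pixel's ray), 0 where there is no reading), "intrinsics" (3x3 intrinsics, pixels), "k1" (the pictures are not rectified: a ray, as slopes to the right and down, at radius r is drawn at 1 + k1 r^2 times it, then the intrinsics apply), "cam_to_world" (4x4, takes a point from camera to world coordinates). Camera axes: x right, y down, z forward; pixel columns grow to the right and rows downward; lengths in m; the calibration is good to about 2 mm. A picture is of the moment at which its call begins.
- sign_off(): hands the job in, once; it reports no verdict.
Trained networks look in a picture, given as the dict that the camera call returned (one of the last four; its "shot" number tells which), for a name from the list of things; names that differ only in an ending like _2 or _b are one class to them, and where a whole thing is asked for, a point or a joint stands for the part that bears it (a point fixed in the world has none). Each returns a list of dicts, best first, with "score" (0 to 1); they miss things now and then, are a little off and sometimes report something else, mostly with a low value. They report only what shows in the picture. A call takes as long as a camera call.
- cut_out(name, picture): "pixels" (384x512 bool, what is visible of it) and "extent" ([centre column, centre row, width, height] in pixels, round what is visible of it).
The state is a dict: "time_s": time; "qpos": joint angles; "joint_velocities": joint speeds; "effort": joint torques, N m; "tool_pos": TCP position; "tool_rot": TCP orientation; "force": force on the tool from outside, world axes, zero at the start; "wrist_torque": the same for the moment, N m; "grip_width": finger opening in m.
Only numpy, scipy, OpenCV 4.12 (cv2) and the standard library are available. Lean on these libraries where they do the work, as an engineer would, in place of code of your own. Each camera call takes 0.05 s, during which the arm holds its last target.

## Working session

There is one attempt and no reset: what is moved stays moved. The work goes in short steps, Python scripts to look and compute and a tool call to move; the robot and the scene stay as the last step left them, time stands still between calls to the robot, and variables do not carry over. Pictures are saved under pics/ and viewed, and the job is handed in when it is done.

Besides the shell and the picture viewer there is one more tool, called after "Call:" in YAML: its name, and indented under it one key for each argument. servo_tool: Moves the arm, as the interface text tells. Its arguments: {"type":"object","properties":{"rows":{"type":"array"},"force":{"type":"number"}},"required":["rows"]}

```bash
ls; mkdir -p pics
python3 - <<'E'
from cell import *
import cv2
print(get_obs())
for n in("top","side"):
    p=read_camera(n); cv2.imwrite(f"pics/a_{n}.png",p["frame"]); print(n,p["intrinsics"],p["k1"],p["cam_to_world"],p["shot"])
E
```

```text
pics
{'time_s': 0.0, 'qpos': array([63.89108358, 18.43834638, -4.01437535, 83.17431183,  1.29546608,
       78.53988253, -3.26112443]), 'joint_velocities': array([-0.03942389,  0.00966515,  0.03272861,  0.0040939 ,  0.05863605,
        0.1059475 , -0.05796895]), 'effort': array([-1.17295775e-03, -4.91291177e+01, -4.04220382e-01, -3.12532675e+01,
       -6.38803560e-02,  4.37011337e-02,  1.54661639e-04]), 'tool_pos': array([ 0.29395789, -0.57914571,  0.23247458]), 'tool_rot': array([-176.52489573,   89.89252364,  120.39162868]), 'force': array([0.0064834, 0.8468698, 0.519271 ]), 'wrist_torque': array([ 0.02893375, -0.05685186,  0.01898001]), 'grip_width': 0.08684576716773744}
top [[368.69177897   0.         255.98453565]
 [  0.         368.69177897 190.83712082]
 [  0.           0.           1.        ]] 0.04016656243709845 [[ 0.01278666 -0.98186673  0.18914077  0.38643955]
 [-0.9998388  -0.01493931 -0.00995985  0.03987733]
 [ 0.01260487 -0.18898292 -0.98189947  0.94933239]
 [ 0.          0.          0.          1.        ]] 1
side [[466.86214037   0.         260.56042689]
 [  0.         466.86214037 188.35005492]
 [  0.           0.           1.        ]] -0.1864742028047366 [[-0.89237695 -0.34261053  0.29373697  0.16398944]
 [-0.45121669  0.66556779 -0.59449392  0.87414402]
 [ 0.00817801 -0.66305169 -0.74852894  1.13166594]
 [ 0.          0.          0.          1.        ]] 2
```

View pics/a_top.png

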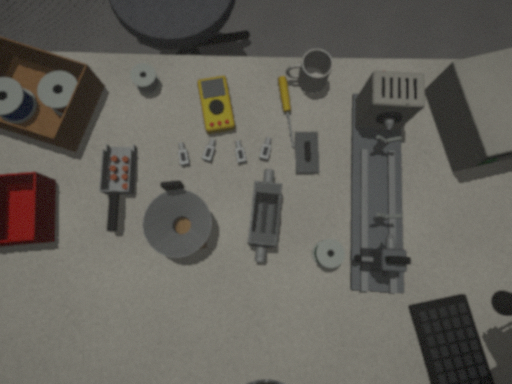

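View pics/a_side.png

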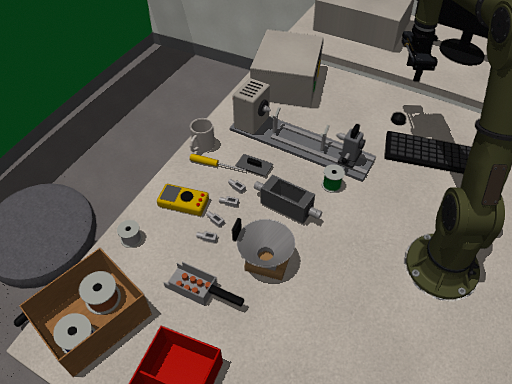

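```bash
cat > h.py <<'E'
from cell import *
import cv2, numpy as np
np.set_printoptions(precision=4,suppress=True)
def cloud(p):
    H,W=p["range_z"].shape
    v,u=np.mgrid[:H,:W]
    q=cv2.undistortPoints(np.stack([u.ravel(),v.ravel()],1).astype(np.float64)[:,None],p["intrinsics"],np.array([p["k1"],0,0,0.])).reshape(H,W,2)
    z=p["range_z"].astype(float)
    c=np.dstack([q[...,0]*z,q[...,1]*z,z]); M=p["cam_to_world"]
    w=c@M[:3,:3].T+M[:3,3]; w[z<=0]=np.nan
    return w
def find(name,p,w,k=1,minscore=.3):
    out=[]
    for d in cut_out(name,p)[:k]:
        if d["score"]<minscore: continue
        pts=w[d["pixels"]]; pts=pts[~np.isnan(pts[:,0])]
        out.append((d["score"],d["extent"],pts,d["pixels"]))
    return out
def rect(pts):
    (c,s,a)=cv2.minAreaRect((pts[:,:2]*1000).astype(np.float32))
    if s[0]<s[1]: s=(s[1],s[0]); a+=90
    a=(a+90)%180-90
    return np.round(c,1),np.round(s,1),round(a,1)
def snap(n,fn=None):
    p=read_camera(n)
    if fn: cv2.imwrite(f"pics/{fn}.png",p["frame"])
    return p,cloud(p)
def crop(p,c0,r0,c1,r1,fn,s=4):
    cv2.imwrite(f"pics/{fn}.png",cv2.resize(p["frame"][r0:r1,c0:c1],None,fx=s,fy=s,interpolation=cv2.INTER_CUBIC))
E
python3 - <<'E'
from h import *
for n in("top","side"):
    p,w=snap(n)
    print(n)
    for nm,k in (("barrel",1),("cover",2),("funnel",1),("scoop",1),("tail",1),("rest_axis",1),("stand_seat",1),("head_tip",1),("housing1",6),("stone1",9),("spool",3)):
        for sc,ex,pts,m in find(nm,p,w,k):
            if len(pts)<4: print(nm,sc,ex,"few"); continue
            print(nm,round(sc,2),np.round(ex),len(pts),"med",np.median(pts,0),"z5-95",np.percentile(pts[:,2],[5,95]),*rect(pts))
E
```

```text
top
barrel 0.61 [265. 214.  33.  92.] 2186 med [0.5037 0.0096 0.0507] z5-95 [0.0037 0.0822] [502.8   9. ] [229.3  77.2] -4.2
cover 0.93 [306. 154.  22.  40.] 909 med [ 0.6677 -0.1018  0.0159] z5-95 [0.0128 0.0335] [ 672.8 -104.9] [110.3  63.1] -0.3
funnel 0.8 [176. 218.  70.  77.] 3711 med [0.4821 0.2246 0.0744] z5-95 [0.0397 0.0956] [485.9 217.7] [188.9 169.6] -17.3
scoop 0.58 [116. 188.  40.  88.] 1790 med [0.5946 0.3853 0.0217] z5-95 [0.0016 0.0493] [572.4 383.6] [233.4  86.3] 4.2
tail 0.6 [380. 256.  63.  43.] 1366 med [ 0.3955 -0.2554  0.1132] z5-95 [0.0314 0.158 ] [ 399.7 -280.8] [145.8  92.8] 69.4
rest_axis 0.97 [386. 182.  72. 223.] 12188 med [ 0.6053 -0.2705  0.0216] z5-95 [0.0116 0.1652] [ 616.5 -309.5] [603.4 196.1] -4.4
stand_seat 0.78 [190. 230.  35.  31.] 202 med [0.4767 0.2177 0.0064] z5-95 [0.0035 0.01  ] [455.9 195.2] [100.7  38.9] 47.2
head_tip 0.65 [389. 181.  75. 222.] 12008 med [ 0.605  -0.2705  0.0219] z5-95 [0.012  0.1652] [ 576.6 -288.3] [516.9 150.5] -3.4
housing1 0.77 [264. 150.  14.  23.] 185 med [0.6774 0.0081 0.0197] z5-95 [0.0111 0.0229] [682.8   7.2] [6
[... 2091 characters left out ...]
27. 203.  17.  15.] 152 med [0.664  0.0803 0.0153] z5-95 [-0.0003  0.0212] [669.9  68.2] [59.4 42.6] 1.9
housing1 0.56 [205. 239.  20.  12.] 154 med [0.6548 0.2292 0.0168] z5-95 [0.0036 0.0216] [659.6 227.2] [57.7 27.4] 13.3
stone1 0.6 [214. 220.  20.  14.] 165 med [0.6678 0.1588 0.0157] z5-95 [0.0009 0.0214] [672.8 153.9] [61. 34.] -31.6
stone1 0.58 [200. 282.   8.  14.] 51 med [0.596  0.3708 0.0167] z5-95 [0.0024 0.0217] [599.8 367. ] [29.8 18.1] -55.6
stone1 0.44 [187. 277.   4.   5.] 36 med [0.6413 0.3753 0.0172] z5-95 [0.007  0.0221] [642.1 374.4] [14.3 13.6] -78.9
spool 0.6 [350. 146.  29.  48.] 773 med [ 0.3918 -0.2508  0.0971] z5-95 [0.0274 0.1526] [ 416.2 -342.8] [287.8 106.8] -76.7
```

Run:
```python
from h import *
from scipy.spatial.transform import Rotation as R
o=get_obs(); m=R.from_euler('xyz',o["tool_rot"],degrees=True).as_matrix(); print(m, np.degrees(np.arctan2(m[1,2],m[0,2])))
p,w=snap("top")
crop(p,330,60,430,300,"t_tumb",3); crop(p,230,130,330,270,"t_bar",4)
sc,ex,pts,mk=find("barrel",p,w)[0]
rim=pts[(pts[:,2]>.074)&(pts[:,2]<.09)]; print("rim",len(rim),rect(rim))
tr=pts[(pts[:,2]>.045)&(pts[:,2]<.056)];print("mid",rect(tr))
print("spans x at y~axis",np.percentile(pts[:,0],[0,1,99,100]))
sc,ex,pts,mk=find("cover",p,w)[0]
b=pts[pts[:,2]>.028]; print("bar",rect(b)); b=pts[(pts[:,2]>.01)&(pts[:,2]<.02)]; print("plate",rect(b))
sc,ex,pts,mk=find("scoop",p,w)[0]
b=pts[(pts[:,2]>.042)&(pts[:,2]<.055)&(pts[:,0]<.545)]; print("handle",rect(b)); b=pts[(pts[:,0]>.545)]; print("trough",rect(b),np.percentile(b[:,2],[50,90,99]))
sc,ex,pts,mk=find("funnel",p,w)[0]
b=pts[(pts[:,2]>.125)]; print("ear",len(b),b.mean(0),rect(b)); b=pts[(pts[:,2]>.087)&(pts[:,2]<.096)]; print("rim",rect(b),len(b)); c=cv2.minEnclosingCircle((b[:,:2]*1000).astype(np.float32)); print(c)
sc,ex,pts,mk=find("tail",p,w)[0]
b=pts[(pts[:,2]>.15)]; print("tailbar",len(b),rect(b),b.mean(0))
```

```text
[[-0.      0.8916  0.4527]
 [-0.0001  0.4527 -0.8916]
 [-1.     -0.0001  0.    ]] -63.08100335502956
rim 871 (array([503.2,   9.7]), array([150.1,  69.9]), -5.4)
mid (array([502.6,   4.6]), array([229.1,  52.3]), -9.9)
spans x at y~axis [0.3888 0.3935 0.6128 0.6286]
bar (array([ 673.4, -101.6]), array([48.7, 13.3]), 0.6)
plate (array([ 673. , -102.9]), array([110.3,  61.6]), 2.6)
handle (array([500.5, 380.8]), array([88.8, 24.2]), -0.1)
trough (array([615.2, 386.6]), array([138.2,  85.9]), 3.8) [0.012  0.0446 0.0485]
ear 99 [0.557  0.2239 0.1351] (array([557.9, 223.9]), array([42. , 11.4]), -85.0)
rim (array([475.3, 215.4]), array([160.4, 152.4]), 2.3) 621
((475.6416015625, 214.06263732910156), 80.99573516845703)
tailbar 163 (array([ 396.3, -271.9]), array([44.7, 14.5]), -89.0) [ 0.3958 -0.2701  0.1574]
```

View pics/t_tumb.png

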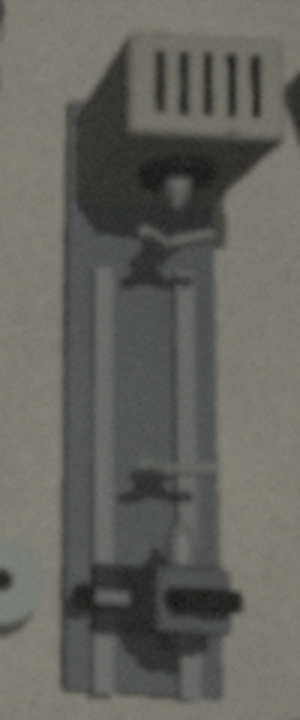

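View pics/t_bar.png

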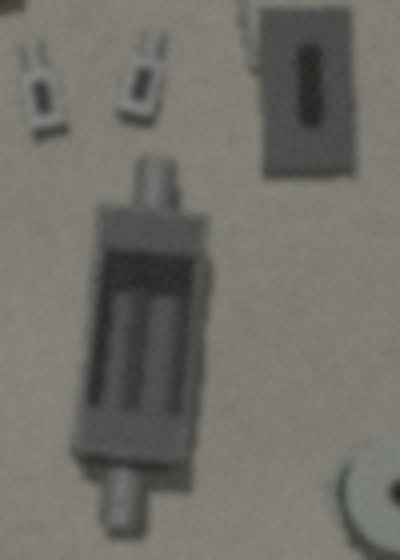

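Call:
servo_tool:
  rows: [379,590,-34,-41,0,379,590,-34,-41,0,379,590,-34,-41,0,379,590,-34,-41,0,379,590,-34,-41,0,379,590,-34,-41,0,379,590,-34,-41,0,379,590,-34,-41,0,379,590,-34,-41,0,379,590,-34,-41,0]
  force: 30

```text
time_s: 2.43
tool_pos: [0.5159, -0.2344, 0.2141]
tool_rot: [61.3, 90.0, -42.8]
force: [0.4, -0.4, -0.6]
grip_width: 0.087
```

Call:
servo_tool:
  rows: [154,240,-94,0,0.3,154,240,-94,0,0.3,154,240,-94,0,0.3,154,240,-94,0,0.3,154,240,-94,0,0.3,154,240,-94,0,0.3,154,240,-94,0,0.3,154,240,-94,0,0.3,154,240,-94,0,0.3,154,240,-94,0,0.3]

```text
time_s: 3.27
tool_pos: [0.6688, 0.0038, 0.1193]
tool_rot: [-50.3, 89.9, -154.3]
force: [0.3, -0.8, 0.3]
grip_width: 0.0608
```

```bash
cat >> h.py <<'E'
from scipy.spatial.transform import Rotation as R
def st():
    o=get_obs(); m=R.from_euler('xyz',o["tool_rot"],degrees=True).as_matrix()
    print("t",round(o["time_s"],2),"tcp",np.round(o["tool_pos"]*1000,1),"jaw",round(np.degrees(np.arctan2(m[1,2],m[0,2])),1),"tilt",round(np.degrees(np.arccos(-m[2,0])),2),"F",np.round(o["force"],1),"T",np.round(o["wrist_torque"],2),"w",round(o["grip_width"]*1000,1),"q",np.round(o["qpos"]))
def hous(p,w):
    r=[]
    for sc,ex,pts,m in find("housing1",p,w,8,.25):
        q=pts[(pts[:,2]>.006)&(pts[:,2]<.03)]
        if len(q)<40: continue
        b=q[(q[:,2]>.0155)]
        print("h",round(sc,2),np.round(ex),np.median(q,0),rect(q))
E
python3 -c "
from h import *
st()"
```

```text
t 3.27 tcp [668.8   3.8 119.3] jaw -104.0 tilt 0.08 F [ 0.3 -0.8  0.3] T [ 0.04  0.03 -0.06] w 60.8 q [  14.   26.  -22.   87.   10.   68. -114.]
```

Call:
servo_tool:
  rows: [0,0,0,180,0.3,0,0,0,180,0.3,0,0,0,180,0.3,0,0,0,180,0.3,0,0,0,180,0.3,0,0,0,180,0.3,0,0,0,180,0.3,0,0,0,180,0.3,0,0,0,180,0.3,0,0,0,180,0.3]

```text
time_s: 4.1
tool_pos: [0.6689, 0.0, 0.1209]
tool_rot: [-33.6, 89.8, -66.0]
force: [-0.1, -0.3, -1.0]
grip_width: 0.0609
```

Call:
servo_tool:
  rows: [0,0,-50,108,0.3,0,0,-50,108,0.3,0,0,-50,108,0.3,0,0,-50,108,0.3,0,0,-50,108,0.3,0,0,-50,108,0.3,0,0,-50,108,0.3,0,0,-50,108,0.3,0,0,-50,108,0.3,0,0,-50,108,0.3]

```text
time_s: 4.93
tool_pos: [0.6689, -0.0002, 0.0705]
tool_rot: [-116.2, 89.8, -76.9]
force: [-0.5, 0.6, -0.9]
grip_width: 0.0605
```

Call:
servo_tool:
  rows: [0,0,0,36,0.3,0,0,0,36,0.3,0,0,0,36,0.3,0,0,0,36,0.3,0,0,0,36,0.3,0,0,0,36,0.3,0,0,0,36,0.3]

```text
time_s: 5.52
tool_pos: [0.669, 0.0009, 0.0701]
tool_rot: [-156.5, 89.9, -81.7]
force: [0.2, 0.4, -0.2]
grip_width: 0.0609
```

```bash
python3 -c "
from h import *
st()
p,w=snap('top','b1'); hous(p,w)
crop(p,150,110,330,250,'b1c',4)"
```

```text
t 5.52 tcp [669.    0.9  70.1] jaw 74.8 tilt 0.1 F [ 0.2  0.4 -0.2] T [ 0.08 -0.14 -0.01] w 60.9 q [ 36.  39. -54.  89.  33.  69.  51.]
h 0.74 [182. 156.  14.  21.] [0.6572 0.2243 0.0196] (array([663.8, 224.8]), array([60.4, 23.9]), 12.1)
h 0.66 [207. 150.   9.  24.] [0.6717 0.155  0.0197] (array([676.7, 157.1]), array([60.4, 27.2]), -11.8)
h 0.53 [240. 154.  17.  28.] [0.6649 0.0758 0.0199] (array([670.5,  76.2]), array([55.8, 23.9]), 13.0)
h 0.46 [263. 156.  11.  12.] [0.6624 0.0131 0.0201] (array([664.5,  12.2]), array([22.1, 21.8]), 77.2)
```

View pics/b1c.png

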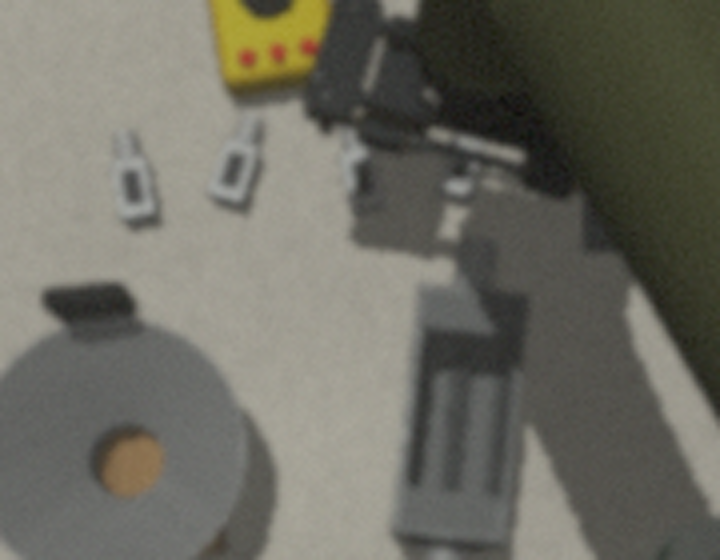

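Call:
servo_tool:
  rows: [4,9,0,1,0.3,4,9,0,1,0.3,4,9,-30,1,0.3,4,9,-54,1,0.3,4,9,-54,1,0.3,4,9,-54,1,1,4,9,-54,1,1,4,9,-54,1,1,4,9,-54,1,1]

```text
time_s: 6.37
tool_pos: [0.6734, 0.013, 0.0167]
tool_rot: [-76.4, 89.9, -0.2]
force: [0.6, 0.7, 0.7]
grip_width: 0.0416
```

Call:
servo_tool:
  rows: [0,0,0,0,1,0,0,0,0,1,0,0,0,0,1,0,0,0,0,1,0,0,40,0,1,0,0,80,0,1,0,0,110,4,1,-40,0,110,9,1,-80,5,110,9,1]

```text
time_s: 7.12
tool_pos: [0.5953, 0.0178, 0.1283]
tool_rot: [-68.6, 89.7, 16.7]
force: [-2.5, 0.1, 0.6]
grip_width: 0.0236
```

```bash
python3 -c "
from h import *
st()"
```

```text
t 7.12 tcp [595.3  17.8 128.3] jaw 85.2 tilt 0.33 F [-2.5  0.1  0.6] T [ 0.13 -0.1  -0.03] w 23.6 q [ 45.  29. -63.  97.  27.  71.  61.]
```

Call:
servo_tool:
  rows: [-40,4,0,0,1,-81,4,0,0,1,-81,4,-10,0,1,-81,4,-22,0,1,-81,4,-22,0,1,-81,4,-22,0,1]

```text
time_s: 7.62
tool_pos: [0.5128, 0.0223, 0.1035]
tool_rot: [10.6, 89.9, 95.8]
force: [0.1, 0.1, 0.1]
grip_width: 0.0236
```

```bash
python3 -c "
from h import *
st()
p,w=snap('top','b2'); crop(p,200,150,330,270,'b2c',5)"
```

```text
t 7.62 tcp [512.8  22.3 103.5] jaw 85.2 tilt 0.11 F [0.1 0.1 0.1] T [ 0.13 -0.17  0.01] w 23.6 q [ 55.  21. -69. 110.  21.  64.  63.]
```

View pics/b2c.png

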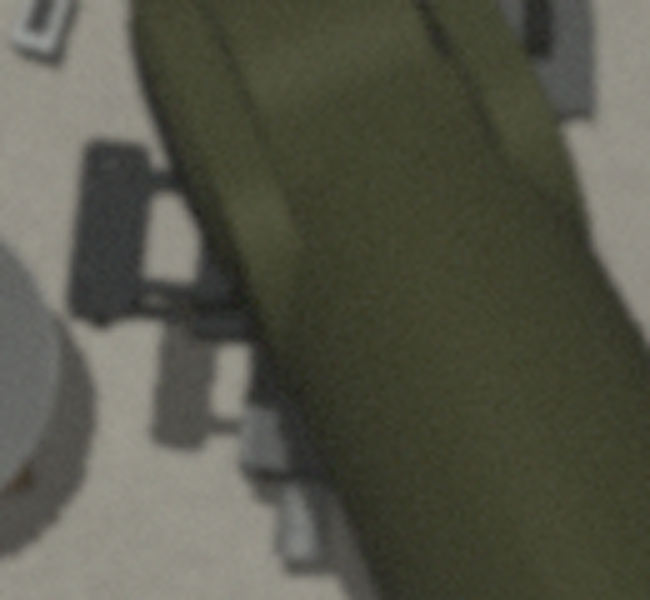

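Call:
servo_tool:
  rows: [0,0,0,0,0.4,0,0,0,0,0.4,0,0,0,0,0.4,0,0,0,0,0.4,0,0,40,0,0.4,40,15,60,5,0.4,80,30,60,12,0.4,110,40,60,17,0.4,110,40,60,17,0.4]

```text
time_s: 8.42
tool_pos: [0.627, 0.0649, 0.1626]
tool_rot: [-27.3, 89.6, 75.1]
force: [-1.3, -1.5, -0.1]
grip_width: 0.0522
```

```bash
python3 -c "
from h import *
st()
p,w=snap('top','b3'); hous(p,w); crop(p,170,130,330,270,'b3c',4)"
```

```text
t 8.42 tcp [627.   64.9 162.6] jaw 102.4 tilt 0.43 F [-1.3 -1.5 -0.1] T [ 0.08 -0.03 -0.08] w 52.2 q [ 40.  33. -66.  90.  31.  77.  73.]
h 0.6 [183. 155.  13.  23.] [0.6577 0.224  0.0196] (array([664. , 225.3]), array([60.5, 24. ]), 13.8)
h 0.53 [240. 158.  13.  17.] [0.6517 0.0733 0.0198] (array([658.6,  73.2]), array([30.1, 23.9]), 10.9)
```

View pics/b3c.png

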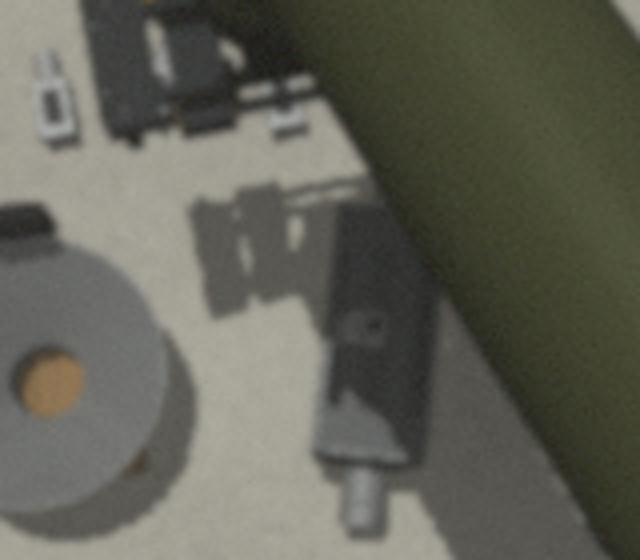

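Call:
servo_tool:
  rows: [36,9,-40,0,0.4,36,9,-80,0,0.4,36,9,-110,0,0.4,36,9,-130,0,0.4,36,9,-147,0,0.4,36,9,-147,0,0.4,36,9,-147,0,1,36,9,-147,0,1,36,9,-147,0,1,36,9,-147,0,1]

```text
time_s: 9.35
tool_pos: [0.6592, 0.0709, 0.0189]
tool_rot: [-101.3, 89.8, 0.9]
force: [0.7, -0.4, -0.1]
grip_width: 0.0333
```

Call:
servo_tool:
  rows: [0,0,0,0,1,0,0,0,0,1,0,0,40,0,1,0,0,80,-5,1,0,0,110,-10,1,-40,-20,110,-15,1,-80,-40,110,-17,1,-120,-60,110,-17,1,-154,-78,100,-17,1,-154,-78,89,-17,1]

```text
time_s: 10.18
tool_pos: [0.4985, -0.0141, 0.1045]
tool_rot: [149.1, 89.5, -126.3]
force: [0.0, -0.2, -1.0]
grip_width: 0.0238
```

```bash
python3 -c "
from h import *
st()"
```

```text
t 10.18 tcp [498.5 -14.1 104.5] jaw 84.7 tilt 0.54 F [ 0.  -0.2 -1. ] T [ 0.02 -0.17  0.06] w 23.8 q [ 61.  19. -71. 111.  20.  64.  67.]
```

Call:
servo_tool:
  rows: [10,9,0,0,1,10,9,0,0,1,10,9,0,0,1,10,9,0,0,1]

```text
time_s: 10.52
tool_pos: [0.5144, 0.0026, 0.1063]
tool_rot: [-50.0, 90.0, 35.2]
force: [0.6, 0.4, -0.1]
grip_width: 0.0239
```

Call:
servo_tool:
  rows: [-4,-7,-2,0,1,-4,-7,-2,0,1,-4,-7,-2,0,1,-4,-7,-2,0,0.4,-4,-7,-2,0,0.4,-4,-7,-2,0,0.4,-4,-7,-2,0,0.4,-4,-7,40,0,0.4,36,20,60,-2,0.4,76,50,60,-5,0.4]

```text
time_s: 11.35
tool_pos: [0.5786, 0.0323, 0.1687]
tool_rot: [-121.0, 89.5, -41.8]
force: [1.3, -0.1, 1.4]
grip_width: 0.0512
```

Call:
servo_tool:
  rows: [40,35,0,-4,0.4,75,70,0,-7,0.4,75,70,0,-7,0.4,75,70,0,-7,0.4]

```text
time_s: 11.68
tool_pos: [0.6517, 0.1167, 0.1642]
tool_rot: [9.8, 89.7, 83.2]
force: [-2.2, 0.3, -0.4]
grip_width: 0.0525
```

```bash
python3 -c "
from h import *
st()
p,w=snap('top','b4'); hous(p,w); crop(p,170,130,330,270,'b4c',4)"
```

```text
t 11.68 tcp [651.7 116.7 164.2] jaw 73.5 tilt 0.29 F [-2.2  0.3 -0.4] T [ 0.1  -0.04 -0.04] w 52.5 q [ 29.  34. -59.  85.  29.  77.  42.]
h 0.61 [209. 152.  10.  18.] [0.6664 0.1568 0.0201] (array([669.2, 157.4]), array([45.1, 23.5]), -13.0)
h 0.45 [181. 155.  15.  23.] [0.6577 0.2241 0.0194] (array([663.7, 225.3]), array([60.2, 24.3]), 12.8)
```

View pics/b4c.png

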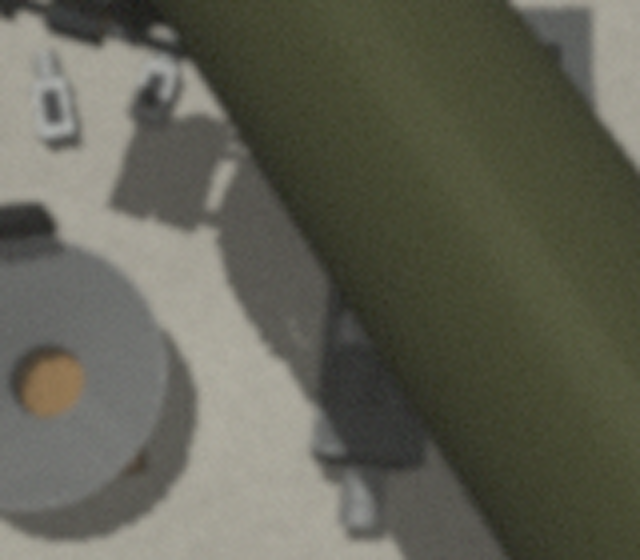

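Call:
servo_tool:
  rows: [15,43,0,4,0.4,15,43,-40,4,0.4,15,43,-80,4,0.4,15,43,-110,4,0.4,15,43,-130,4,0.4,15,43,-148,4,0.4,15,43,-148,4,0.4,15,43,-148,4,1,15,43,-148,4,1,15,43,-148,4,1]

```text
time_s: 12.62
tool_pos: [0.666, 0.1535, 0.0182]
tool_rot: [-75.5, 89.9, 1.6]
force: [-0.0, -0.1, -0.5]
grip_width: 0.0392
```

Call:
servo_tool:
  rows: [0,0,0,0,1,0,0,0,0,1,0,0,0,0,1,0,0,40,0,1,0,0,80,3,1,-30,-20,110,7,1,-64,-46,110,7,1,-96,-68,110,7,1,-128,-90,110,7,1,-160,-112,110,7,1]

```text
time_s: 13.45
tool_pos: [0.5032, 0.0409, 0.1258]
tool_rot: [127.3, 89.9, -148.6]
force: [0.2, -1.3, 2.2]
grip_width: 0.0239
```

```bash
python3 -c "
from h import *
st()"
```

```text
t 13.45 tcp [503.2  40.9 125.8] jaw 84.2 tilt 0.1 F [ 0.2 -1.3  2.2] T [ 0.03 -0.12  0.03] w 23.9 q [ 57.  19. -73. 109.  20.  66.  61.]
```

Call:
servo_tool:
  rows: [-26,-14,0,0,1,-26,-14,-10,0,1,-26,-14,-20,0,1,-26,-14,-20,0,1,-26,-14,-20,0,1]

```text
time_s: 13.87
tool_pos: [0.4795, 0.0298, 0.1063]
tool_rot: [16.7, 89.9, 101.0]
force: [0.6, 0.5, 0.2]
grip_width: 0.0238
```

```bash
python3 -c "
from h import *
st()"
```

```text
t 13.87 tcp [479.5  29.8 106.3] jaw 84.3 tilt 0.13 F [0.6 0.5 0.2] T [ 0.08 -0.14 -0.  ] w 23.8 q [ 61.  16. -74. 114.  17.  63.  64.]
```

Call:
servo_tool:
  rows: [-3,-5,0,0,1,-3,-5,0,0,1,-3,-5,0,0,1,-3,-5,0,0,0.4,-3,-5,0,0,0.4,-3,-5,0,0,0.4,-3,-5,0,0,0.4,-3,-5,40,0,0.4,20,20,60,5,0.4,45,45,60,10,0.4]

```text
time_s: 14.7
tool_pos: [0.5287, 0.0661, 0.1728]
tool_rot: [-134.6, 89.1, -41.1]
force: [0.4, 0.3, 2.3]
grip_width: 0.0512
```

Call:
servo_tool:
  rows: [28,28,0,4,0.4,56,56,0,7,0.4,84,84,0,9,0.4,110,112,0,9,0.4,130,140,0,9,0.4,130,140,0,9,0.4]

```text
time_s: 15.2
tool_pos: [0.6548, 0.2213, 0.1654]
tool_rot: [-7.1, 89.6, 96.4]
force: [-2.9, -0.7, 0.5]
grip_width: 0.0523
```

```bash
python3 -c "
from h import *
st()
p,w=snap('top','b5'); hous(p,w); crop(p,150,130,330,270,'b5c',4)"
```

```text
t 15.2 tcp [654.8 221.3 165.4] jaw 103.6 tilt 0.4 F [-2.9 -0.7  0.5] T [ 0.11  0.12 -0.01] w 52.3 q [ 20.  39. -62.  80.  34.  81.  61.]
```

View pics/b5c.png

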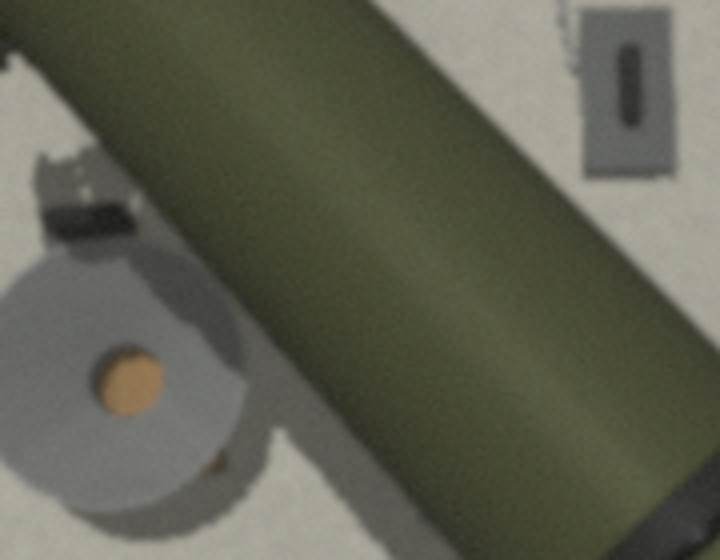

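```bash
python3 -c "
from h import *
p,w=snap('side','b5s'); hous(p,w); crop(p,140,130,340,280,'b5sc',4)"
```

```text
h 0.72 [206. 238.  21.  16.] [0.6563 0.2294 0.0165] (array([661.3, 228.2]), array([61.1, 25.9]), 15.2)
```

View pics/b5sc.png

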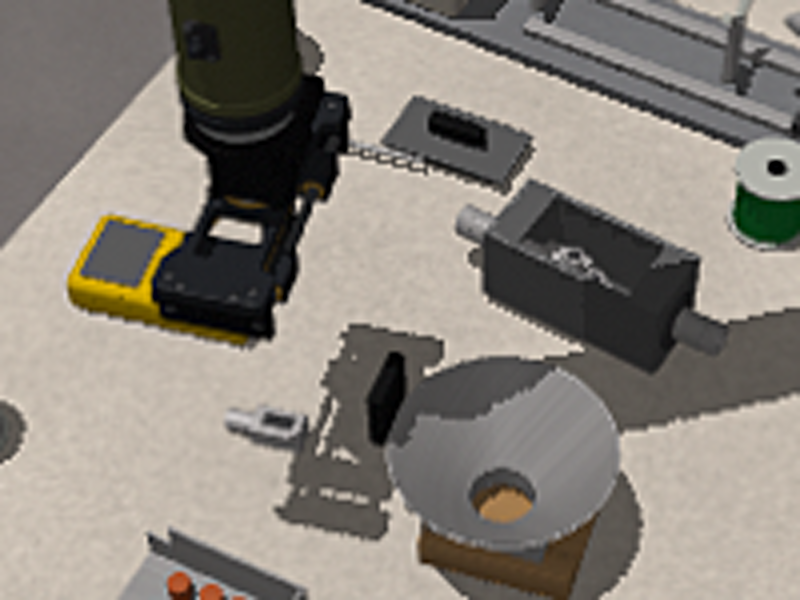

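Call:
servo_tool:
  rows: [-1,2,-40,0,0.4,-1,2,-80,0,0.4,-1,2,-110,0,0.4,-1,2,-130,0,0.4,-1,2,-149,0,0.4,-1,2,-149,0,0.4,-1,2,-149,0,1,-1,2,-149,0,1,-1,2,-149,0,1,-1,2,-149,0,1]

```text
time_s: 16.23
tool_pos: [0.6543, 0.2152, 0.0195]
tool_rot: [-84.6, 89.8, 18.5]
force: [0.5, 0.7, 0.9]
grip_width: 0.0331
```

Call:
servo_tool:
  rows: [0,0,0,0,1,0,0,0,0,1,0,0,40,0,1,0,0,80,-5,1,-20,-25,110,-12,1,-44,-55,120,-18,1,-68,-85,120,-18,1,-92,-115,120,-18,1,-114,-143,120,-18,1,-136,-170,120,-18,1]

```text
time_s: 17.07
tool_pos: [0.5159, 0.0434, 0.1372]
tool_rot: [158.1, 89.9, -116.7]
force: [0.4, -1.5, 0.8]
grip_width: 0.0239
```

```bash
python3 -c "
from h import *
st()"
```

```text
t 17.07 tcp [515.9  43.4 137.2] jaw 85.2 tilt 0.08 F [ 0.4 -1.5  0.8] T [ 0.01 -0.14  0.03] w 23.9 q [ 54.  19. -70. 107.  19.  68.  62.]
```

Target (474,-1,106).

Call:
servo_tool:
  rows: [-21,-22,-5,0,1,-42,-44,-15,0,1,-42,-44,-31,0,1,-42,-44,-31,0,1,-42,-44,-31,0,1]

```text
time_s: 17.48
tool_pos: [0.475, 0.001, 0.1066]
tool_rot: [68.1, 90.0, 153.2]
force: [1.3, 0.5, -0.5]
grip_width: 0.024
```

```bash
python3 -c "
from h import *
st()"
```

```text
t 17.48 tcp [475.    1.  106.6] jaw 85.1 tilt 0.03 F [ 1.3  0.5 -0.5] T [ 0.17 -0.16  0.02] w 24.0 q [ 64.  14. -73. 114.  15.  62.  70.]
```

Call:
servo_tool:
  rows: [-1,-2,0,0,1,-1,-2,0,0,0.4,-1,-2,0,0,0.4,-1,-2,0,0,0.4,-1,-2,0,0,0.4,-1,-2,40,0,0.3,-1,-2,80,-7,0,10,20,100,-14,0,20,50,110,-21,0,30,80,110,-28,0]

```text
time_s: 18.32
tool_pos: [0.5041, 0.069, 0.2192]
tool_rot: [-90.7, 89.6, -30.1]
force: [-1.3, 0.0, 0.1]
grip_width: 0.0754
```

Call:
servo_tool:
  rows: [8,28,0,-7,0,16,56,0,-14,0,26,86,0,-21,0,36,114,0,-28,0,46,144,0,-35,0,52,144,0,-42,0,52,144,0,-49,0,52,144,0,-52,0,52,144,0,-52,0]

```text
time_s: 19.07
tool_pos: [0.5537, 0.2149, 0.2161]
tool_rot: [42.5, 90.0, 51.5]
force: [0.6, -0.5, -0.2]
grip_width: 0.087
```

```bash
python3 -c "
from h import *
st()
p,w=snap('top','b6');crop(p,150,130,330,270,'b6c',4)
p,w=snap('side','b6s'); crop(p,140,130,340,280,'b6sc',4)"
```

```text
t 19.07 tcp [553.7 214.9 216.1] jaw 9.1 tilt 0.01 F [ 0.6 -0.5 -0.2] T [-0.02 -0.12  0.05] w 87.0 q [ 23.  21. -58.  91.  18.  78. -28.]
```

View pics/b6c.png

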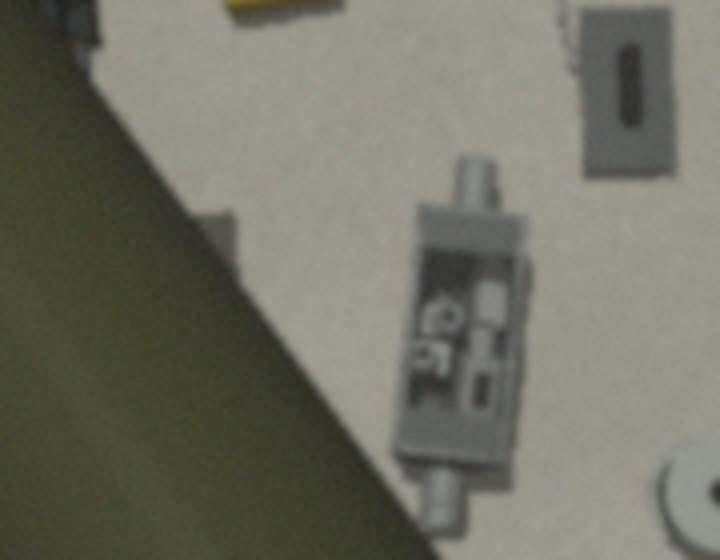

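View pics/b6sc.png

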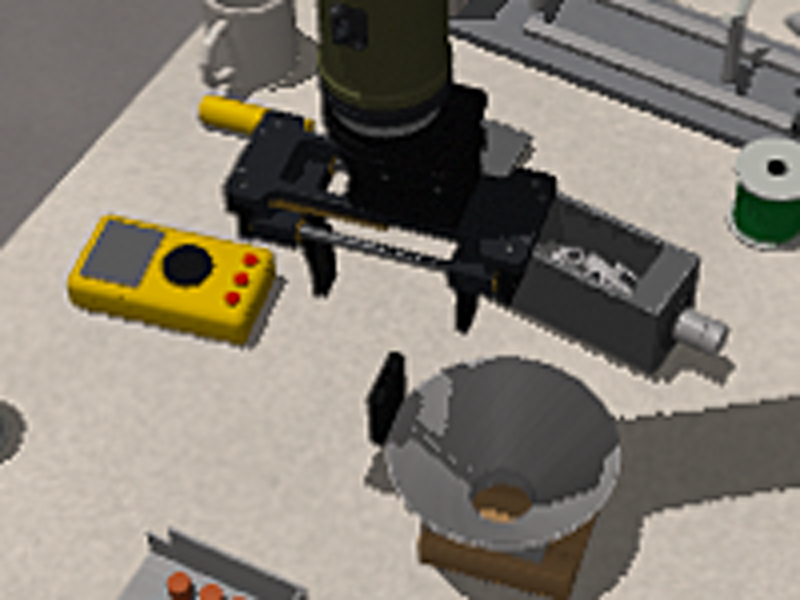

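Run:
```python
from h import *
p,w=snap('top')
q=w.reshape(-1,3); q=q[~np.isnan(q[:,0])]
c,s=np.cos(np.radians(-5.4)),np.sin(np.radians(-5.4))
d=q[:,:2]-[.503,.0095]; b=np.c_[d[:,0]*c+d[:,1]*s,-d[:,0]*s+d[:,1]*c]
m=(abs(b[:,0])<.046)&(abs(b[:,1])<.026); print(np.percentile(q[m,2],[0,50,90,99,100]))
for y in(-.02,-.01,.01,.02):
  print(y,[round(float(np.max(q[m&(abs(b[:,0]-x)<.006)&(abs(b[:,1]-y)<.005),2],initial=0)),3) for x in np.arange(-.045,.046,.01)])
for sc,ex,pts,mk in find("barrel",p,w):
  rim=pts[(pts[:,2]>.074)&(pts[:,2]<.09)]; print("rim",len(rim),rect(rim))
p,w=snap('side'); 
for sc,ex,pts,mk in find("funnel",p,w):
  e=pts[pts[:,2]>.12];print(len(e),rect(e),e.mean(0)); b=pts[(pts[:,2]>.085)&(pts[:,2]<.1)]; print("rim",cv2.minEnclosingCircle((b[:,:2]*1000).astype(np.float32)))
st()
```

```text
[0.0015 0.0332 0.058  0.0732 0.0749]
-0.02 [0.033, 0.039, 0.041, 0.045, 0.046, 0.049, 0.046, 0.035, 0.034, 0.035]
-0.01 [0.034, 0.04, 0.042, 0.047, 0.048, 0.05, 0.045, 0.035, 0.035, 0.035]
0.01 [0.01, 0.011, 0.056, 0.075, 0.07, 0.073, 0.073, 0.009, 0.013, 0.011]
0.02 [0.008, 0.009, 0.075, 0.075, 0.075, 0.072, 0.071, 0.05, 0.009, 0.009]
rim 831 (array([503.7,   9.8]), array([150.9,  69.7]), -5.1)
80 (array([555.2, 228.9]), array([43.3, 12.2]), -81.9) [0.5546 0.2297 0.1318]
rim ((478.8128967285156, 216.9385223388672), 85.35205078125)
t 19.37 tcp [553.9 213.6 216.3] jaw 9.1 tilt 0.03 F [-0.5 -0.2 -0.7] T [-0.02 -0.1   0.07] w 87.1 q [ 23.  21. -59.  91.  18.  78. -28.]
```

Run:
```python
from h import *
p,w=snap('top');f=cv2.convertScaleAbs(p["frame"],alpha=1.6);p["frame"]=f;crop(p,245,175,290,240,'c1',9)
p,w=snap('side');p["frame"]=cv2.convertScaleAbs(p["frame"],alpha=2);crop(p,255,175,325,225,'c2',10)
```

```text
(no output)
```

View pics/c1.png

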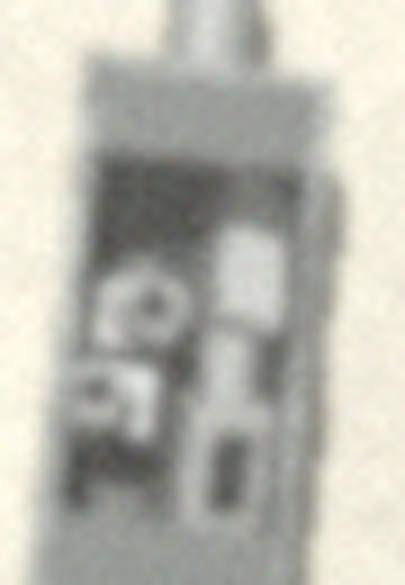

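View pics/c2.png

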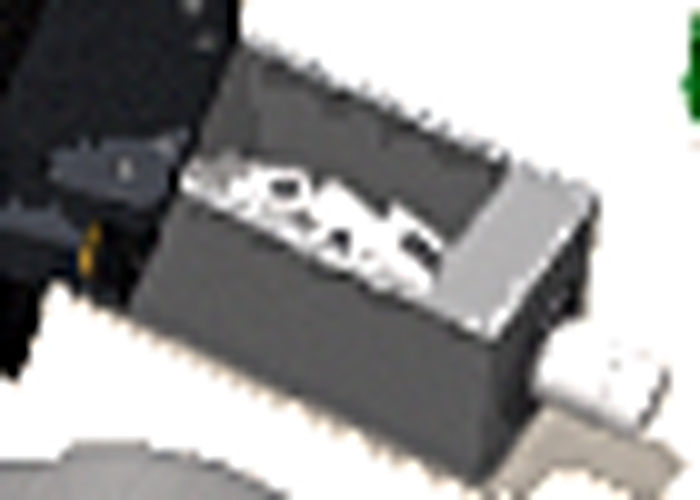

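Call:
servo_tool:
  rows: [-2,-30,0,7,1,-4,-60,0,14,1,-6,-95,0,21,1,-8,-130,0,28,1,-10,-165,0,35,1,-14,-195,0,42,1,-14,-195,0,49,1,-14,-195,-40,56,1,-14,-195,-70,63,1,-14,-195,-96,70,1]

```text
time_s: 20.3
tool_pos: [0.5394, 0.0178, 0.1187]
tool_rot: [-169.2, 90.0, -90.2]
force: [-0.4, -0.1, -0.5]
grip_width: 0.0285
```

Call:
servo_tool:
  rows: [0,0,0,6,1,0,0,0,6,1,0,0,0,6,1]

```text
time_s: 20.55
tool_pos: [0.5401, 0.019, 0.1205]
tool_rot: [-12.7, 89.9, 71.8]
force: [0.1, -0.4, -0.3]
grip_width: 0.0088
```

```bash
python3 -c "
from h import *
st()"
```

```text
t 20.55 tcp [540.1  19.  120.5] jaw 84.5 tilt 0.09 F [ 0.1 -0.4 -0.3] T [ 0.1  -0.15 -0.  ] w 8.8 q [ 54.  25. -70. 105.  25.  68.  60.]
```

Call:
servo_tool:
  rows: [0,0,-25,0,1,0,-1,-50,0,1,0,-1,-50,0,1,-8,0,-50,0,1,-14,0,-50,0,1,-20,1,-50,0,1,-26,1,-50,0,1,-32,2,-50,0,1,-38,3,-50,0,1,-44,3,-50,0,1]

```text
time_s: 21.38
tool_pos: [0.4951, 0.022, 0.0703]
tool_rot: [-33.4, 90.0, 51.2]
force: [0.3, 0.2, 0.2]
grip_width: 0.0001
```

```bash
python3 -c "
from h import *
st()
p,w=snap('side');p['frame']=cv2.convertScaleAbs(p['frame'],alpha=2);crop(p,245,165,325,225,'c3',9)"
```

```text
t 21.38 tcp [495.1  22.   70.3] jaw 84.7 tilt 0.02 F [0.3 0.2 0.2] T [ 0.17 -0.18  0.02] w 0.1 q [ 57.  23. -71. 113.  25.  61.  59.]
```

View pics/c3.png

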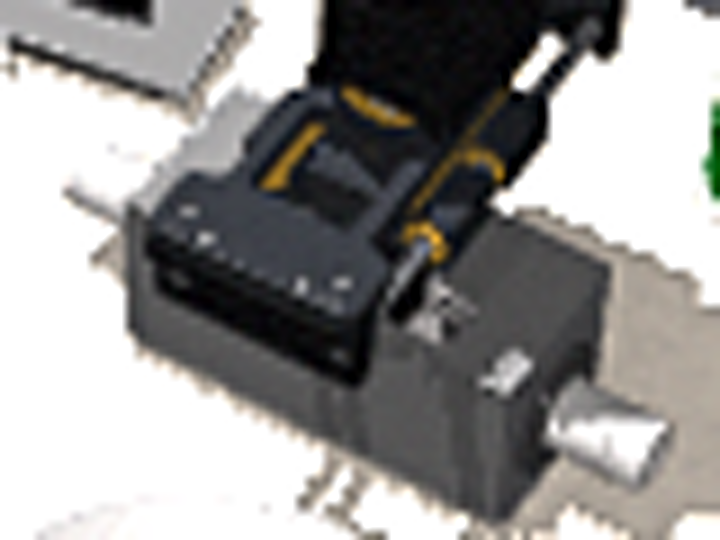

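Call:
servo_tool:
  rows: [-7,0,0,0,1,-14,1,0,0,1,-14,1,0,0,1,-14,1,40,0,1,-14,1,80,0,1,20,30,120,0,1,50,60,146,-7,1,58,95,146,-14,1,58,130,146,-21,1,58,160,146,-28,1]

```text
time_s: 22.27
tool_pos: [0.5548, 0.1751, 0.2166]
tool_rot: [15.0, 89.9, 72.7]
force: [0.3, 0.2, 0.3]
grip_width: 0.0004
```

```bash
cat >> h.py <<'E'
def inside(p,w,cx=.5035,cy=.0097,a=-5.2):
    q=w.reshape(-1,3); q=q[~np.isnan(q[:,0])]
    c,s=np.cos(np.radians(a)),np.sin(np.radians(a))
    d=q[:,:2]-[cx,cy]; b=np.c_[d[:,0]*c+d[:,1]*s,-d[:,0]*s+d[:,1]*c]
    m=(abs(b[:,0])<.05)&(abs(b[:,1])<.026)
    for y in(.022,.012,0,-.012,-.022):
        print(y,[round(1000*float(np.max(q[m&(abs(b[:,0]-x)<.006)&(abs(b[:,1]-y)<.006),2],initial=0))) for x in np.arange(-.045,.046,.01)])
E
python3 - <<'E'
from h import *
st()
p,w=snap('top');inside(p,w);p["frame"]=cv2.convertScaleAbs(p["frame"],alpha=1.6);crop(p,245,175,290,240,'c4',9)
E
```

```text
t 22.27 tcp [554.8 175.1 216.6] jaw 57.7 tilt 0.06 F [0.3 0.2 0.3] T [ 0.08 -0.11  0.01] w 0.4 q [ 32.  22. -64.  93.  20.  78.  23.]
0.022 [0, 0, 0, 52, 52, 41, 30, 9, 8, 82]
0.012 [0, 0, 45, 54, 53, 44, 31, 14, 13, 82]
0 [0, 43, 46, 47, 46, 47, 35, 32, 31, 83]
-0.012 [36, 41, 44, 45, 48, 49, 37, 36, 37, 82]
-0.022 [81, 82, 83, 81, 82, 82, 82, 82, 83, 83]
```

View pics/c4.png

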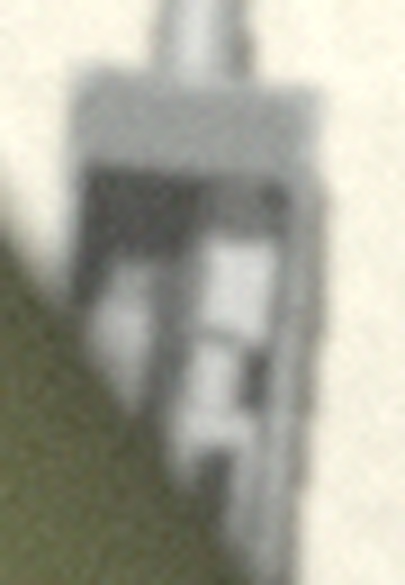

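Call:
servo_tool:
  rows: [2,30,0,-7,0,2,50,0,-14,0,2,50,0,-21,0,2,50,0,-28,0,2,50,0,-35,0,2,50,0,-42,0,2,50,0,-49,0,2,50,0,-52,0,2,50,0,-52,0]

```text
time_s: 23.07
tool_pos: [0.5547, 0.2245, 0.2154]
tool_rot: [-152.4, 89.9, -146.2]
force: [0.3, -0.4, -0.1]
grip_width: 0.0526
```

Run:
```python
from h import *
st()
p,w=snap('top','c5');inside(p,w)
for sc,ex,pts,mk in find("barrel",p,w):
  rim=pts[(pts[:,2]>.074)&(pts[:,2]<.09)]; print("rim",len(rim),rect(rim))
p,w=snap('side');crop(p,230,170,330,260,'c5s',7)
```

```text
t 23.07 tcp [554.7 224.5 215.4] jaw 6.3 tilt 0.09 F [ 0.3 -0.4 -0.1] T [-0.05 -0.12  0.01] w 52.6 q [ 19.  20. -54.  91.  17.  77. -31.]
0.022 [52, 66, 65, 56, 50, 42, 31, 7, 9, 82]
0.012 [52, 66, 65, 56, 54, 42, 31, 14, 13, 81]
0 [36, 42, 45, 46, 45, 49, 37, 34, 31, 82]
-0.012 [35, 39, 44, 46, 48, 52, 35, 38, 36, 82]
-0.022 [83, 84, 84, 84, 83, 82, 83, 83, 82, 81]
rim 854 (array([500.2,  13.4]), array([150.1,  69.9]), -5.5)
```

View pics/c5s.png

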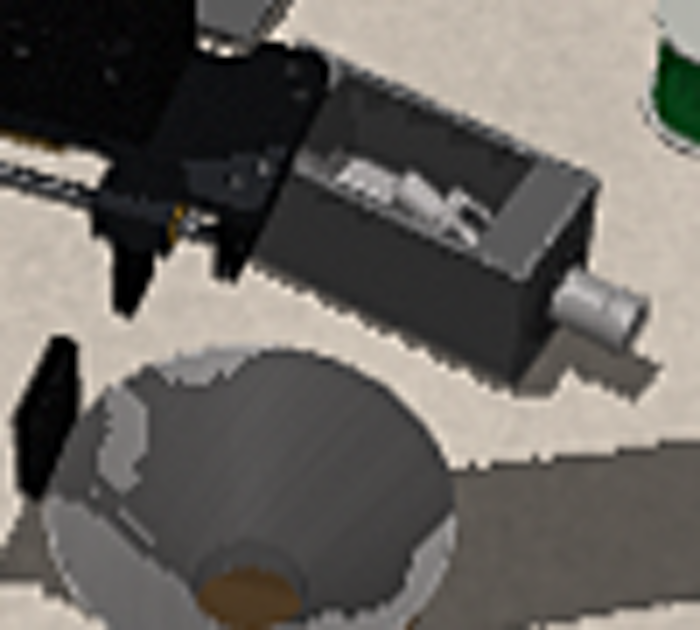

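View pics/c5.png

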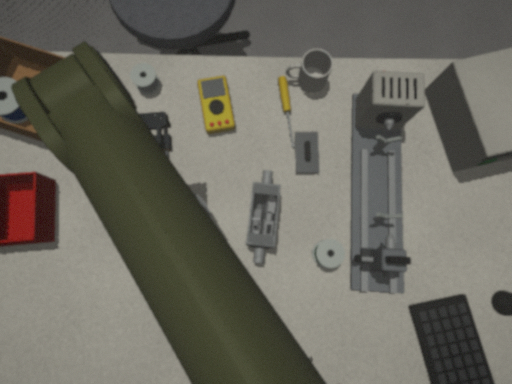

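Call:
servo_tool:
  rows: [-5,-40,0,7,1,-15,-80,0,14,1,-25,-115,0,21,1,-35,-150,0,28,1,-45,-180,0,35,1,-55,-199,0,42,1,-55,-199,0,49,1,-55,-199,-40,56,1,-55,-199,-80,63,1,-55,-199,-100,70,1]

```text
time_s: 24.05
tool_pos: [0.4981, 0.0249, 0.1126]
tool_rot: [107.5, 89.8, 178.6]
force: [-1.2, -1.3, -0.4]
grip_width: 0.0136
```

Call:
servo_tool:
  rows: [0,0,0,7,1,0,0,0,8,1,0,0,0,8,1]

```text
time_s: 24.3
tool_pos: [0.5007, 0.026, 0.1162]
tool_rot: [6.7, 89.9, 85.3]
force: [-0.1, -0.4, 0.5]
grip_width: 0.0014
```

```bash
python3 -c "
from h import *
st()"
```

```text
t 24.3 tcp [500.7  26.  116.2] jaw 78.7 tilt 0.08 F [-0.1 -0.4  0.5] T [ 0.09 -0.17 -0.05] w 1.4 q [ 50.  13. -61. 110.  13.  63.  63.]
```

Call:
servo_tool:
  rows: [0,-1,0,6,1,0,-1,-25,6,1,0,-1,-48,6,1,0,-1,-48,6,1,-8,0,-48,6,1,-15,1,-48,6,1,-22,1,-48,6,1,-29,2,-48,6,1,-35,2,-48,6,1,-35,2,-48,6,1]

```text
time_s: 25.13
tool_pos: [0.4657, 0.0276, 0.0692]
tool_rot: [-113.5, 89.8, -28.8]
force: [1.8, -0.3, 0.8]
grip_width: 0.0003
```

Call:
servo_tool:
  rows: [0,0,40,0,0.8,0,0,80,0,0.5,30,35,120,-7,0,60,70,149,-14,0,75,105,149,-21,0,90,140,149,-28,0,92,175,149,-35,0,92,198,149,-42,0,92,198,149,-49,0,92,198,149,-56,0]

```text
time_s: 25.97
tool_pos: [0.5548, 0.2342, 0.2169]
tool_rot: [79.9, 89.6, 114.7]
force: [-0.9, -0.3, 0.6]
grip_width: 0.0592
```

Run:
```python
from h import *
st()
p,w=snap('top','c6');inside(p,w,.4995,.014,-5.5)
for sc,ex,pts,mk in find("barrel",p,w):
  rim=pts[(pts[:,2]>.074)&(pts[:,2]<.09)]; print("rim",len(rim),rect(rim))
```

```text
t 25.97 tcp [554.8 234.2 216.9] jaw 34.8 tilt 0.36 F [-0.9 -0.3  0.6] T [ 0.04 -0.04  0.  ] w 59.2 q [ 20.  22. -57.  90.  18.  78.  -4.]
0.022 [80, 58, 51, 49, 40, 34, 9, 8, 82, 83]
0.012 [62, 59, 53, 52, 46, 37, 13, 15, 83, 82]
0 [49, 42, 48, 43, 40, 33, 32, 32, 83, 84]
-0.012 [42, 44, 47, 47, 52, 42, 35, 36, 82, 83]
-0.022 [37, 40, 43, 47, 49, 81, 81, 84, 84, 81]
rim 894 (array([487.6,  15.1]), array([147.8,  68.1]), 1.0)
```

Call:
servo_tool:
  rows: [2,-9,0,-7,0,2,-9,0,-14,0,2,-9,0,-21,0,2,-9,0,-28,0,2,-9,0,-28,0]

```text
time_s: 26.48
tool_pos: [0.5594, 0.2142, 0.2166]
tool_rot: [-110.8, 89.9, -104.3]
force: [0.2, 0.6, 0.5]
grip_width: 0.0863
```

Run:
```python
from h import *
st()
p,w=snap('top','c7');inside(p,w,.4876,.0151,1)
for sc,ex,pts,mk in find("barrel",p,w):
  rim=pts[(pts[:,2]>.074)&(pts[:,2]<.09)]; print("rim",len(rim),rect(rim)); print(pts[:,0].min(),pts[:,0].max())
  for x0 in(.39,.58): 
    t=pts[(pts[:,2]>.045)&(pts[:,2]<.056)&(abs(pts[:,0]-x0)<.015)]; print(t.mean(0),len(t))
crop(p,200,160,330,270,'c7c',5)
p,w=snap('side')
for sc,ex,pts,mk in find("barrel",p,w):
  rim=pts[(pts[:,2]>.074)&(pts[:,2]<.09)]; print("rim",len(rim),rect(rim)); print(pts[:,0].min(),pts[:,0].max())
```

```text
t 26.48 tcp [559.4 214.2 216.6] jaw 6.4 tilt 0.14 F [0.2 0.6 0.5] T [-0.01 -0.08  0.02] w 86.3 q [ 18.  20. -52.  91.  16.  77. -29.]
0.022 [83, 58, 61, 55, 51, 44, 35, 28, 12, 83]
0.012 [83, 59, 61, 56, 52, 44, 37, 33, 10, 81]
0 [83, 41, 44, 45, 42, 40, 37, 30, 27, 82]
-0.012 [83, 39, 45, 47, 47, 51, 44, 35, 37, 83]
-0.022 [82, 34, 41, 44, 47, 48, 44, 33, 33, 82]
rim 917 (array([487.6,  15.1]), array([147.7,  68. ]), 1.0)
0.3747416617924065 0.6006550371144586
[0.3898 0.0145 0.0509] 124
[0.5814 0.0171 0.0509] 101
rim 377 (array([479.3,  15.5]), array([139.6,  73.2]), 1.0)
0.3692725228381435 0.5582688743926568
```

View pics/c7c.png

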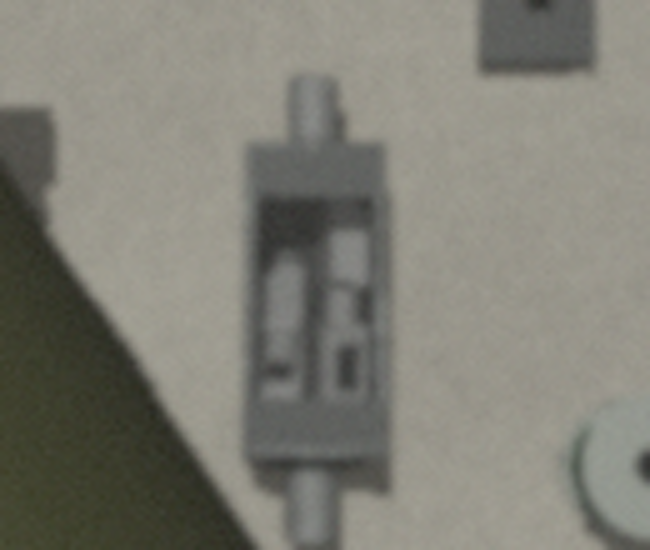

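Call:
servo_tool:
  rows: [-3,11,0,0,0,-3,11,-40,0,0,-3,11,-75,0,0,-3,11,-95,0,0,-3,11,-107,0,0,-3,11,-107,0,0]
  force: 40

```text
time_s: 27.18
tool_pos: [0.5547, 0.2276, 0.1073]
tool_rot: [-174.6, 89.7, -167.9]
force: [-0.0, -0.9, -0.7]
grip_width: 0.0869
```

Run:
```python
from h import *
st()
p,w=snap('side'); crop(p,190,170,330,290,'d1',5)
```

```text
t 27.18 tcp [554.7 227.6 107.3] jaw 6.7 tilt 0.25 F [-0.  -0.9 -0.7] T [-0.02 -0.03  0.02] w 86.9 q [ 15.  26. -49.  98.  21.  67. -33.]
```

View pics/d1.png

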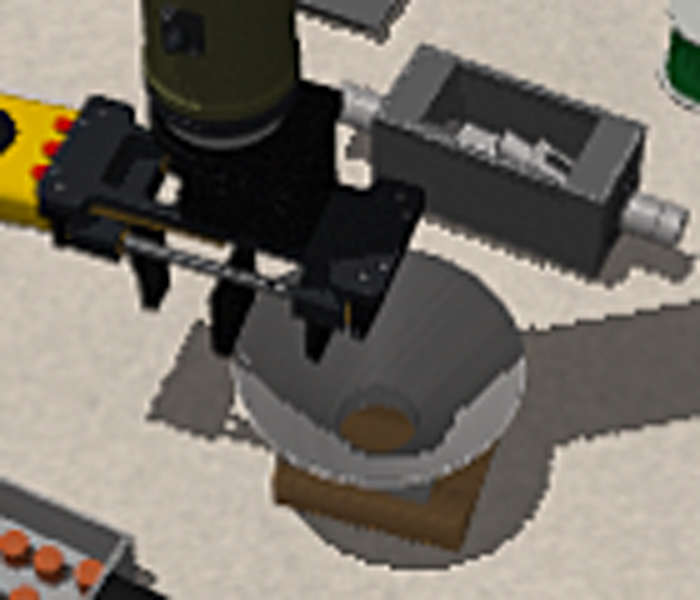

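Call:
servo_tool:
  rows: [0,0,1,0,0.5,0,0,1,0,1,0,0,1,0,1,0,0,1,0,1,0,0,1,0,1,0,0,1,0,1,0,0,1,0,1,0,0,1,0,1,0,0,1,0,1]

```text
time_s: 27.98
tool_pos: [0.5566, 0.2278, 0.1111]
tool_rot: [-8.0, 90.0, -1.4]
force: [-0.4, 0.6, -0.0]
grip_width: 0.0348
```

Call:
servo_tool:
  rows: [0,0,20,0,1,0,0,50,0,1,0,0,90,0,1,0,0,130,0,1,0,0,130,0,1,0,0,130,0,1]

```text
time_s: 28.48
tool_pos: [0.5579, 0.2288, 0.2439]
tool_rot: [8.4, 89.7, 15.0]
force: [-0.5, -0.8, -0.8]
grip_width: 0.0019
```

Run:
```python
from h import *
st()
p,w=snap('side'); crop(p,190,170,330,290,'d2',5)
for sc,ex,pts,mk in find("funnel",p,w):
  print(sc,ex); t=pts[pts[:,2]>.15]; print(np.percentile(t,[2,50,98],axis=0))
p,w=snap('top'); crop(p,130,130,300,290,'d2t',4)
for sc,ex,pts,mk in find("funnel",p,w): print(sc,ex,rect(pts[pts[:,2]>.19]),np.percentile(pts[:,2],[50,90,99]))
```

```text
t 28.48 tcp [557.9 228.8 243.9] jaw 6.6 tilt 0.35 F [-0.5 -0.8 -0.8] T [ 0.   -0.13 -0.01] w 1.9 q [ 17.  19. -52.  88.  15.  80. -30.]
0.82 [264.8, 243.4, 65.1, 50.2]Traceback (most recent call last):
  File "<stdin>", line 5, in <module>
    return _quantile_unchecked(
        a, q, axis, out, overwrite_input, method, keepdims, weights)
    return _ureduce(a,
                    func=_quantile_ureduce_func,
    ...<5 lines>...
                    overwrite_input=overwrite_input,
                    method=method)
    r = func(a, **kwargs)
    result = _quantile(arr,
                       quantiles=q,
    ...<2 lines>...
                       out=out,
                       weights=wgt)
    slices_having_nans = np.isnan(arr[-1, ...])
                                  ~~~^^^^^^^^^
IndexError: index -1 is out of bounds for axis 0 with size 0
```

View pics/d2.png

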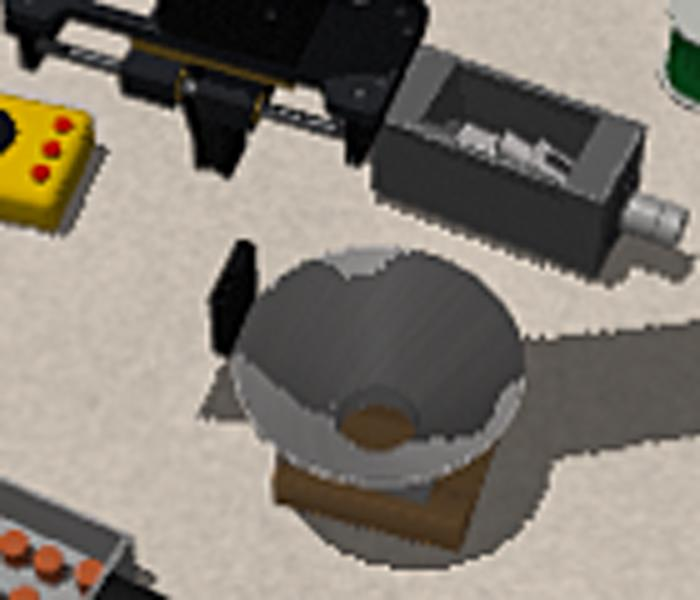

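Call:
servo_tool:
  rows: [0,0,0,0,0.5,0,0,0,0,0.5,0,0,0,0,0.5,0,0,0,0,0.5,0,0,0,0,0.5,0,0,0,0,0.5,0,0,-40,0,0.5,0,-1,-80,0,0.5,0,-2,-115,0,0.5,0,-2,-134,0,0.5]

```text
time_s: 29.42
tool_pos: [0.5546, 0.2241, 0.1028]
tool_rot: [-159.2, 89.7, -152.6]
force: [-0.7, -0.2, 0.6]
grip_width: 0.0434
```

Call:
servo_tool:
  rows: [0,0,0,0,1,0,0,0,0,1,0,0,0,0,1,0,0,0,0,1,0,0,0,0,1,0,0,0,0,1,0,0,0,0,1,0,0,0,0,1]

```text
time_s: 30.08
tool_pos: [0.5575, 0.2261, 0.1086]
tool_rot: [3.1, 89.8, 9.6]
force: [0.0, -1.2, 6.0]
grip_width: 0.0118
```

Call:
servo_tool:
  rows: [0,0,5,0,1,0,0,20,0,1,0,0,50,0,1,0,0,90,0,1,0,0,125,0,1,0,0,125,0,1,0,0,125,0,1,0,0,125,0,1]

```text
time_s: 30.75
tool_pos: [0.5561, 0.2253, 0.2311]
tool_rot: [-121.5, 89.9, -114.9]
force: [-0.1, -0.8, -2.3]
grip_width: 0.0119
```

Run:
```python
from h import *
st()
p,w=snap('side'); crop(p,190,130,330,290,'d2',4)
for sc,ex,pts,mk in find("funnel",p,w):
  print(sc,ex); t=pts[pts[:,2]>.1]; print(np.percentile(t,[2,50,98],axis=0),rect(t))
p,w=snap('top'); crop(p,130,130,300,290,'d2t',4)
for sc,ex,pts,mk in find("funnel",p,w): print(sc,ex,rect(pts[pts[:,2]>.1]),np.percentile(pts[:,2],[50,90,99]))
for sc,ex,pts,mk in find("stand_seat",p,w): print('stand',sc,ex,rect(pts),np.percentile(pts[:,2],[50,90,99]))
```

```text
t 30.75 tcp [556.1 225.3 231.1] jaw 6.6 tilt 0.06 F [-0.1 -0.8 -2.3] T [ 0.05 -0.23  0.03] w 11.9 q [ 18.  19. -52.  89.  16.  79. -30.]
0.82 [265.4, 218.1, 71.5, 56.1]
[[0.4031 0.1418 0.1485]
 [0.4799 0.1978 0.1905]
 [0.5489 0.2803 0.2379]] (array([471.2, 214.2]), array([156.9, 154.7]), 60.6)
0.61 [194.4, 194.6, 19.4, 26.4] (array([485.3, 132.4]), array([141.3,  10.9]), 37.1) [0.2119 0.2146 0.2167]
```

View pics/d2.png

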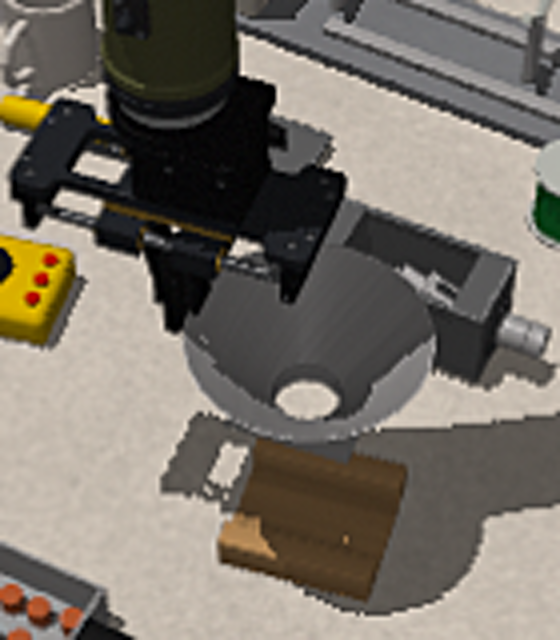

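View pics/d2t.png

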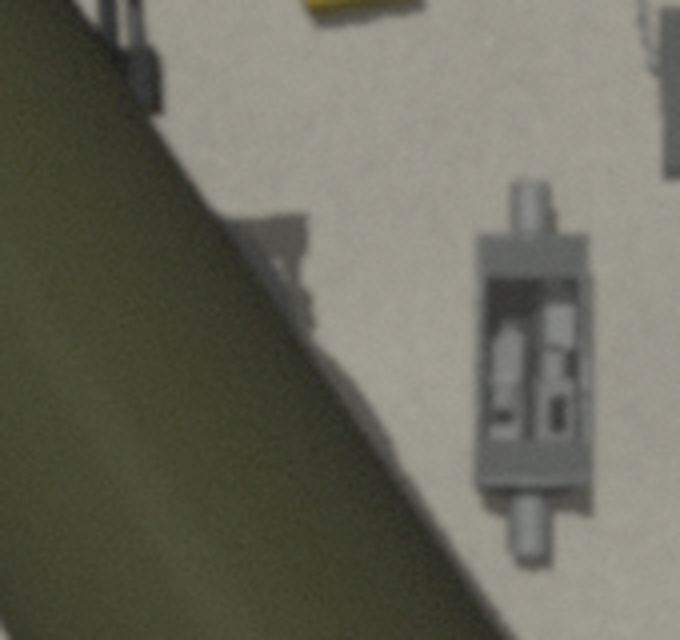

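```bash
cat >> h.py <<'E'
from scipy.optimize import least_squares
def funnelfit(p,w,zrim,tol=.004,R0=.080):
    for sc,ex,pts,mk in find("funnel",p,w):
        t=pts[abs(pts[:,2]-zrim)<tol]
        # keep outermost
        f=lambda v:np.hypot(t[:,0]-v[0],t[:,1]-v[1])-R0+ .0*v[0]
        r=least_squares(f,[t[:,0].mean(),t[:,1].mean()],loss='soft_l1',f_scale=.002)
        print('funnel centre',np.round(r.x*1000,1),len(t),'res',np.std(r.fun)*1000)
        A=np.c_[t[:,:2]-t[:,:2].mean(0),np.ones(len(t))]
        u=np.percentile(pts[:,2],99.5); print('z99',u)
E
python3 - <<'E'
from h import *
p,w=snap('side')
for z in(.211,.2135,.216): funnelfit(p,w,z,.0025)
for sc,ex,pts,mk in find("funnel",p,w):
  # top rim heights by direction
  c=np.array([.473,.216]); d=pts[:,:2]-c; r=np.hypot(*d.T); a=np.degrees(np.arctan2(d[:,1],d[:,0]))
  for k in range(-180,180,45):
    m=(a>=k)&(a<k+45)&(r>.07)&(r<.086)
    if m.sum()>5: print(k, m.sum(), np.percentile(pts[m,2],[50,95]), np.percentile(r[m],[50,98]))
E
```

```text
funnel centre [473.5 215.8] 229 res 2.767193129190806
z99 0.3045850558454863
funnel centre [473.7 215.2] 145 res 2.1739136188568695
z99 0.3045850558454863
funnel centre [473.7 215.5] 42 res 2.5879472970373776
z99 0.3045850558454863
-180 83 [0.2092 0.2139] [0.0756 0.0806]
-135 109 [0.2077 0.214 ] [0.0753 0.0823]
-90 56 [0.2077 0.2126] [0.0748 0.0815]
-45 45 [0.2083 0.213 ] [0.0739 0.08  ]
0 110 [0.2164 0.2567] [0.0782 0.0855]
45 41 [0.2114 0.2145] [0.0746 0.0781]
90 30 [0.2111 0.2144] [0.0752 0.079 ]
135 44 [0.2106 0.2136] [0.0759 0.0797]
```

Call:
servo_tool:
  rows: [2,-30,0,-1,1,4,-60,0,-2,1,6,-90,0,-3,1,8,-120,0,-4,1,10,-150,0,-5,1,12,-180,0,-5.5,1,14,-208,0,-5.5,1,14,-208,0,-5.5,1,14,-208,0,-5.5,1]

```text
time_s: 32.0
tool_pos: [0.5708, 0.0153, 0.2319]
tool_rot: [-41.6, 90.0, -40.8]
force: [-0.5, 1.8, -1.1]
grip_width: 0.0114
```

Run:
```python
from h import *
st()
p,w=snap('side'); crop(p,190,100,330,240,'d3',4)
funnelfit(p,w,.2135,.0025)
p,w=snap('top'); crop(p,200,130,330,290,'d3t',4)
for sc,ex,pts,mk in find("barrel",p,w):
  for x0 in(.39,.58): 
    t=pts[(pts[:,2]>.045)&(pts[:,2]<.056)&(abs(pts[:,0]-x0)<.015)]; print(t.mean(0),len(t))
```

```text
t 32.0 tcp [570.8  15.3 231.9] jaw 0.8 tilt 0.03 F [-0.5  1.8 -1.1] T [ 0.09 -0.17 -0.03] w 11.4 q [ 37.  14. -47.  94.  10.  77. -11.]
funnel centre [485.7  14.2] 136 res 2.5413497003101657
z99 0.2565039428280798
[0.3906 0.015  0.0514] 108
[nan nan nan] 0<stdin>:8: RuntimeWarning: Mean of empty slice.
  ret = um.true_divide(
```

View pics/d3.png

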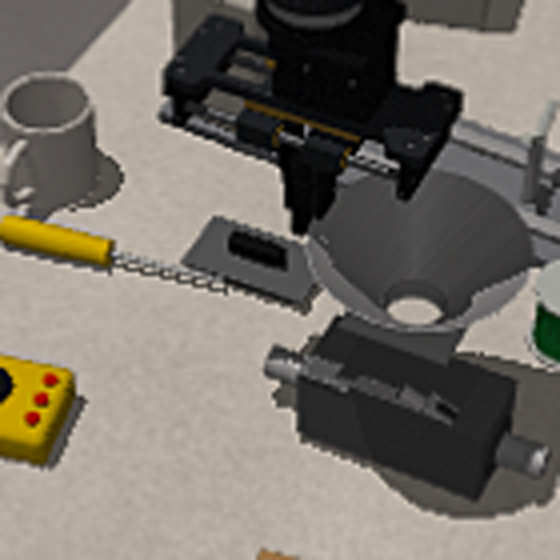

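View pics/d3t.png

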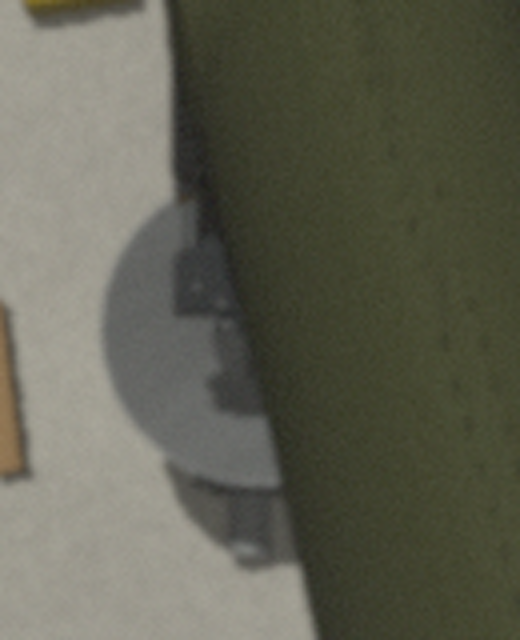

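Call:
servo_tool:
  rows: [1,1,-20,0,1,1,1,-40,0,1,1,1,-50,0,1,1,1,-58,0,1,1,1,-62,0,1,1,1,-66,0,1,1,1,-69,0,1,1,1,-69,0,1]

```text
time_s: 32.87
tool_pos: [0.5717, 0.0189, 0.1631]
tool_rot: [-1.5, 90.0, -0.4]
force: [0.3, -0.5, -1.4]
grip_width: 0.0119
```

Run:
```python
from h import *
st()
p,w=snap('side'); crop(p,230,130,330,240,'d4',5)
```

```text
t 32.87 tcp [571.7  18.9 163.1] jaw 1.1 tilt 0.05 F [ 0.3 -0.5 -1.4] T [-0.05 -0.19  0.01] w 11.9 q [ 35.  17. -47.  98.  13.  70. -13.]
```

View pics/d4.png

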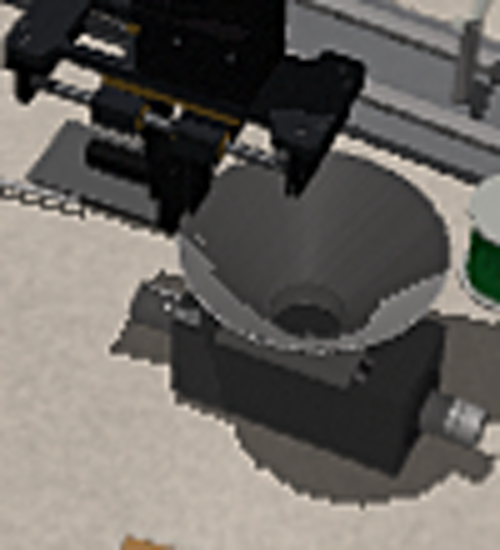

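Call:
servo_tool:
  rows: [0,-1,-2,0,1,0,-1,-4,0,1,0,-1,-5,0,1,0,-1,-5,0,1]

```text
time_s: 33.25
tool_pos: [0.5718, 0.0177, 0.1586]
tool_rot: [-20.8, 89.9, -19.7]
force: [0.6, -0.7, 1.6]
grip_width: 0.0115
```

Run:
```python
from h import *
st()
p,w=snap('side'); funnelfit(p,w,.141,.003)
```

```text
t 33.25 tcp [571.8  17.7 158.6] jaw 1.1 tilt 0.07 F [ 0.6 -0.7  1.6] T [-0.11 -0.04  0.01] w 11.5 q [ 35.  17. -47.  99.  13.  70. -13.]
funnel centre [487.8  18.5] 119 res 2.9976929422295497
z99 0.18435973608189352
```

Call:
servo_tool:
  rows: [0,0,0,0,0.5,0,0,0,0,0.5,0,0,0,0,0.5,0,0,0,0,0.5,0,0,0,0,0.5,0,0,40,0,0.5,0,0,80,0,0.5,0,40,110,7,0.5,0,80,110,14,0.5,0,120,110,21,0.5]

```text
time_s: 34.18
tool_pos: [0.5732, 0.1347, 0.271]
tool_rot: [-19.4, 89.7, 2.8]
force: [0.3, 0.4, -0.7]
grip_width: 0.0434
```

Run:
```python
from h import *
st()
for n in('side','top'):
    p,w=snap(n,'e1'+n)
    funnelfit(p,w,.141,.003)
    for sc,ex,pts,mk in find("scoop",p,w):
        print(n,sc,ex)
        h=pts[(pts[:,2]>.042)&(pts[:,2]<.054)&(pts[:,0]<.54)]
        # centreline fit
        pf=np.polyfit(h[:,0],h[:,1],1); print("handle",rect(h),"slope",np.degrees(np.arctan(pf[0])),h[:,0].min())
        t=pts[pts[:,2]>.005]; print(rect(t), t[:,0].min(),t[:,0].max())
        u=pts[(pts[:,0]>.55)&(pts[:,2]>.035)]; print('trough top',rect(u))
```

```text
t 34.18 tcp [573.2 134.7 271. ] jaw 22.2 tilt 0.34 F [ 0.3  0.4 -0.7] T [ 0.09 -0.17  0.04] w 43.4 q [ 28.  16. -54.  88.  13.  82.  -4.]h.py:54: RuntimeWarning: Mean of empty slice.
  r=least_squares(f,[t[:,0].mean(),t[:,1].mean()],loss='soft_l1',f_scale=.002)
  ret = ret.dtype.type(ret / rcount)
Traceback (most recent call last):
  File "h.py", line 54, in funnelfit
    r=least_squares(f,[t[:,0].mean(),t[:,1].mean()],loss='soft_l1',f_scale=.002)
ValueError: Initial guess is outside of provided bounds
```

View pics/e1side.png

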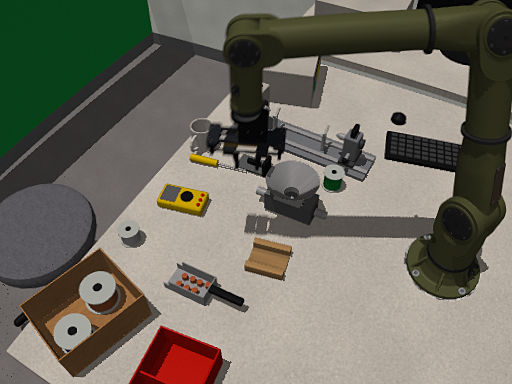

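Funnel sits in the barrel port at (293,183), level; stand empty at (268,258), scoop at (205,285).

Run:
```python
from h import *
for n in('side','top'):
    p,w=snap(n)
    for sc,ex,pts,mk in find("scoop",p,w):
        print(n,sc,ex)
        h=pts[(pts[:,2]>.042)&(pts[:,2]<.054)&(pts[:,0]<.54)]
        pf=np.polyfit(h[:,0],h[:,1],1); print("handle",rect(h),"slope",np.degrees(np.arctan(pf[0])),h[:,0].min())
        t=pts[pts[:,2]>.005]; print(rect(t), t[:,0].min(),t[:,0].max())
        u=pts[(pts[:,0]>.55)&(pts[:,2]>.035)]; print('trough top',rect(u))
    for sc,ex,pts,mk in find("stand_seat",p,w):
        t=pts[(pts[:,2]>.025)&(pts[:,2]<.036)]; print('stand',n,sc,rect(t))
    for sc,ex,pts,mk in find("funnel",p,w): print('funnel',sc,ex,np.percentile(pts[:,2],[1,50,99]))
    if n=='side':crop(p,160,150,330,310,'e2',4)
```

```text
side 0.57 [204.6, 286.6, 76.1, 41.9]
handle (array([497.6, 383. ]), array([83.8, 21.8]), 1.5) slope 0.4062207824645741 0.455477798920105
(array([568.9, 383.1]), array([226.6,  75.2]), 0.9) 0.455477798920105 0.6827248151838212
trough top (array([605.8, 383.4]), array([110.7,  74.7]), 0.8)
stand side 0.86 (array([464.4, 213.9]), array([109.7, 103.3]), 9.4)
funnel 0.7 [290.9, 181.7, 60.8, 49.7] [-0.0011  0.1183  0.1819]
top 0.98 [119.6, 186.9, 40.5, 86.9]
handle (array([498. , 380.7]), array([83.6, 24.3]), -1.0) slope -0.44502062602090525 0.4561809360971602
(array([569.8, 382.7]), array([227.4,  75.8]), 1.5) 0.4561809360971602 0.6839929090976391
trough top (array([607.5, 383.6]), array([114. ,  75.6]), 1.7)
stand top 0.96 (array([459.1, 253.5]), array([111.8,  20.9]), 9.0)
funnel 0.59 [280.1, 201.9, 40.9, 62.5] [-0.0006  0.1314  0.6541]
```

View pics/e2.png

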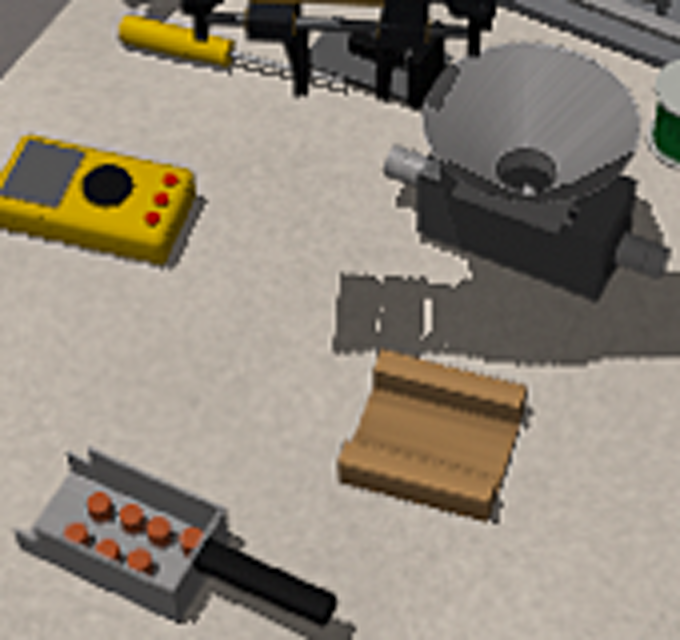

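Call:
servo_tool:
  rows: [-5,30,0,7,0.5,-10,60,0,14,0.5,-15,90,0,21,0.5,-20,120,0,28,0.5,-25,150,0,35,0.5,-30,180,0,42,0.5,-35,210,0,49,0.5,-45,240,-30,56,0.5,-49,247,-70,63,0.5,-49,247,-100,68.5,0.5]

```text
time_s: 35.52
tool_pos: [0.5199, 0.3844, 0.1664]
tool_rot: [22.8, 89.8, 114.0]
force: [-0.7, -0.2, -0.6]
grip_width: 0.0437
```

Call:
servo_tool:
  rows: [0,0,-20,0,0.5,0,0,-20,0,0.5,0,0,-20,0,0.5]

```text
time_s: 35.77
tool_pos: [0.5229, 0.38, 0.1473]
tool_rot: [106.0, 89.9, -163.5]
force: [-1.4, -0.2, 0.8]
grip_width: 0.0435
```

Run:
```python
from h import *
st()
```

```text
t 35.77 tcp [522.9 380.  147.3] jaw 90.5 tilt 0.1 F [-1.4 -0.2  0.8] T [ 0.13 -0.18 -0.05] w 43.5 q [  6.  35. -63.  88.  32.  76.  31.]
```

Call:
servo_tool:
  rows: [1,2,-40,0,0.5,1,2,-75,0,0.5,1,2,-100,0,0.5,1,2,-114,0,0.5,1,2,-114,0,0.5,1,2,-114,0,1,1,2,-114,0,1,1,2,-114,0,1,1,2,-114,0,1,1,2,-114,0,1]
  force: 60

```text
time_s: 36.6
tool_pos: [0.5244, 0.3837, 0.0357]
tool_rot: [-55.1, 89.8, 35.5]
force: [-0.1, -1.2, 4.3]
grip_width: 0.021
```

Call:
servo_tool:
  rows: [0,0,0,0,1,0,0,0,0,1,0,0,0,0,1,0,0,5,0,1,0,0,10,0,1,0,0,20,0,1,0,0,30,0,1,0,0,40,0,1]

```text
time_s: 37.27
tool_pos: [0.5235, 0.3833, 0.075]
tool_rot: [7.8, 90.0, 98.4]
force: [-0.1, 0.4, -2.7]
grip_width: 0.0214
```

Run:
```python
from h import *
st()
p,w=snap('side','f1'); crop(p,150,200,290,330,'f1c',5)
```

```text
t 37.27 tcp [523.5 383.3  75. ] jaw 90.6 tilt 0.05 F [-0.1  0.4 -2.7] T [0.11 0.03 0.03] w 21.4 q [  5.  39. -60.  92.  35.  70.  28.]
```

View pics/f1c.png

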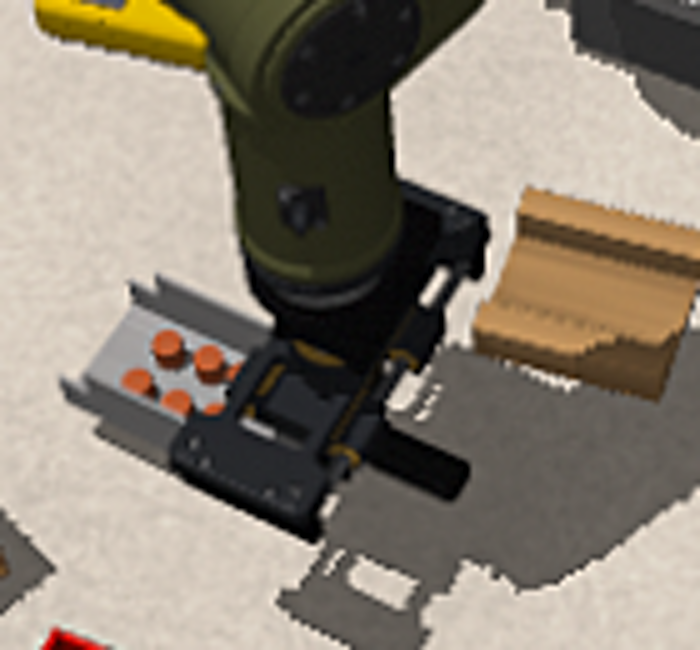

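Call:
servo_tool:
  rows: [0,0,-20,0,1,0,0,-34,0,1,0,0,-40,0,1,0,0,-40,0,1,0,0,-40,0,0.6,0,0,-40,0,0.6,0,0,-40,0,0.6,-16,0,-40,0,0.6,-32,0,-40,0,0.6,-32,0,-40,0,0.6]

```text
time_s: 38.15
tool_pos: [0.4882, 0.3841, 0.0339]
tool_rot: [79.9, 89.9, 170.7]
force: [-0.2, 0.5, -0.3]
grip_width: 0.0346
```

Call:
servo_tool:
  rows: [0,0,0,0,1,0,0,0,0,1,0,0,0,0,1,0,0,0,0,1,0,0,0,0,1,0,0,5,0,1,0,0,10,0,1,0,0,20,0,1,0,0,30,0,1]

```text
time_s: 38.9
tool_pos: [0.4911, 0.3832, 0.0646]
tool_rot: [68.7, 89.9, 159.4]
force: [-0.0, 0.4, -2.0]
grip_width: 0.0214
```

Run:
```python
from h import *
st()
p,w=snap('side','f2'); crop(p,150,200,290,330,'f2c',5)
```

```text
t 38.9 tcp [491.1 383.2  64.6] jaw 90.6 tilt 0.06 F [-0.   0.4 -2. ] T [ 0.12  0.14 -0.02] w 21.4 q [  5.  37. -61.  96.  35.  68.  26.]
```

View pics/f2c.png

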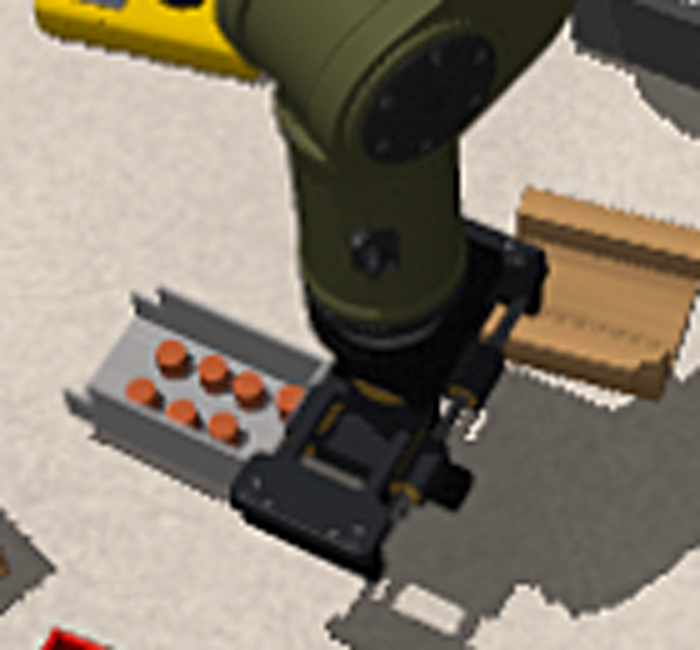

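Call:
servo_tool:
  rows: [0,0,15,0,1,0,0,40,0,1,0,0,65,0,1,0,0,90,0,1,0,0,115,0,1,0,0,140,0,1,0,0,165,0,1,0,0,190,0,1,0,0,212,0,1,0,0,226,0,1]

```text
time_s: 39.78
tool_pos: [0.4915, 0.3841, 0.2937]
tool_rot: [-45.7, 89.8, 44.9]
force: [-0.1, 0.0, -1.0]
grip_width: 0.0213
```

Call:
servo_tool:
  rows: [0,-5,0,-2,1,0,-16,0,-6,1,0,-30,0,-11,1,0,-45,0,-16,1,0,-60,0,-21,1,0,-75,0,-26,1,0,-90,0,-31,1,0,-105,0,-36,1,0,-120,0,-41,1,0,-135,0,-46,1]

```text
time_s: 40.62
tool_pos: [0.4909, 0.2467, 0.2886]
tool_rot: [155.7, 89.9, -160.0]
force: [0.4, 0.2, -1.6]
grip_width: 0.0213
```

Call:
servo_tool:
  rows: [0,-15,0,-5,1,0,-30,0,-10,1,0,-45,0,-15,1,0,-60,0,-20,1,0,-75,0,-25,1,-1,-88,0,-30,1,-2,-98,0,-35,1,-2,-104,0,-39,1,-2,-107,0,-42,1,-2,-107,0,-44,1]

```text
time_s: 41.45
tool_pos: [0.489, 0.1394, 0.2887]
tool_rot: [-129.1, 89.9, -128.9]
force: [0.7, 0.2, -2.5]
grip_width: 0.0213
```

Run:
```python
from h import *
st()
p,w=snap('side','f3'); crop(p,190,80,350,240,'f3c',4)
p,w=snap('top','f3t')
```

```text
t 41.45 tcp [489.  139.4 288.7] jaw 0.2 tilt 0.09 F [ 0.7  0.2 -2.5] T [ 0.22 -0.09  0.05] w 21.3 q [ 36.   3. -56.  96.   2.  82. -20.]
```

View pics/f3c.png

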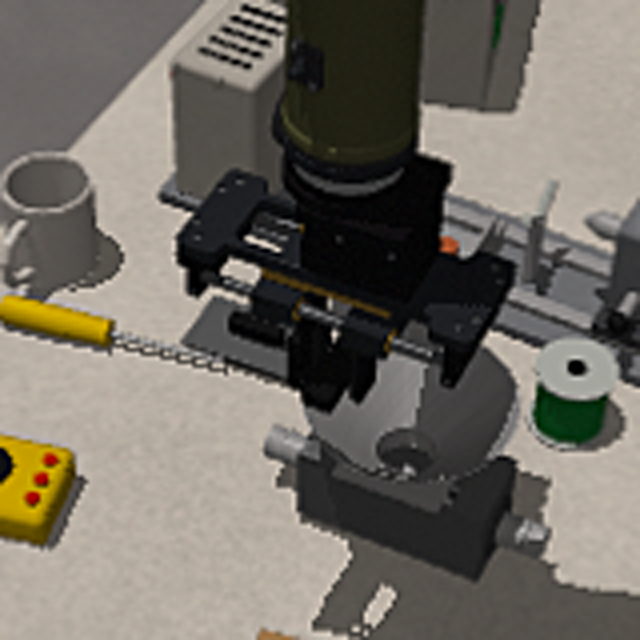

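View pics/f3t.png

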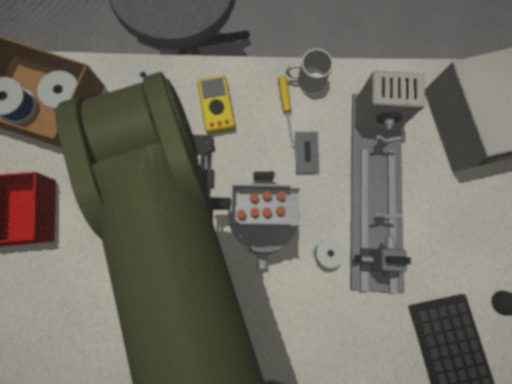

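```bash
cat >> h.py <<'E'
def scooptilt(p,w,zmin=.15):
    q=w.reshape(-1,3)
    m=(abs(q[:,0]-.488)<.045)&(q[:,1]>-.12)&(q[:,1]<.11)&(q[:,2]>zmin)&(q[:,2]<.42)
    r=q[m]; 
    if len(r)<20: print('few');return
    ys=np.arange(-.11,.11,.01); out=[]
    for y in ys:
        k=abs(r[:,1]-y)<.005
        if k.sum()>3: out.append((y,np.percentile(r[k,2],92),r[k,0].min(),r[k,0].max()))
    o=np.array(out); pf=np.polyfit(o[:,0],o[:,1],1)
    print('tilt',round(np.degrees(np.arctan(pf[0])),1),'front y',round(1000*r[:,1].min()),'xr',np.round(1000*np.median(o[:,2:],0)),'z',np.round(1000*o[[0,-1],1]),'ylast',o[-1,0])
E
python3 - <<'E'
from h import *
p,w=snap('top'); scooptilt(p,w)
E
```

```text
tilt 16.6 front y -49 xr [454. 526.] z [277. 371.] ylast 0.09999999999999991
```

```bash
sed -i 's/(q\[:,1\]<.11)&(q\[:,2\]>zmin)/(q[:,1]<.055)\&(q[:,2]>zmin)/' h.py
python3 - <<'E'
from h import *
p,w=snap('top'); scooptilt(p,w)
E
```

```text
tilt 13.5 front y -48 xr [455. 526.] z [276. 298.] ylast 0.04999999999999992
```

Call:
servo_tool:
  rows: [0,0,0,0,1,0,0,0,0,1]
  force: 40

```text
time_s: 41.82
tool_pos: [0.4895, 0.1414, 0.2898]
tool_rot: [-2.3, 90.0, -1.7]
force: [-0.4, 0.4, -2.1]
grip_width: 0.0217
```

Run:
```python
from h import *
p,w=snap('top'); scooptilt(p,w)
```

```text
tilt 13.9 front y -48 xr [455. 527.] z [275. 299.] ylast 0.04999999999999992
```

Call:
servo_tool:
  rows: [0,0,0,0,1,0,0,0,0,1]
  force: 28

```text
time_s: 42.03
tool_pos: [0.4897, 0.1413, 0.2901]
tool_rot: [-7.4, 90.0, -6.8]
force: [-0.2, -1.4, -1.8]
grip_width: 0.0214
```

Run:
```python
from h import *
p,w=snap('top'); scooptilt(p,w)
```

```text
tilt 20.6 front y -42 xr [456. 527.] z [249. 282.] ylast 0.04999999999999992
```

Run:
```python
from h import *
for i in range(3):
    p,w=snap('top'); scooptilt(p,w)
crop(p,190,150,330,260,'g1',5)
```

```text
tilt 23.3 front y -37 xr [456. 527.] z [232. 272.] ylast 0.04999999999999992
tilt 29.2 front y -27 xr [456. 527.] z [213. 260.] ylast 0.04999999999999992
tilt 26.1 front y -16 xr [456. 528.] z [221. 248.] ylast 0.04999999999999992
```

View pics/g1.png

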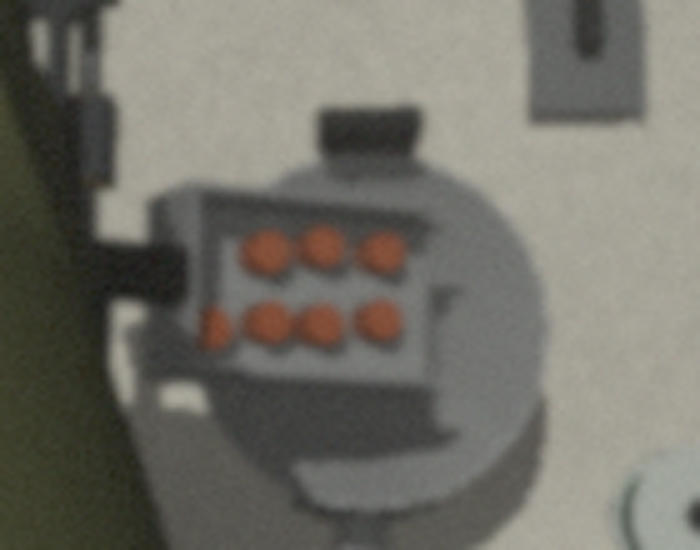

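Call:
servo_tool:
  rows: [0,-3,8,0,1,0,-6,16,0,1,0,-9,24,0,1]
  force: 32

```text
time_s: 42.48
tool_pos: [0.4899, 0.1318, 0.3153]
tool_rot: [-15.6, 89.9, -15.0]
force: [-0.0, -0.2, -0.8]
grip_width: 0.0215
```

Run:
```python
from h import *
p,w=snap('top'); scooptilt(p,w)
crop(p,190,150,330,260,'g2',5)
p,w=snap('side'); crop(p,190,80,350,240,'g2s',4)
```

```text
tilt 50.4 front y -34 xr [456. 527.] z [153. 257.] ylast 0.04999999999999992
```

View pics/g2.png

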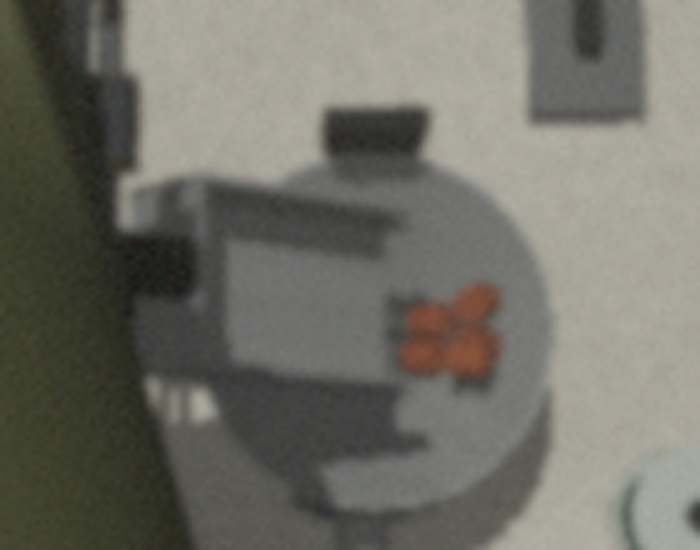

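View pics/g2s.png

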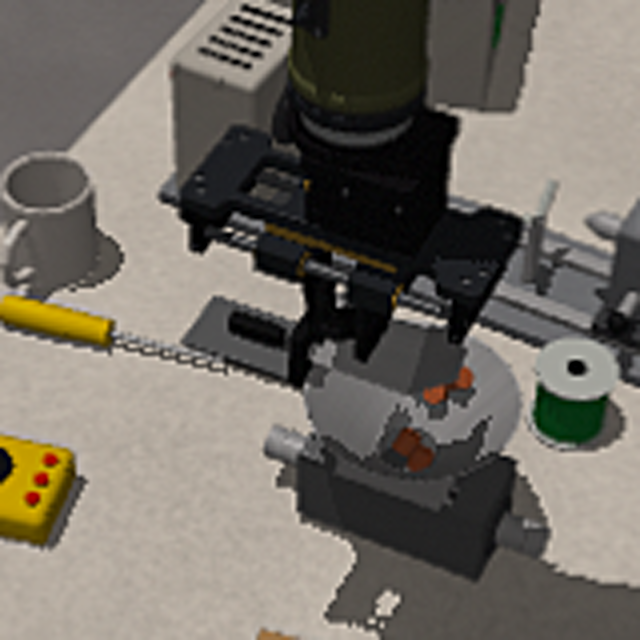

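Call:
servo_tool:
  rows: [0,0,5,0,1,0,0,10,0,1,0,0,10,0,1]
  force: 60

```text
time_s: 42.83
tool_pos: [0.49, 0.1325, 0.3251]
tool_rot: [3.2, 89.9, 3.8]
force: [0.7, 0.1, -2.1]
grip_width: 0.0216
```

Run:
```python
from h import *
p,w=snap('top'); scooptilt(p,w); st()
crop(p,190,150,330,260,'g3',5)
p,w=snap('side'); crop(p,190,80,350,240,'g3s',4)
```

```text
tilt 35.6 front y -3 xr [456. 528.] z [231. 267.] ylast 0.04999999999999992
t 42.88 tcp [489.9 132.5 324.6] jaw 0.6 tilt 0.09 F [ 1.4  0.2 -1.1] T [ 0.06 -0.13  0.02] w 21.2 q [ 37.   2. -56.  93.   1.  86. -18.]
```

View pics/g3.png

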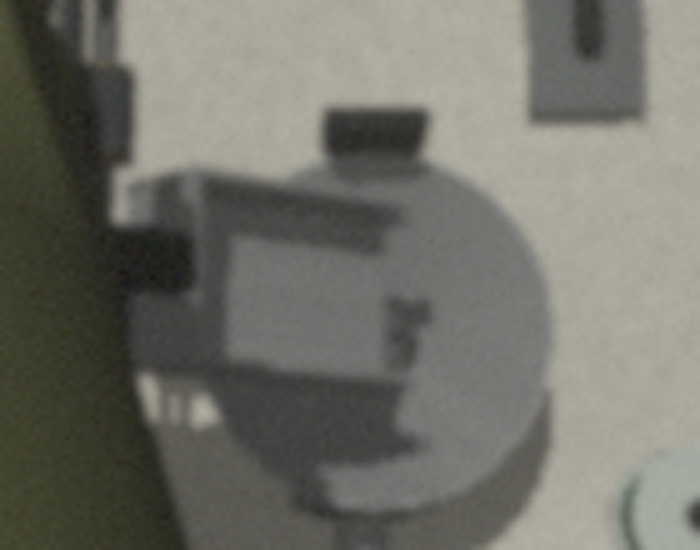

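View pics/g3s.png

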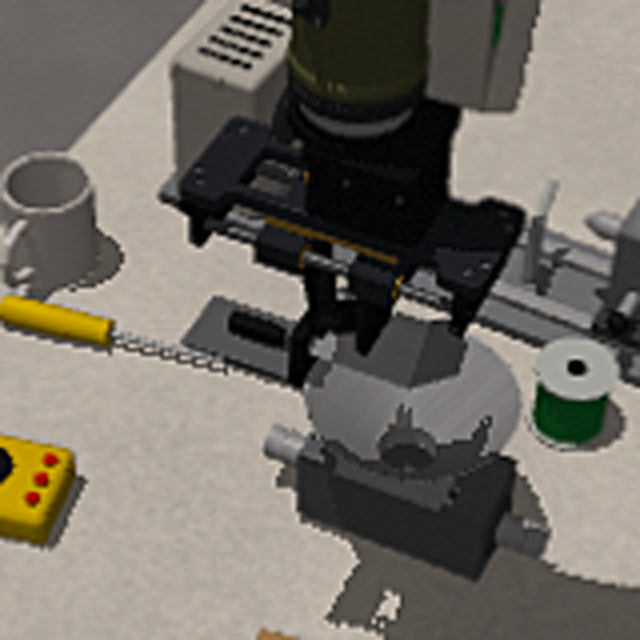

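Call:
servo_tool:
  rows: [0,20,10,0,1,0,60,10,0,1,0,100,10,7,1,0,140,10,14,1,0,180,10,21,1,0,215,0,28,1,0,250,-20,35,1,0,250,-40,42,1,0,250,-60,49,1,0,250,-80,56,1]

```text
time_s: 43.77
tool_pos: [0.4887, 0.3835, 0.2424]
tool_rot: [90.2, 89.9, 147.3]
force: [1.9, -0.2, -1.3]
grip_width: 0.0216
```

Call:
servo_tool:
  rows: [0,0,-20,7,1,0,0,-40,14,1,0,0,-60,21,1,0,0,-75,28,1,0,0,-80,34,1,0,0,-80,34,1,0,0,-80,34,1]

```text
time_s: 44.35
tool_pos: [0.4895, 0.382, 0.1634]
tool_rot: [67.2, 89.9, 157.6]
force: [-0.2, -1.3, -0.9]
grip_width: 0.0216
```

Run:
```python
from h import *
st()
p,w=snap('side'); crop(p,130,150,330,320,'g4s',4)
for sc,ex,pts,mk in find("scoop",p,w): print(sc,np.percentile(pts,[1,99],axis=0))
p,w=snap('top'); inside(p,w,.4876,.0152,1); crop(p,90,130,300,270,'g4t',3)
```

```text
t 44.35 tcp [489.5 382.  163.4] jaw 90.4 tilt 0.09 F [-0.2 -1.3 -0.9] T [ 0.11 -0.05  0.02] w 21.6 q [ 11.  36. -72.  91.  35.  79.  25.]
0.66 [[ 0.4565  0.3468 -0.001 ]
 [ 0.6284  0.4214  0.2075]]
0.022 [123, 113, 104, 98, 93, 92, 98, 103, 115, 121]
0.012 [120, 111, 100, 92, 52, 48, 90, 99, 110, 118]
0 [117, 107, 95, 86, 59, 58, 51, 96, 105, 116]
-0.012 [115, 106, 98, 91, 60, 55, 85, 97, 107, 115]
-0.022 [119, 109, 105, 96, 88, 88, 97, 99, 111, 116]
```

View pics/g4s.png

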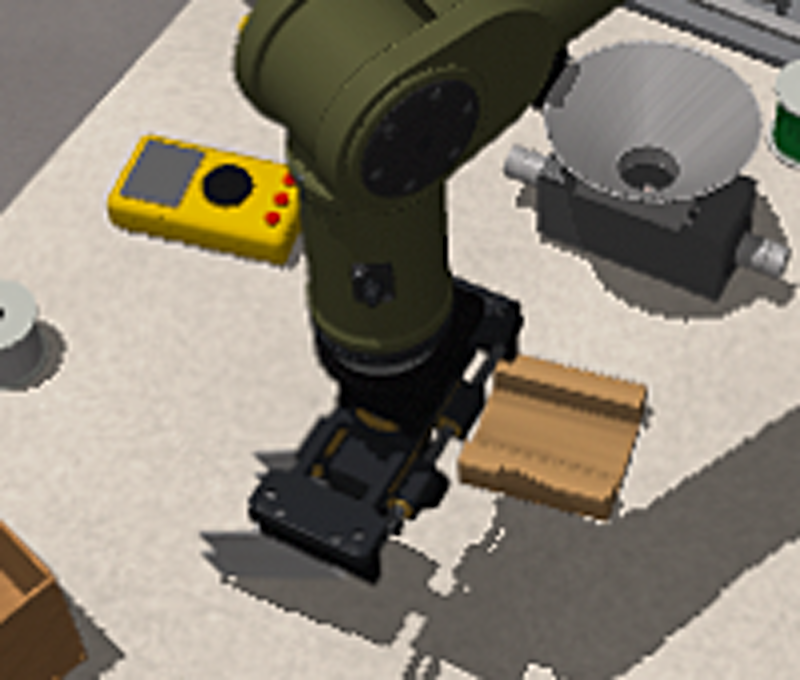

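View pics/g4t.png

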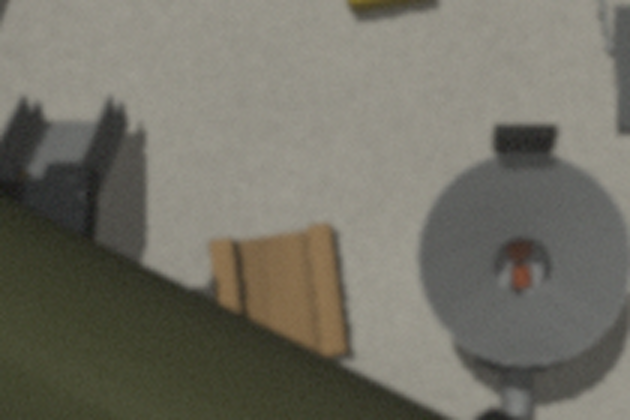

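Call:
servo_tool:
  rows: [0,0,-4,0,1,-5,0,-9,0,1,-14,0,-17,0,1,-26,0,-25,0,1,-38,0,-37,0,1,-49,0,-50,0,1,-58,0,-64,0,1,-66,0,-78,0,1,-73,0,-93,0,1,-78,0,-107,0,1]
  force: 9

```text
time_s: 45.33
tool_pos: [0.4105, 0.3822, 0.0564]
tool_rot: [-51.5, 90.0, 39.1]
force: [-0.5, 0.4, -0.1]
grip_width: 0.022
```

Run:
```python
from h import *
st()
p,w=snap('side'); crop(p,130,200,330,340,'g5s',4)
```

```text
t 45.33 tcp [410.5 382.2  56.4] jaw 90.6 tilt 0.04 F [-0.5  0.4 -0.1] T [ 0.12 -0.04  0.01] w 22.0 q [ 10.  36. -71. 105.  38.  66.  17.]
```

View pics/g5s.png

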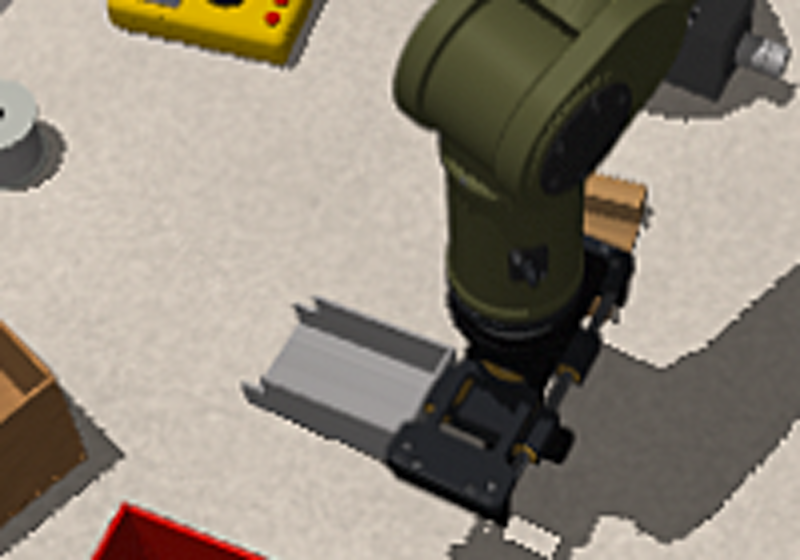

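Call:
servo_tool:
  rows: [-2,0,-8,0,1,-3,0,-15,0,1,-4,0,-21,0,1,-4,0,-21,0,1,-4,0,-21,0,0.5,-4,0,-21,0,0.5,-4,0,-21,0,0.5,-4,0,-21,0,0.5,-4,0,-21,0,0.5,-4,0,10,0,0.5]

```text
time_s: 46.22
tool_pos: [0.4057, 0.379, 0.063]
tool_rot: [128.8, 89.5, -140.6]
force: [-0.1, -1.1, -1.0]
grip_width: 0.0427
```

Call:
servo_tool:
  rows: [0,0,40,0,0.5,0,0,80,0,0.5,0,0,120,0,0.5,20,-40,160,-7,0.5,45,-70,200,-14,0.5,75,-100,220,-21,0.5,100,-130,220,-28,0.5,125,-160,220,-35,0.5,150,-190,220,-42,0.5,165,-220,220,-49,0.5]

```text
time_s: 47.05
tool_pos: [0.5657, 0.1744, 0.2877]
tool_rot: [-26.6, 89.8, 14.7]
force: [0.2, -0.7, 0.3]
grip_width: 0.0434
```

Run:
```python
from h import *
st()
p,w=snap('side','h1')
for sc,ex,pts,mk in find("scoop",p,w): print(sc,np.percentile(pts,[1,99],axis=0),rect(pts[pts[:,2]>.005]))
p,w=snap('top','h1t')
for sc,ex,pts,mk in find("funnel",p,w): 
  t=pts[pts[:,2]>.175]; print("ear",t.mean(0),rect(t))
```

```text
t 47.05 tcp [565.7 174.4 287.7] jaw 41.2 tilt 0.17 F [ 0.2 -0.7  0.3] T [ 0.02 -0.2  -0.02] w 43.4 q [ 32.  21. -66.  85.  19.  86.   8.]
0.85 [[ 0.3728  0.348  -0.0035]
 [ 0.5949  0.4212  0.0505]] (array([481.2, 384.4]), array([228.3,  74.3]), 0.5)
```

View pics/h1.png

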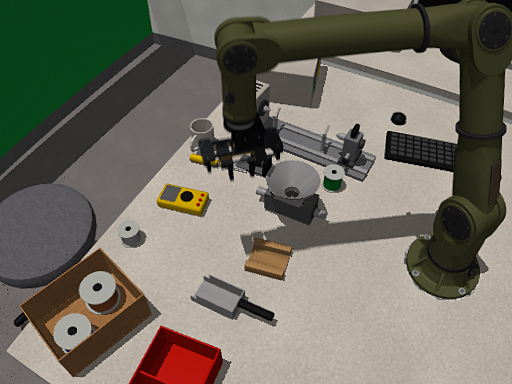

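View pics/h1t.png

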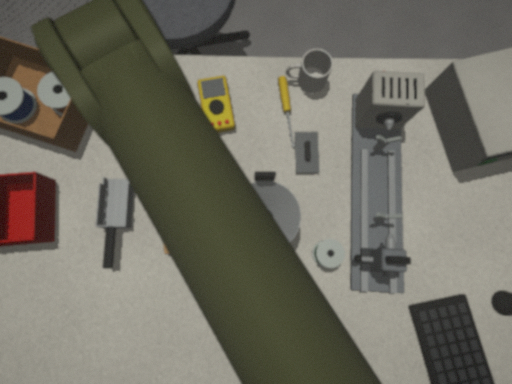

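Call:
servo_tool:
  rows: [1,-30,0,-7,0.5,2,-60,0,-14,0.5,3,-90,0,-21,0.5,4,-120,-10,-28,0.5,6,-157,-30,-35,0.5,6,-157,-50,-40,0.5,6,-157,-60,-40,0.5,6,-157,-60,-40,0.5]
  force: 40

```text
time_s: 47.92
tool_pos: [0.5681, 0.0206, 0.2246]
tool_rot: [165.6, 89.8, 167.5]
force: [-1.2, 0.2, -0.0]
grip_width: 0.0438
```

Run:
```python
from h import *
st()
p,w=snap('side'); crop(p,210,110,330,240,'h2',5)
for sc,ex,pts,mk in find("funnel",p,w): 
  t=pts[(pts[:,2]>.165)&(pts[:,2]<.195)]; print("ear",t.mean(0),rect(t))
```

```text
t 47.92 tcp [568.1  20.6 224.6] jaw 1.9 tilt 0.2 F [-1.2  0.2 -0. ] T [ 0.01 -0.06  0.04] w 43.8 q [ 44.  16. -57.  94.  14.  77. -13.]
ear [0.5682 0.0191 0.1791] (array([569.4,  16.5]), array([46.9, 12.7]), -86.9)
```

View pics/h2.png

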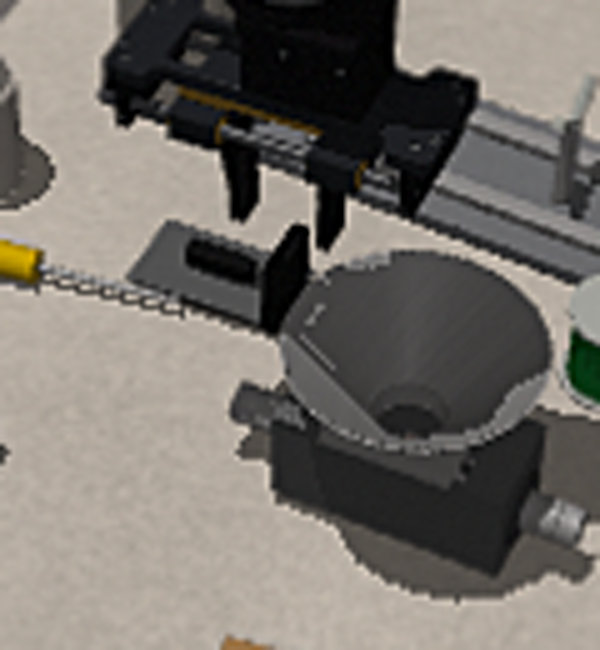

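Call:
servo_tool:
  rows: [3,-2,-15,0,0.5,3,-2,-35,0,0.5,3,-2,-55,0,0.5,3,-2,-66,0,0.5,3,-2,-66,0,0.7,3,-2,-66,0,1,3,-2,-66,0,1,3,-2,-66,0,1,3,-2,-66,0,1,3,-2,-66,0,1]

```text
time_s: 48.85
tool_pos: [0.5735, 0.0168, 0.1615]
tool_rot: [-10.7, 89.9, -9.1]
force: [-0.1, 0.6, 6.3]
grip_width: 0.0117
```

Call:
servo_tool:
  rows: [0,0,0,0,1,0,0,0,0,1,0,0,0,0,1,0,0,4,0,1,0,0,10,0,1,0,0,20,0,1,0,0,30,0,1]

```text
time_s: 49.43
tool_pos: [0.5729, 0.0167, 0.1911]
tool_rot: [109.8, 90.0, 111.4]
force: [-0.1, -0.7, -0.6]
grip_width: 0.0116
```

Run:
```python
from h import *
st()
p,w=snap('side'); crop(p,210,110,330,240,'h3',5)
```

```text
t 49.43 tcp [572.9  16.7 191.1] jaw 1.6 tilt 0.01 F [-0.1 -0.7 -0.6] T [ 0.02 -0.18  0.03] w 11.6 q [ 43.  18. -56.  96.  16.  74. -15.]
```

View pics/h3.png

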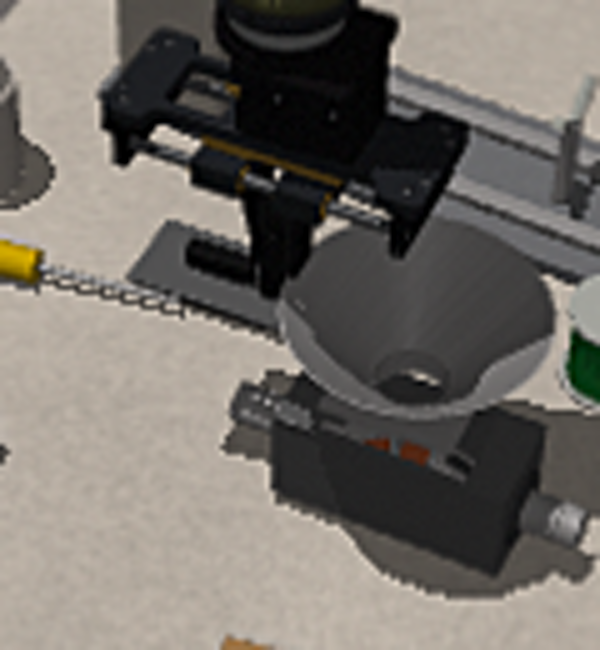

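Call:
servo_tool:
  rows: [0,0,25,0,1,0,0,45,0,1,-3,30,45,1,1,-6,60,45,2,1,-9,90,45,3,1,-13,120,45,4,1,-16,150,45,5,1,-20,180,45,5.5,1,-24,207,45,5.5,1,-24,207,45,5.5,1]

```text
time_s: 50.32
tool_pos: [0.5463, 0.2317, 0.2368]
tool_rot: [74.0, 89.7, 81.7]
force: [-0.7, 1.5, -1.9]
grip_width: 0.0121
```

Call:
servo_tool:
  rows: [0,0,0,0,1,0,0,0,0,1,0,0,0,0,1]

```text
time_s: 50.57
tool_pos: [0.5499, 0.2221, 0.2357]
tool_rot: [-51.3, 89.9, -44.4]
force: [-0.6, -0.3, -1.7]
grip_width: 0.012
```

Run:
```python
from h import *
st()
p,w=snap('side'); funnelfit(p,w,.217,.003); crop(p,190,130,330,290,'h4',4)
for sc,ex,pts,mk in find("stand_seat",p,w):
        t=pts[(pts[:,2]>.025)&(pts[:,2]<.036)]; print('stand',sc,rect(t))
for sc,ex,pts,mk in find("funnel",p,w):
  c=np.array([.466,.214]); d=pts[:,:2]-c; r=np.hypot(*d.T); a=np.degrees(np.arctan2(d[:,1],d[:,0]))
  for k in range(-180,180,45):
    m=(a>=k)&(a<k+45)&(r>.07)&(r<.086)
    if m.sum()>5: print(k, m.sum(), np.percentile(pts[m,2],[50,95]))
```

```text
t 50.57 tcp [549.9 222.1 235.7] jaw 7.0 tilt 0.08 F [-0.6 -0.3 -1.7] T [-0.02 -0.22  0.03] w 12.0 q [ 24.  21. -60.  90.  18.  80. -31.]
funnel centre [467.  209.4] 77 res 2.2118151304171545
z99 0.2582615596471105
stand 0.91 (array([464.5, 213.6]), array([110.1, 103.8]), 9.2)
-180 80 [0.2102 0.2162]
-135 134 [0.2089 0.2151]
-90 70 [0.2079 0.2149]
-45 36 [0.2082 0.2131]
0 95 [0.2187 0.259 ]
45 25 [0.2143 0.2168]
90 23 [0.2139 0.2172]
135 27 [0.2132 0.216 ]
```

View pics/h4.png

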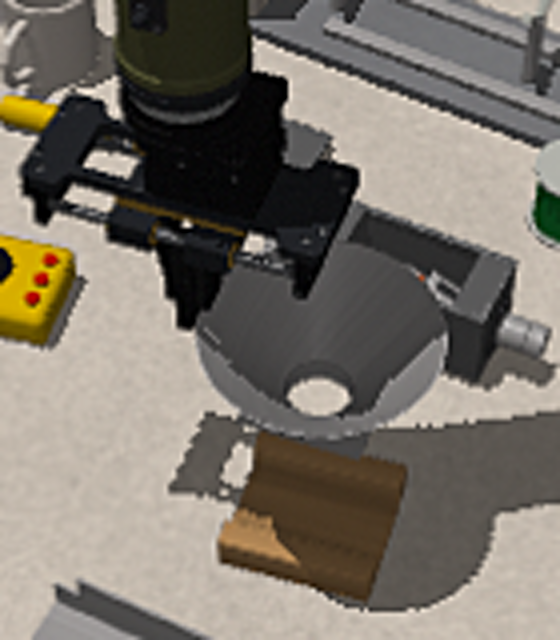

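Call:
servo_tool:
  rows: [-1,4,-25,0,1,-1,4,-55,0,1,-1,4,-80,0,1,-1,4,-100,0,1,-1,4,-112,0,1,-1,4,-117,0,1,-1,4,-120,0,1,-1,4,-122,0,1,-1,4,-124,0,1,-1,4,-124,0,1]

```text
time_s: 51.6
tool_pos: [0.5486, 0.228, 0.1124]
tool_rot: [4.2, 89.9, 11.3]
force: [0.2, 0.1, -1.2]
grip_width: 0.0118
```

Run:
```python
from h import *
st()
p,w=snap('side'); funnelfit(p,w,.092,.003); crop(p,190,150,330,290,'h5',4)
```

```text
t 51.6 tcp [548.6 228.  112.4] jaw 7.1 tilt 0.11 F [ 0.2  0.1 -1.2] T [-0.03 -0.22 -0.02] w 11.8 q [ 20.  27. -57.  98.  24.  68. -36.]
funnel centre [468.1 215.4] 134 res 3.294136789407695
z99 0.13476626589962304
```

View pics/h5.png

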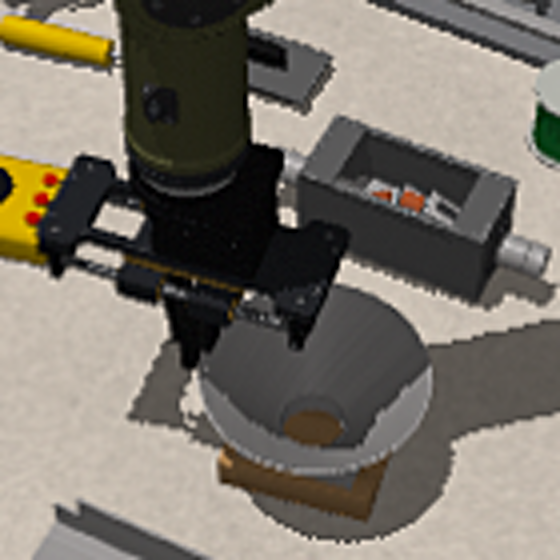

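Call:
servo_tool:
  rows: [0,-1,-1,0,1,0,-1,-2,0,1,0,-1,-2,0,0.9,0,-1,-2,0,0.5,0,-1,-2,0,0.5,0,-1,-2,0,0.5,0,-1,-2,0,0.5,0,-1,-2,0,0.5,0,-1,30,0,0.5,0,-1,70,0,0.5]

```text
time_s: 52.53
tool_pos: [0.5459, 0.2252, 0.1791]
tool_rot: [-169.4, 89.6, -162.3]
force: [1.2, -0.0, 0.7]
grip_width: 0.0423
```

Call:
servo_tool:
  rows: [15,-35,30,7,0.5,30,-70,60,14,0.5,45,-105,60,21,0.5,60,-140,60,28,0.5,75,-175,60,35,0.5,90,-210,60,42,0.5,105,-240,60,49,0.5,120,-275,60,56,0.5,120,-310,60,63,0.5,120,-330,60,70,0.5]

```text
time_s: 53.37
tool_pos: [0.6685, -0.1092, 0.2405]
tool_rot: [135.1, 89.9, -147.8]
force: [0.3, 0.2, -1.4]
grip_width: 0.0433
```

Run:
```python
from h import *
st()
p,w=snap('side','i1')
for sc,ex,pts,mk in find("cover",p,w): print(sc,rect(pts),ex)
p,w=snap('top','i1t'); inside(p,w,.4876,.0152,1)
for nm in("barrel","cover"):
  for sc,ex,pts,mk in find(nm,p,w): 
    lo=(.074,.09) if nm=="barrel" else (.01,.04)
    r=pts[(pts[:,2]>lo[0])&(pts[:,2]<lo[1])]; print(nm,sc,ex,rect(r),len(r))
    if nm=="cover": b=pts[pts[:,2]>.028]; print(rect(b))
```

```text
t 53.37 tcp [ 668.5 -109.2  240.5] jaw 77.1 tilt 0.06 F [ 0.3  0.2 -1.4] T [ 0.04 -0.19  0.01] w 43.3 q [ 50.  37. -67.  76.  33.  88.  63.]
0.66 (array([676.4, -99.9]), array([121.5,  67.9]), 2.1) [255.3, 165.1, 38.8, 21.7]
0.022 [80, 60, 62, 57, 49, 44, 35, 40, 39, 83]
0.012 [81, 58, 62, 57, 55, 45, 43, 43, 39, 81]
0 [82, 42, 41, 56, 60, 57, 49, 49, 45, 84]
-0.012 [84, 41, 44, 55, 56, 57, 49, 42, 37, 83]
-0.022 [81, 36, 40, 44, 46, 50, 39, 35, 34, 85]
barrel 0.94 [264.9, 220.6, 29.7, 97.5] (array([487.6,  15.2]), array([147.7,  68. ]), 1.0) 910
cover 0.7 [307.1, 152.7, 26.9, 38.3] (array([ 674.6, -102.6]), array([108.8,  61.6]), 1.7) 925
(array([ 673.4, -101.7]), array([48.2, 13.4]), -0.4)
```

View pics/i1.png

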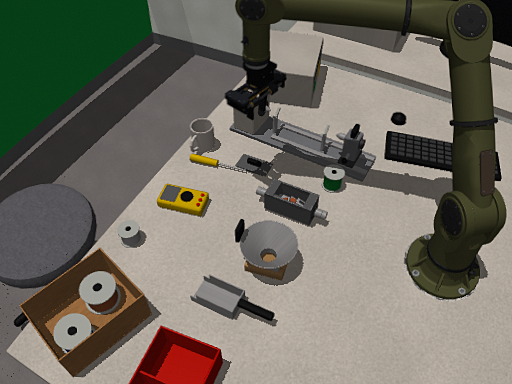

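View pics/i1t.png

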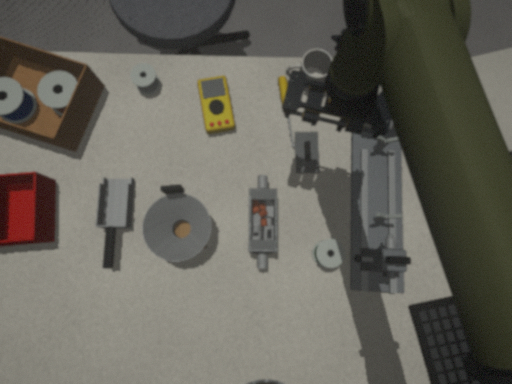

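Call:
servo_tool:
  rows: [5,7,-40,7,0.5,5,7,-80,13,0.5,5,7,-120,13,0.5,5,7,-150,13,0.5,5,7,-170,13,0.5,5,7,-170,13,0.5,5,7,-170,13,0.5]

```text
time_s: 54.2
tool_pos: [0.6726, -0.0942, 0.0715]
tool_rot: [41.9, 89.9, 132.1]
force: [0.1, 0.1, -0.6]
grip_width: 0.0438
```

Run:
```python
from h import *
st()
p,w=snap('side'); crop(p,200,120,300,200,'i2',6)
```

```text
t 54.2 tcp [672.6 -94.2  71.5] jaw 90.2 tilt 0.1 F [ 0.1  0.1 -0.6] T [ 0.11 -0.17 -0.05] w 43.8 q [ 48.  45. -64.  87.  41.  74.  70.]
```

View pics/i2.png

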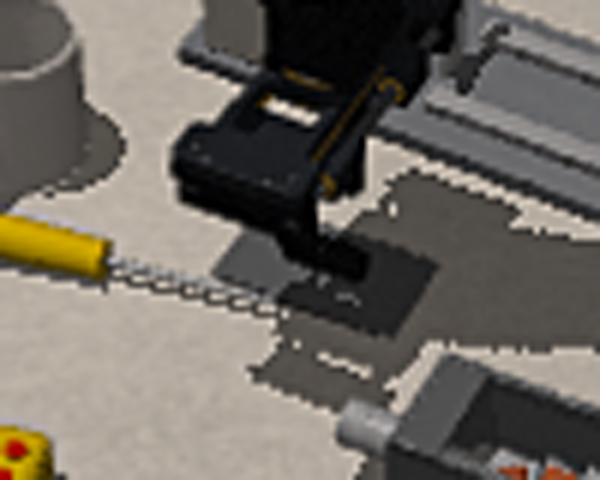

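Call:
servo_tool:
  rows: [1,-7,0,0,0.5,1,-7,-10,0,0.5,1,-7,-30,0,0.5,1,-7,-40,0,0.5,1,-7,-43,0,0.6,1,-7,-43,0,1,1,-7,-43,0,1,1,-7,-43,0,1,1,-7,-43,0,1,1,-7,-43,0,1]
  force: 40

```text
time_s: 55.08
tool_pos: [0.6747, -0.1031, 0.0296]
tool_rot: [-64.0, 89.9, 26.1]
force: [-0.6, 0.1, 1.0]
grip_width: 0.0135
```

Call:
servo_tool:
  rows: [0,0,0,0,1,0,0,0,0,1,0,0,10,0,1,0,0,40,0,1,0,0,80,0,1,0,0,115,0,1,-10,10,130,0,1]

```text
time_s: 55.67
tool_pos: [0.6672, -0.0952, 0.1642]
tool_rot: [-92.2, 89.6, -2.3]
force: [1.2, -0.4, -0.3]
grip_width: 0.0136
```

Run:
```python
from h import *
st()
p,w=snap('side'); crop(p,200,90,320,200,'i3',5)
```

```text
t 55.67 tcp [667.2 -95.2 164.2] jaw 89.9 tilt 0.42 F [ 1.2 -0.4 -0.3] T [ 0.1  -0.21  0.02] w 13.6 q [ 50.  40. -68.  83.  37.  81.  72.]
```

View pics/i3.png

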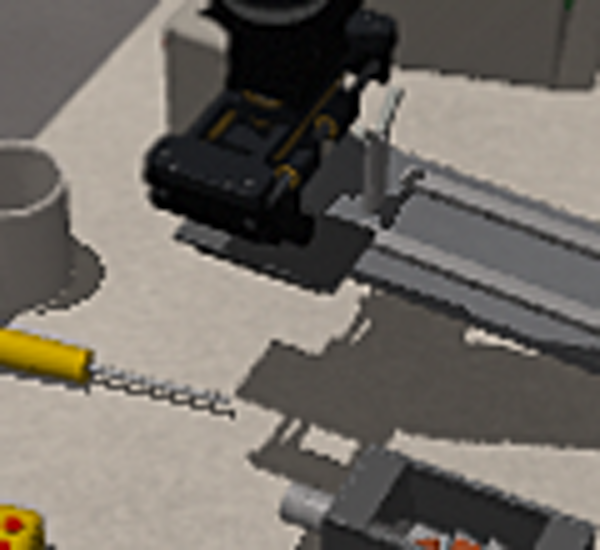

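Call:
servo_tool:
  rows: [-25,15,0,0,1,-55,34,0,0,1,-85,53,0,1,1,-115,71,0,1,1,-145,90,0,1,1,-165,102,0,1,1,-176,109,0,1,1,-176,109,-15,1,1,-176,109,-30,1,1,-176,109,-30,1,1]

```text
time_s: 56.55
tool_pos: [0.4857, 0.0152, 0.1265]
tool_rot: [101.1, 89.8, -167.8]
force: [-1.3, -0.6, -0.8]
grip_width: 0.0142
```

Call:
servo_tool:
  rows: [0,0,0,0,1,0,0,0,0,1]

```text
time_s: 56.72
tool_pos: [0.4883, 0.0161, 0.1291]
tool_rot: [-10.2, 89.9, 80.9]
force: [0.2, -0.2, -0.3]
grip_width: 0.0134
```

Run:
```python
from h import *
st()
p,w=snap('side'); crop(p,230,110,340,240,'i4',5)
for sc,ex,pts,mk in find("cover",p,w): print(sc,rect(pts),np.percentile(pts,[1,50,99],axis=0))
p,w=snap('top'); crop(p,230,160,330,290,'i4t',4)
for sc,ex,pts,mk in find("cover",p,w): print(sc,rect(pts),np.percentile(pts,[1,50,99],axis=0))
for sc,ex,pts,mk in find("barrel",p,w):
    t=pts[(pts[:,2]>.045)&(pts[:,2]<.056)&(abs(pts[:,0]-.39)<.015)]; print('trun',t.mean(0),len(t),pts[:,0].min())
```

```text
t 56.72 tcp [488.3  16.1 129.1] jaw 91.1 tilt 0.08 F [ 0.2 -0.2 -0.3] T [ 0.14 -0.17  0.  ] w 13.4 q [ 64.  15. -75. 111.  16.  66.  73.]
0.71 (array([ 415.5, -327.8]), array([256.6,  92.6]), -77.3) [[ 0.3584 -0.4106 -0.0003]
 [ 0.3912 -0.2504  0.0985]
 [ 0.4495 -0.2052  0.1573]]
0.56 (array([403.1,  29.5]), array([66.5, 19.5]), 29.5) [[0.3748 0.0118 0.0403]
 [0.412  0.0289 0.059 ]
 [0.4321 0.048  0.0837]]
trun [0.3885 0.0211 0.0513] 60 0.37474773393668387
```

View pics/i4.png

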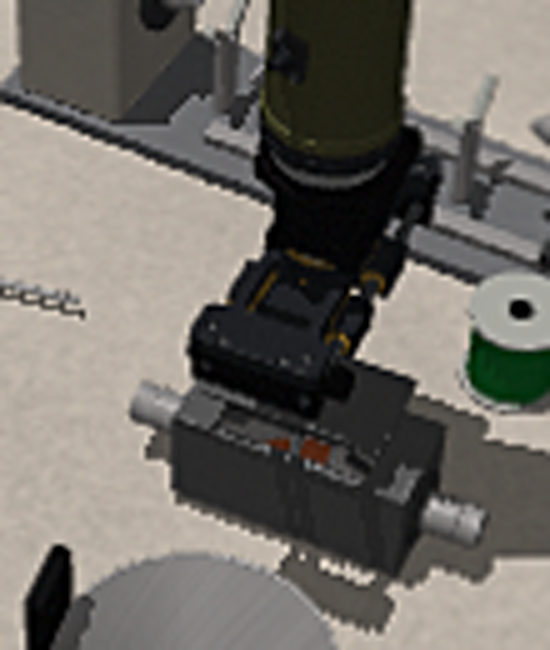

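View pics/i4t.png

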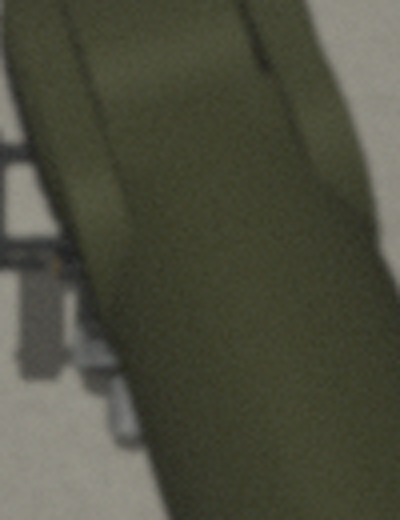

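Call:
servo_tool:
  rows: [0,-1,-10,0,1,0,-1,-16,0,1,0,-1,-20,0,1,0,-1,-23,0,1,0,-1,-26,0,1,0,-1,-28,0,1,0,-1,-28,0,1]

```text
time_s: 57.55
tool_pos: [0.4878, 0.0148, 0.1003]
tool_rot: [33.4, 89.9, 124.5]
force: [-0.2, 0.1, -1.8]
grip_width: 0.0138
```

Run:
```python
from h import *
st()
p,w=snap('side'); crop(p,230,110,340,240,'i5',5)
```

```text
t 57.55 tcp [487.8  14.8 100.3] jaw 91.1 tilt 0.06 F [-0.2  0.1 -1.8] T [ 0.17 -0.09  0.02] w 13.8 q [ 61.  18. -73. 113.  19.  63.  71.]
```

View pics/i5.png

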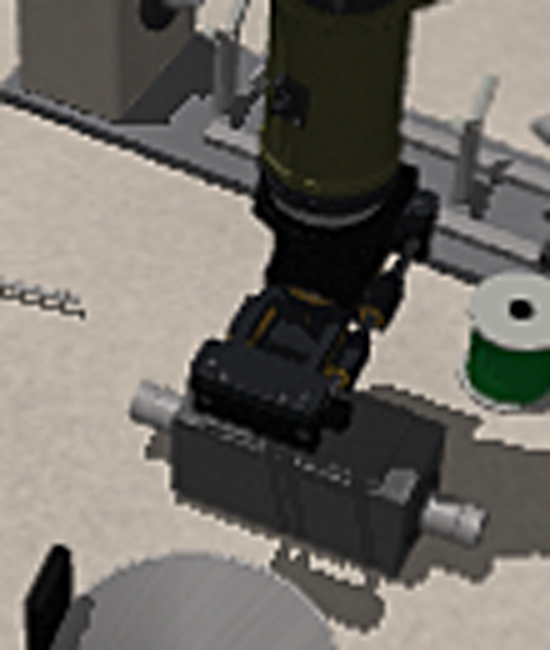

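Call:
servo_tool:
  rows: [0,0,-1,0,1,0,0,-2,0,1,0,0,-3,0,1,0,0,-3,0,1]

```text
time_s: 57.93
tool_pos: [0.4885, 0.0148, 0.0994]
tool_rot: [139.0, 90.0, -129.9]
force: [-6.2, -1.3, 14.9]
grip_width: 0.0134
```

Call:
servo_tool:
  rows: [0,0,-1,0,1,0,0,-1,0,1,0,0,2,0,1,0,0,2,0,0.8,0,0,2,0,0.5,0,0,2,0,0.5,0,0,2,0,0.5,0,0,2,0,0.5,0,0,40,0,0.3,0,0,80,0,0]

```text
time_s: 58.77
tool_pos: [0.4859, 0.0152, 0.1764]
tool_rot: [49.8, 89.6, 141.0]
force: [0.8, -2.0, 1.0]
grip_width: 0.0492
```

Call:
servo_tool:
  rows: [-5,-30,20,0,0,-10,-70,50,0,0,-20,-110,60,0,0,-20,-150,60,0,0,-20,-190,60,0,0,-20,-190,60,0,0]

```text
time_s: 59.27
tool_pos: [0.4663, -0.1853, 0.2377]
tool_rot: [-171.0, 89.9, -80.7]
force: [-0.9, -0.7, -0.1]
grip_width: 0.0848
```

Run:
```python
from h import *
st()
p,w=snap('side'); crop(p,230,130,340,240,'j1',5)
p,w=snap('top','j1t'); crop(p,220,130,330,290,'j1tc',4)
q=w.reshape(-1,3)
m=(abs(q[:,0]-.4876)<.08)&(abs(q[:,1]-.0152)<.036); r=q[m]
for lo,hi in((.076,.0825),(.0825,.09),(.095,.11)):
    t=r[(r[:,2]>lo)&(r[:,2]<hi)]; 
    if len(t)>5: print(lo,len(t),rect(t),t[:,2].mean())
pl=r[(r[:,2]>.08)&(r[:,2]<.092)&(abs(r[:,0]-.4876)<.05)]
A=np.c_[pl[:,:2]-[.4876,.0152],np.ones(len(pl))]; print('plate plane',np.linalg.lstsq(A,pl[:,2],rcond=None)[0],len(pl))
for sc,ex,pts,mk in find("barrel",p,w): print(rect(pts[pts[:,2]>.02]),[ (pts[(pts[:,2]>.045)&(pts[:,2]<.056)&(abs(pts[:,0]-x)<.015)].mean(0)) for x in(.39,.585)],pts[:,0].min(),pts[:,0].max())
```

```text
t 59.27 tcp [ 466.3 -185.3  237.7] jaw 90.4 tilt 0.14 F [-0.9 -0.7 -0.1] T [ 0.06 -0.1   0.  ] w 84.8 q [ 86.   5. -70. 102.   5.  77. 105.]
0.076 594 (array([487.6,  15.1]), array([147.7,  68. ]), 1.0) 0.08028417448818935
0.0825 1106 (array([487.2,  15.2]), array([146.8,  67.7]), 1.0) 0.08544162703947597
0.095 126 (array([488.6,  17.8]), array([47.1, 11.6]), 0.6) 0.10318148978185872
plate plane [0.0013 0.0038 0.0852] 1033
(array([488.7,  15.2]), array([227.7,  67.8]), 1.0) [array([0.3898, 0.0144, 0.0509]), array([0.584 , 0.0171, 0.0511])] 0.3748406002872494 0.6025603491579625
```

View pics/j1.png

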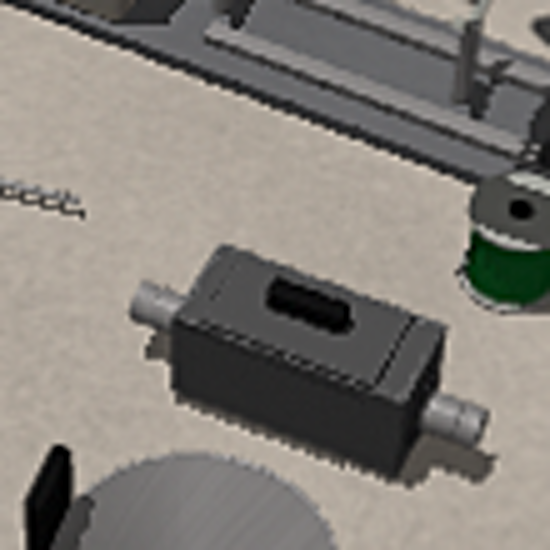

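View pics/j1tc.png

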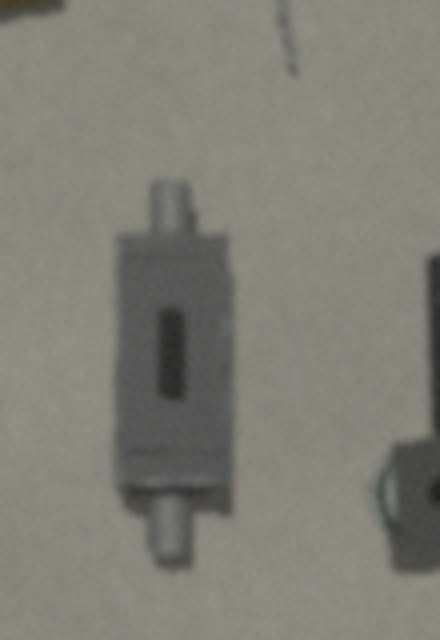

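```bash
cat > tum.py <<'E'
from h import *
for n in('side','top'):
    p,w=snap(n)
    f=find("rest_axis",p,w)
    q=w.reshape(-1,3); q=q[~np.isnan(q[:,0])]
    m=(q[:,0]>.28)&(q[:,0]<.95)&(q[:,1]<-.17)&(q[:,1]>-.42); q=q[m]
    bed=q[(abs(q[:,2]-.022)<.004)]; print(n,'bed',rect(bed),len(bed))
    # edges of bed: for x bins left edge
    e=[]
    for x in np.arange(.4,.8,.02):
        b=bed[abs(bed[:,0]-x)<.01]
        if len(b)>10: e.append((x,np.percentile(b[:,1],99),np.percentile(b[:,1],1)))
    e=np.array(e); 
    if len(e): print('left edge',np.polyfit(e[:,0],e[:,1],1),'right',np.polyfit(e[:,0],e[:,2],1))
    np.save(f'q_{n}.npy',q)
    v=q[(q[:,2]>.06)&(q[:,2]<.13)]
    h,ed=np.histogram(v[:,0],np.arange(.3,.9,.008)); print([(round(a,3),int(c)) for a,c in zip(ed,h) if c])
    b=q[q[:,2]>.15]; b=b[b[:,0]<.5]; print('tailbar',rect(b),len(b))
    hd=q[(q[:,2]>.155)&(q[:,0]>.6)&(q[:,2]<.18)]; print('headtop',rect(hd),len(hd))
E
python3 tum.py
```

```text
side bed (array([ 543.9, -280.9]), array([562.4, 184.1]), 9.6) 656
left edge [-0.0442 -0.2072] right [-0.057  -0.2929]
[(np.float64(0.356), 34), (np.float64(0.364), 48), (np.float64(0.372), 68), (np.float64(0.38), 60), (np.float64(0.388), 57), (np.float64(0.396), 64), (np.float64(0.404), 55), (np.float64(0.412), 58), (np.float64(0.42), 19), (np.float64(0.428), 18), (np.float64(0.436), 14), (np.float64(0.444), 9), (np.float64(0.452), 4), (np.float64(0.484), 11), (np.float64(0.492), 46), (np.float64(0.5), 2), (np.float64(0.676), 44), (np.float64(0.684), 16), (np.float64(0.7), 5), (np.float64(0.708), 9), (np.float64(0.716), 14), (np.float64(0.724), 56), (np.float64(0.732), 106), (np.float64(0.74), 90), (np.float64(0.748), 32), (np.float64(0.756), 31), (np.float64(0.764), 37), (np.float64(0.772), 28), (np.float64(0.78), 30), (np.float64(0.788), 29), (np.float64(0.796), 31), (np.float64(0.804), 31), (np.float64(0.812), 35), (np.float64(0.82), 17), (np.float64(0.836), 3)]
tailbar (array([ 435.2, -233. ]), array([148. ,  65.8]), 64.1) 364
headtop (array([ 779.5, -288.7]), array([127.1,  87.
[... 319 characters left out ...]
oat64(0.412), 143), (np.float64(0.42), 43), (np.float64(0.428), 44), (np.float64(0.436), 30), (np.float64(0.444), 22), (np.float64(0.676), 74), (np.float64(0.684), 65), (np.float64(0.7), 3), (np.float64(0.708), 26), (np.float64(0.716), 33), (np.float64(0.724), 116), (np.float64(0.732), 254), (np.float64(0.74), 182), (np.float64(0.748), 29), (np.float64(0.756), 27), (np.float64(0.764), 26), (np.float64(0.772), 26), (np.float64(0.78), 25), (np.float64(0.788), 27), (np.float64(0.796), 22), (np.float64(0.804), 27), (np.float64(0.812), 24), (np.float64(0.82), 6)]
tailbar (array([ 428.5, -216.1]), array([165.7,  77.5]), 42.8) 1411
headtop (array([ 780.6, -289. ]), array([119.6,  87.4]), 88.2) 1901
```

Call:
servo_tool:
  rows: [4,35,0,0,0,8,75,0,0,0,12,115,0,0,0,16,155,-20,0,0,21,190,-50,0,0,21,200,-80,0.6,0,21,200,-80,0.6,0,21,200,-80,0.6,0]
  force: 60

```text
time_s: 60.28
tool_pos: [0.4875, 0.0276, 0.1565]
tool_rot: [54.6, 89.8, 146.7]
force: [0.5, 0.8, 0.7]
grip_width: 0.0869
```

```bash
python3 -c "
from h import *
st()"; python3 tum.py
python3 - <<'E'
from h import *
p,w=snap('side'); crop(p,220,70,390,190,'k1',4)
E
```

```text
t 60.28 tcp [487.5  27.6 156.5] jaw 92.1 tilt 0.23 F [0.5 0.8 0.7] T [ 0.09 -0.11  0.01] w 86.9 q [ 63.  12. -75. 109.  12.  68.  76.]
side bed (array([ 544.6, -275.6]), array([563.1, 194.7]), 10.2) 408
left edge [-0.0323 -0.2142] right [-0.0333 -0.2897]
[(np.float64(0.356), 34), (np.float64(0.364), 48), (np.float64(0.372), 67), (np.float64(0.38), 61), (np.float64(0.388), 66), (np.float64(0.396), 60), (np.float64(0.404), 53), (np.float64(0.412), 60), (np.float64(0.42), 17), (np.float64(0.428), 17), (np.float64(0.436), 16), (np.float64(0.444), 9), (np.float64(0.452), 3), (np.float64(0.484), 9), (np.float64(0.492), 48), (np.float64(0.5), 2), (np.float64(0.676), 35), (np.float64(0.684), 23), (np.float64(0.7), 4), (np.float64(0.708), 10), (np.float64(0.716), 14), (np.float64(0.724), 52), (np.float64(0.732), 106), (np.float64(0.74), 95), (np.float64(0.748), 29), (np.float64(0.756), 37), (np.float64(0.764), 34), (np.float64(0.772), 31), (np.float64(0.78), 26), (np.float64(0.788), 29), (np.float64(0.796), 30), (np.float64(0.804), 31), (np.float64(0.812), 28), (np.float64(0.82), 20), (np.flo
[... 546 characters left out ...]
 (np.float64(0.444), 25), (np.float64(0.452), 4), (np.float64(0.484), 1), (np.float64(0.492), 83), (np.float64(0.5), 32), (np.float64(0.676), 74), (np.float64(0.684), 65), (np.float64(0.7), 4), (np.float64(0.708), 23), (np.float64(0.716), 34), (np.float64(0.724), 124), (np.float64(0.732), 246), (np.float64(0.74), 176), (np.float64(0.748), 28), (np.float64(0.756), 29), (np.float64(0.764), 27), (np.float64(0.772), 22), (np.float64(0.78), 27), (np.float64(0.788), 28), (np.float64(0.796), 25), (np.float64(0.804), 25), (np.float64(0.812), 23), (np.float64(0.82), 7)]
tailbar (array([ 395.9, -271.8]), array([45.1, 15.8]), 87.8) 171
headtop (array([ 781.1, -289. ]), array([119.1,  86.2]), 87.4) 1890
```

View pics/k1.png

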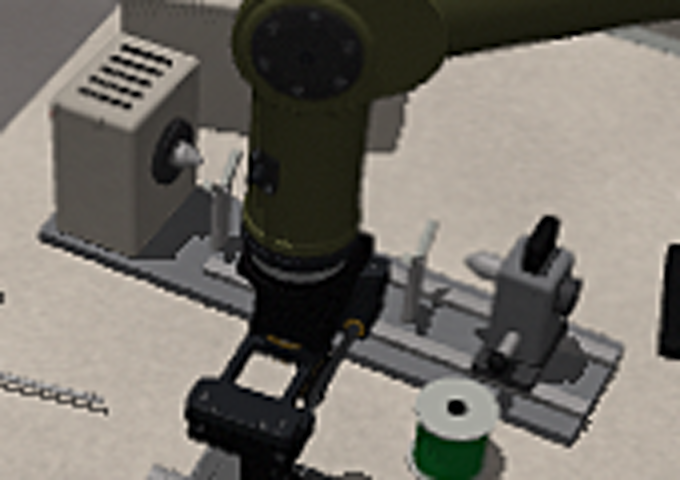

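Run:
```python
from h import *
a=np.radians(-2.7); c,s=np.cos(a),np.sin(a)
o=np.array([.594,-.280])
for n in('side','top'):
    q=np.load(f'q_{n}.npy'); d=q[:,:2]-o; t=np.c_[d[:,0]*c+d[:,1]*s,-d[:,0]*s+d[:,1]*c,q[:,2]]*1000
    print(n)
    for nm,lo,hi in(('r-',-115,-88),('r+',74,100)):
        v=t[(t[:,0]>lo)&(t[:,0]<hi)&(t[:,2]>50)&(t[:,2]<140)]
        print(nm,len(v),'x',np.percentile(v[:,0],[2,50,98]))
        for y in range(-50,51,5):
            k=v[abs(v[:,1]-y)<2.5]
            if len(k)>1: print('   ',y,len(k),np.round(np.percentile(k[:,2],[5,95])))
    hc=t[(t[:,0]>100)&(t[:,0]<123)&(t[:,2]>75)&(t[:,2]<115)]
    for x in range(100,123,4):
        k=hc[abs(hc[:,0]-x)<2]; 
        if len(k): print('head',x,len(k),np.round([k[:,1].min(),k[:,1].max(),k[:,2].max()],1))
    hc=t[(t[:,0]>-190)&(t[:,0]<-130)&(t[:,2]>80)&(t[:,2]<115)&(abs(t[:,1])<14)]
    for x in range(-180,-130,4):
        k=hc[abs(hc[:,0]-x)<2]; 
        if len(k): print('tail',x,len(k),np.round([k[:,1].min(),k[:,1].max(),k[:,2].max()],1))
    b=t[(t[:,2]>152)&(t[:,2]<162)&(t[:,0]<-150)]; print('bar',b.mean(0),np.percentile(b,[2,98],axis=0))
    hd=t[(t[:,2]>158)&(t[:,0]>100)]; print('headtop',np.percentile(hd[:,1],[1,99]),np.percentile(hd[:,0],[1,99]))
    bd=t[(abs(t[:,2]-22)<3)&(t[:,0]>-60)&(t[:,0]<60)]; print('bed y',np.percentile(bd[:,1],[.5,99.5]))
```

```text
side
r- 68 x [-102.9529  -99.5235  -92.9566]
    -30 4 [ 99. 102.]
    -25 5 [ 90. 100.]
    -20 7 [67. 99.]
    -15 9 [ 70. 102.]
    -10 8 [68. 92.]
    -5 4 [57. 77.]
    0 5 [59. 72.]
    5 9 [53. 82.]
    10 6 [53. 79.]
    15 3 [87. 96.]
    20 3 [ 97. 101.]
    25 4 [ 98. 106.]
r+ 71 x [85.3548 89.071  95.3092]
    -30 3 [ 99. 102.]
    -25 5 [ 93. 104.]
    -20 7 [ 84. 102.]
    -15 5 [65. 96.]
    -10 11 [58. 90.]
    -5 9 [53. 85.]
    0 2 [53. 76.]
    5 16 [53. 78.]
    10 6 [55. 90.]
    20 2 [ 94. 102.]
    25 4 [ 96. 102.]
head 112 4 [ -7.1   2.9 104.5]
head 116 4 [ -4.9   4.5 103.8]
head 120 6 [ -5.4   7.4 106.2]
tail -172 2 [  6.5  11.6 111.9]
tail -168 5 [ -5.3   9.  111.1]
tail -164 8 [ -5.4   6.1 110.6]
tail -160 11 [-10.9   8.8 110. ]
tail -156 7 [ -2.3   9.8 109.6]
tail -152 6 [ -3.2   9.5 109.4]
tail -148 4 [ -3.2   5.8 110.3]
tail -144 6 [ -3.4   5.1 106.1]
tail -140 2 [ -2.8   2.3 104. ]
bar [-200.4381    1.0887  155.7296] [[-208.5254  -19.841   152.2275]
 [-192.6286   21.0418  159.96  ]]
headtop [-58.6896  60.0464] [145.25  227.557]
bed y [-43.9948  29.1172]
[... 464 characters left out ...]
 [52. 77.]
    5 14 [57. 88.]
    10 20 [52. 95.]
    15 8 [89. 98.]
    20 8 [ 95. 105.]
    25 10 [ 97. 106.]
    30 3 [ 99. 103.]
head 112 4 [ -2.4   1.4 105.5]
head 116 10 [ -5.1   4.7 109.4]
head 120 13 [ -7.5   7.  109.7]
tail -172 17 [ -9.3   9.1 113.9]
tail -168 14 [ -8.9   8.5 112.2]
tail -164 19 [ -9.8   9.2 114.5]
tail -160 20 [ -8.8   9.2 113.3]
tail -156 19 [ -9.    8.3 112.8]
tail -152 14 [ -9.6   9.3 112.8]
tail -148 13 [ -7.9   6.4 109.5]
tail -144 10 [ -6.3   4.  110.3]
tail -140 4 [ -5.1   1.7 103.8]
bar [-198.4121   -0.9218  157.4951] [[-206.0214  -22.7199  153.1419]
 [-190.9782   20.1654  160.2564]]
headtop [-57.6549  57.8393] [145.3483 228.1556]
bed y [-44.8803  41.1563]
```

Call:
servo_tool:
  rows: [0,-9,0,-1,0,0,-9,0,-1,0,0,-9,0,-1,0]

```text
time_s: 60.78
tool_pos: [0.4894, 0.014, 0.1581]
tool_rot: [-119.0, 89.9, -28.5]
force: [-0.5, -0.1, 0.4]
grip_width: 0.087
```

```bash
python3 -c "
from h import *
st()"
```

```text
t 60.78 tcp [489.4  14.  158.1] jaw 90.5 tilt 0.05 F [-0.5 -0.1  0.4] T [ 0.09 -0.1  -0.02] w 87.0 q [ 65.  11. -74. 109.  12.  68.  77.]
```

Call:
servo_tool:
  rows: [-2,1,-20,0.5,0,-2,1,-45,0.5,0,-2,1,-65,0.5,0,-2,1,-85,0.5,0,-2,1,-97,0.5,0,-2,1,-103,0.5,0,-2,1,-103,0.5,0]

```text
time_s: 61.37
tool_pos: [0.4865, 0.0168, 0.0539]
tool_rot: [49.8, 89.9, 140.9]
force: [0.8, -0.1, 0.2]
grip_width: 0.087
```

Call:
servo_tool:
  rows: [0,0,0,0,1,0,0,0,0,1,0,0,0,0,1,0,0,0,0,1,0,0,0,0,1,0,0,0,0,1,0,0,0,0,1]

```text
time_s: 61.95
tool_pos: [0.488, 0.0155, 0.0556]
tool_rot: [-137.2, 89.9, -46.1]
force: [-0.9, -4.1, 6.5]
grip_width: 0.0672
```

```bash
python3 -c "
from h import *
st()"
```

```text
t 61.95 tcp [488.   15.5  55.6] jaw 91.1 tilt 0.13 F [-0.9 -4.1  6.5] T [-0.91 -0.05 -0.03] w 67.2 q [ 55.  21. -67. 115.  23.  58.  68.]
```

Call:
servo_tool:
  rows: [0,0,8,0,1,0,0,25,0,1,0,0,50,0,1,0,0,75,0,1,0,0,100,0,1,0,0,120,0,1,0,0,128,0,1,0,0,128,0,1]

```text
time_s: 62.62
tool_pos: [0.4876, 0.0171, 0.1836]
tool_rot: [-108.4, 89.9, -17.2]
force: [-0.0, -0.2, -7.9]
grip_width: 0.0674
```

Run:
```python
from h import *
st()
p,w=snap('side'); crop(p,200,90,350,240,'l1',4)
```

```text
t 62.62 tcp [487.6  17.1 183.6] jaw 91.2 tilt 0.12 F [-0.  -0.2 -7.9] T [ 0.1  -0.24  0.05] w 67.4 q [ 67.   8. -75. 108.   8.  70.  80.]
```

View pics/l1.png

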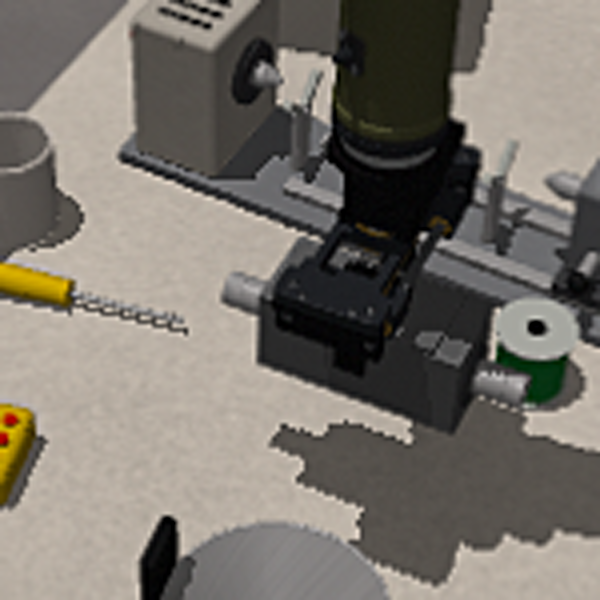

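Call:
servo_tool:
  rows: [4,-12,0,0,1,12,-36,0,0,1,21,-64,0,-1,1,31,-94,0,-1,1,41,-124,0,-2,1,51,-154,0,-2,1,61,-184,0,-3,1,70,-212,0,-4,1,78,-238,0,-4,1,85,-260,0,-4,1]

```text
time_s: 63.5
tool_pos: [0.5708, -0.2465, 0.1786]
tool_rot: [65.5, 89.7, 152.6]
force: [0.2, -0.6, -6.6]
grip_width: 0.0673
```

Call:
servo_tool:
  rows: [6,-20,0,0,1,10,-34,0,0,1,11,-37,0,0,1,11,-37,0,0,1,11,-37,0,0,1]

```text
time_s: 63.92
tool_pos: [0.5824, -0.2788, 0.1806]
tool_rot: [38.4, 89.7, 125.7]
force: [0.3, 0.5, -7.4]
grip_width: 0.0678
```

Run:
```python
from h import *
st()
p,w=snap('side'); crop(p,220,50,390,200,'l2',4)
p,w=snap('top'); crop(p,330,60,430,300,'l2t',3)
q=w.reshape(-1,3); q=q[~np.isnan(q[:,0])]
c,s=np.cos(np.radians(-2.7)),np.sin(np.radians(-2.7)); d=q[:,:2]-[.594,-.280]; t=np.c_[d[:,0]*c+d[:,1]*s,-d[:,0]*s+d[:,1]*c,q[:,2]]*1000
for lo,hi in((-135,-90),(70,115)):
    k=t[(t[:,0]>lo)&(t[:,0]<hi)&(abs(t[:,1])<25)&(t[:,2]>160)&(t[:,2]<200)]
    if len(k)>5: print(len(k),k.mean(0),np.percentile(k,[2,98],axis=0), [ (x,round(np.percentile(k[abs(k[:,0]-x)<4][:,2],95),1)) for x in np.arange(lo+5,hi,8) if (abs(k[:,0]-x)<4).sum()>3])
```

```text
t 63.92 tcp [ 582.4 -278.8  180.6] jaw 87.2 tilt 0.27 F [ 0.3  0.5 -7.4] T [ 0.24 -0.17 -0.03] w 67.8 q [ 66.  31. -58.  86.  26.  78.  92.]
273 [-107.9437    6.6115  176.0758] [[-128.0297  -12.2732  165.6308]
 [ -90.8557   19.2702  188.0967]] [(np.int64(-130), np.float64(179.2)), (np.int64(-122), np.float64(180.0)), (np.int64(-114), np.float64(180.3)), (np.int64(-106), np.float64(180.1)), (np.int64(-98), np.float64(180.4))]
154 [ 87.4049   4.3675 175.5709] [[ 73.4136  -9.61   167.0703]
 [101.0695  14.9613 179.6868]] [(np.int64(75), np.float64(179.5)), (np.int64(83), np.float64(178.8)), (np.int64(91), np.float64(179.0)), (np.int64(99), np.float64(179.3))]
```

View pics/l2.png

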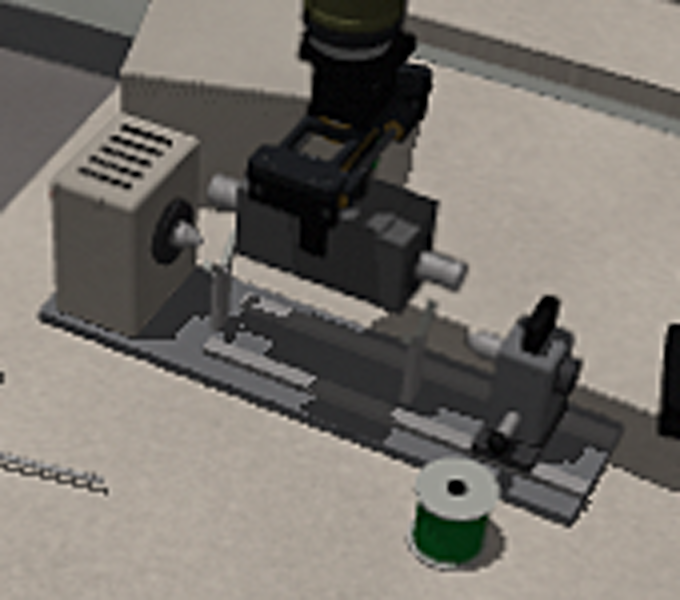

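View pics/l2t.png

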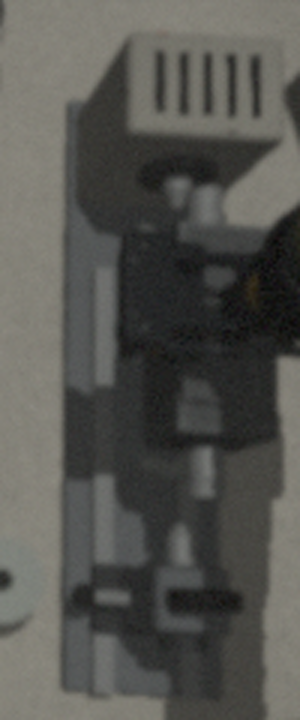

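Call:
servo_tool:
  rows: [2,-1,-12,0,1,2,-1,-26,0,1,2,-1,-40,0,1,2,-1,-50,0,1,2,-1,-57,0,1,2,-1,-61,0,1,2,-1,-61,0,1]

```text
time_s: 64.6
tool_pos: [0.5844, -0.2811, 0.1203]
tool_rot: [46.9, 89.9, 134.1]
force: [-0.5, -0.1, -7.2]
grip_width: 0.0674
```

Run:
```python
from h import *
st()
p,w=snap('side'); crop(p,220,50,390,200,'l3',4)
p,w=snap('top'); crop(p,330,60,430,300,'l3t',3)
```

```text
t 64.6 tcp [ 584.4 -281.1  120.3] jaw 87.2 tilt 0.13 F [-0.5 -0.1 -7.2] T [ 0.1  -0.18 -0.01] w 67.4 q [ 64.  34. -56.  89.  29.  73.  91.]
```

View pics/l3.png

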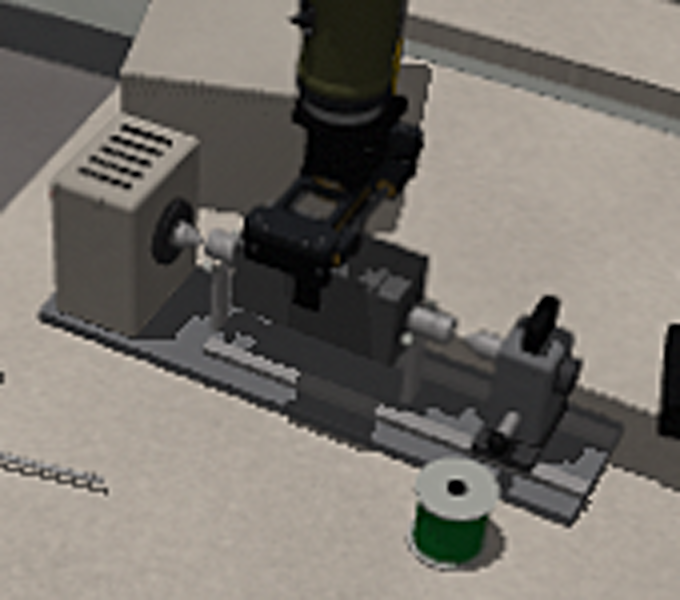

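View pics/l3t.png

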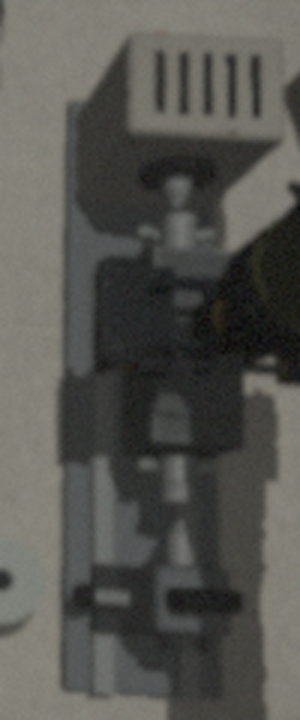

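Call:
servo_tool:
  rows: [0,1,-2,0,1,0,1,-4,0,1,0,1,-6,0,1,0,1,-7,0,1,0,1,-7,0,1]

```text
time_s: 65.12
tool_pos: [0.5854, -0.2819, 0.1156]
tool_rot: [-151.3, 89.9, -64.2]
force: [0.5, -4.2, -1.6]
grip_width: 0.0676
```

Call:
servo_tool:
  rows: [0,-1,-1,0,1,0,-1,-1,0,0.9,0,-1,-1,0,0.15,0,-1,-1,0,0,0,-1,-1,0,0,0,-1,-1,0,0,0,-1,-1,0,0,0,-1,5,0,0]
  force: 20

```text
time_s: 65.78
tool_pos: [0.5845, -0.2805, 0.1186]
tool_rot: [40.2, 89.8, 127.5]
force: [-1.0, -1.1, 1.2]
grip_width: 0.0862
```

Run:
```python
from h import *
st()
p,w=snap('side'); crop(p,220,50,390,200,'l4',4)
```

```text
t 65.78 tcp [ 584.5 -280.5  118.6] jaw 87.2 tilt 0.16 F [-1.  -1.1  1.2] T [ 0.09 -0.1  -0.01] w 86.2 q [ 64.  34. -56.  90.  29.  72.  91.]
```

View pics/l4.png

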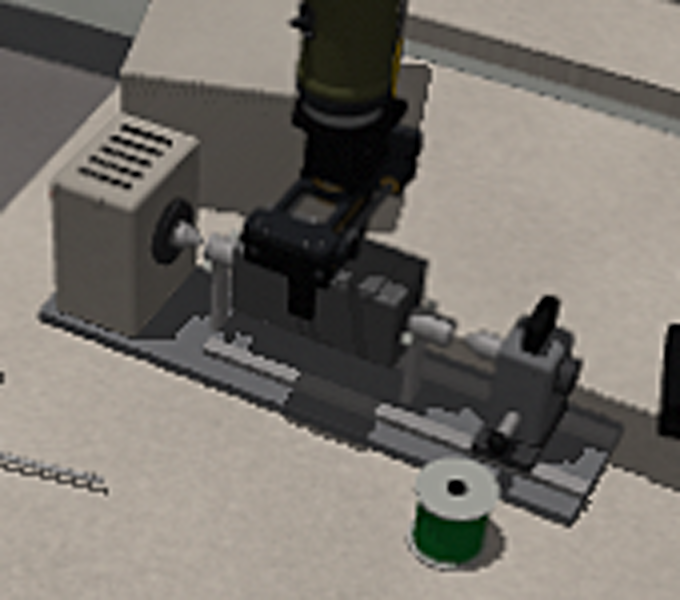

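Call:
servo_tool:
  rows: [0,0,15,0,0,0,0,50,0,0,0,0,90,0,0,0,0,130,0,0,-40,3,140,-7,0,-80,5,140,-14,0,-110,6,140,-21,0,-140,7,140,-28,0,-165,8,140,-35,0,-188,8,140,-42,0]

```text
time_s: 66.67
tool_pos: [0.3961, -0.2726, 0.2605]
tool_rot: [-115.5, 89.9, -70.6]
force: [0.1, 0.1, -0.4]
grip_width: 0.0866
```

Call:
servo_tool:
  rows: [0,0,0,-7,0.3,0,0,0,-14,0.3,0,0,0,-21,0.3,0,0,0,-28,0.3,0,0,0,-35,0.3,0,0,0,-42,0.3,0,0,0,-48,0.3,0,0,0,-48,0.3,0,0,0,-48,0.3]

```text
time_s: 67.42
tool_pos: [0.3976, -0.2729, 0.2604]
tool_rot: [-47.5, 89.9, -50.1]
force: [-0.9, -0.0, -0.6]
grip_width: 0.0609
```

```bash
cat > bar.py <<'E'
from h import *
st()
c,s=np.cos(np.radians(-2.7)),np.sin(np.radians(-2.7))
for n in('side','top'):
    p,w=snap(n); crop(p,*( (220,60,390,200) if n=='side' else (330,60,430,300)),'m_'+n+__import__('sys').argv[1],4 if n=='side' else 3)
    q=w.reshape(-1,3); q=q[~np.isnan(q[:,0])]
    d=q[:,:2]-[.594,-.280]; t=np.c_[d[:,0]*c+d[:,1]*s,-d[:,0]*s+d[:,1]*c,q[:,2]]*1000
    for lo,hi in((-135,-92),(70,108)):
        k=t[(t[:,0]>lo)&(t[:,0]<hi)&(abs(t[:,1])<14)&(t[:,2]>104)&(t[:,2]<120)]
        if len(k)>5: print(n,'trun',len(k),'x',np.percentile(k[:,0],[1,99]),'ztop',np.percentile(k[:,2],95),'y at top',k[k[:,2]>np.percentile(k[:,2],80)][:,1].mean())
    b=t[(t[:,0]>-80)&(t[:,0]<60)&(abs(t[:,1])<36)&(t[:,2]>130)&(t[:,2]<175)]
    pl=b[(b[:,2]>138)&(b[:,2]<150)]
    if len(pl)>30: A=np.c_[pl[:,:2],np.ones(len(pl))]; print(n,'top plane',np.linalg.lstsq(A,pl[:,2],rcond=None)[0],len(pl),np.percentile(pl[:,0],[0.5,99.5]),rect(pl/1000))
    tb=t[(t[:,2]>152)&(t[:,2]<162)&(t[:,0]<-120)&(t[:,0]>-240)&(abs(t[:,1])<40)]
    if len(tb)>10: print(n,'bar',tb.mean(0))
E
python3 bar.py 1
```

```text
t 67.42 tcp [ 397.6 -272.9  260.4] jaw -2.6 tilt 0.09 F [-0.9 -0.  -0.6] T [ 0.03 -0.09 -0.03] w 60.9 q [ 93.  -2. -60. 102.  -2.  79.  31.]
side trun 48 x [-128.1958  -92.94  ] ztop 111.98393242128196 y at top -1.342665039979336
side trun 27 x [ 79.284  101.6972] ztop 112.32265173724643 y at top 0.2878694129706852
side top plane [  0.0018  -0.0094 142.3131] 388 [-78.2429  58.6979] (array([-9.3, -0.1]), array([138.4,  71.4]), -0.4)
side bar [-200.4279    1.5162  155.506 ]
top trun 145 x [-125.3226  -92.7457] ztop 113.12239710118659 y at top -1.1515312273317921
top trun 104 x [ 76.3404 103.3474] ztop 113.47489865813077 y at top -0.4442004504316137
top top plane [  0.0005  -0.0057 142.8304] 1555 [-79.2315  59.1112] (array([-9.9, -1.1]), array([139.8,  69.6]), -0.0)
top bar [-198.4571   -0.5924  157.5692]
```

View pics/m_side1.png

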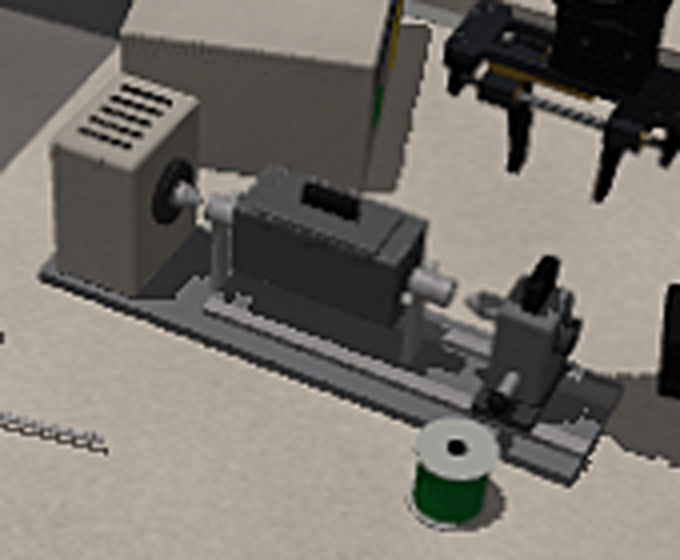

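View pics/m_top1.png

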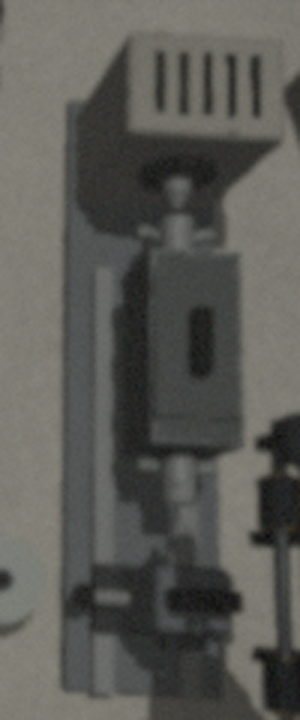

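Call:
servo_tool:
  rows: [-3,3,-40,0,0.3,-3,3,-75,0,0.3,-3,3,-100,0,0.3,-3,3,-115,0,0.3,-3,3,-119,0,0.5,-3,3,-119,0,0.7,-3,3,-119,0,1,-3,3,-119,0,1,-3,3,-119,0,1,-3,3,-119,0,1]
  force: 60

```text
time_s: 68.35
tool_pos: [0.3946, -0.2708, 0.1417]
tool_rot: [-44.1, 89.9, -46.9]
force: [0.1, -0.3, 0.6]
grip_width: 0.0286
```

Call:
servo_tool:
  rows: [0,0,0,0,1,0,0,0,0,1,0,0,0,0,1,0,0,0,0,1]

```text
time_s: 68.68
tool_pos: [0.3953, -0.2706, 0.1413]
tool_rot: [-21.1, 89.8, -23.9]
force: [4.3, -0.2, 0.7]
grip_width: 0.0157
```

```bash
python3 bar.py 2
```

```text
t 68.68 tcp [ 395.3 -270.6  141.3] jaw -2.8 tilt 0.19 F [ 4.3 -0.2  0.7] T [-0.25 -0.83  0.12] w 15.7 q [ 91.   6. -61. 112.   6.  65.  24.]
side trun 52 x [-126.6842  -92.8301] ztop 113.87807439467957 y at top 1.502245742457579
side trun 24 x [ 77.3111 101.9558] ztop 112.53941178345374 y at top 0.3235220914983574
side top plane [  0.0012  -0.0088 142.221 ] 398 [-76.9071  58.6908] (array([-10.4,  -0.3]), array([139.1,  70.5]), 0.2)
side bar [-199.6772    6.3481  156.8289]
top trun 79 x [-125.3189  -92.8212] ztop 112.80752530499403 y at top 0.8999150678707717
top trun 104 x [ 74.9227 103.967 ] ztop 113.43665921618887 y at top 0.10449876955096522
top top plane [  0.0043  -0.0089 142.8074] 1557 [-78.9896  59.2032] (array([-10. ,  -1.4]), array([139.8,  68.6]), -0.1)
top bar [-199.1396    9.6365  156.9271]
```

View pics/m_side2.png

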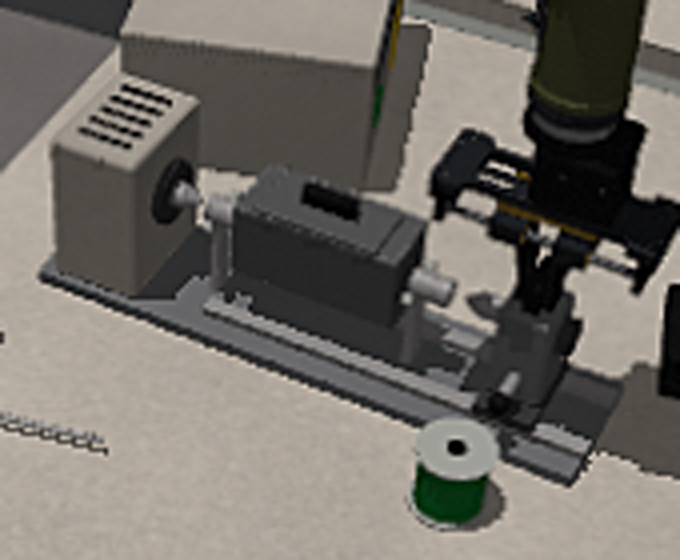

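Call:
servo_tool:
  rows: [4,0,0,0,1,8,0,0,0,1,12,-1,0,0,1,16,-1,0,0,1,20,-1,0,0,1,24,-1,0,0,1,28,-1,0,0,1,31,-1.5,0,0,1,34,-1.5,0,0,1,36,-1.7,0,0,1]

```text
time_s: 69.62
tool_pos: [0.4282, -0.2721, 0.1412]
tool_rot: [-179.7, 89.7, 177.5]
force: [-7.8, 1.3, 12.3]
grip_width: 0.0153
```

Call:
servo_tool:
  rows: [1,0,0,0,1,2,0,0,0,1,3,0,0,0,1,4,0,0,0,1]

```text
time_s: 69.95
tool_pos: [0.4316, -0.2722, 0.1412]
tool_rot: [-177.7, 89.7, 179.4]
force: [-8.0, 1.7, 14.0]
grip_width: 0.0156
```

```bash
python3 bar.py 3
```

```text
t 69.95 tcp [ 431.6 -272.2  141.2] jaw -2.9 tilt 0.34 F [-8.   1.7 14. ] T [0.32 1.39 0.12] w 15.6 q [ 84.  13. -61. 108.  12.  67.  17.]
side trun 49 x [-133.5948  -93.1695] ztop 112.73838766274062 y at top -0.4599998951806811
side trun 18 x [ 96.0609 107.7345] ztop 111.87152514016978 y at top 0.34606351507719635
side top plane [  0.0105  -0.0214 142.2267] 399 [-72.3003  59.0823] (array([-6.9,  0.7]), array([133.2,  68.4]), -0.6)
side bar [-161.8695    7.4886  156.3595]
top trun 61 x [-134.3118  -93.1066] ztop 113.45083167250559 y at top 1.1764295639360178
top trun 66 x [ 90.5726 107.5145] ztop 112.39982947907626 y at top 0.1582171432512225
top top plane [  0.008   -0.0297 143.6409] 1271 [-67.1084  59.6523] (array([-4.6, -1.3]), array([129.4,  69.5]), 0.4)
top bar [-162.391    12.2758  157.0813]
```

View pics/m_side3.png

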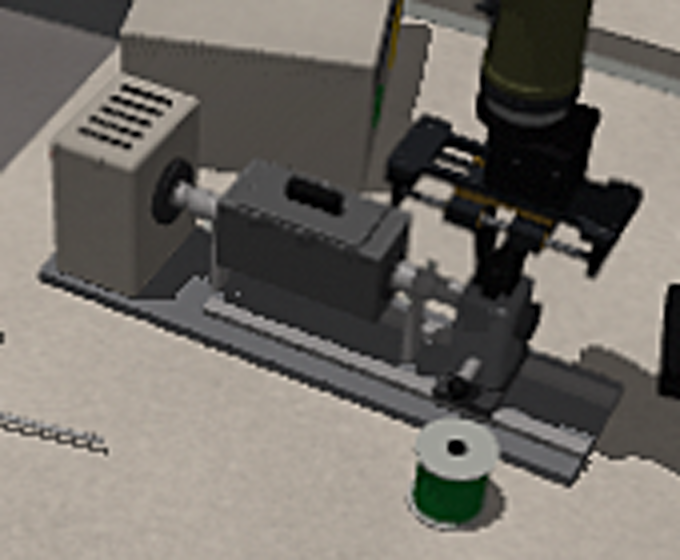

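Call:
servo_tool:
  rows: [1,0,0.5,0,1,2,0,1,0,1,3,0,1,0,1,4,0,1,0,1,5,0,1,0,1,6,0,1,0,1]

```text
time_s: 70.55
tool_pos: [0.4356, -0.2724, 0.1412]
tool_rot: [179.3, 89.4, 176.4]
force: [-12.3, 2.1, 11.7]
grip_width: 0.0154
```

Call:
servo_tool:
  rows: [1,0,0,0,1,1,0,0,0,1]

```text
time_s: 70.72
tool_pos: [0.4359, -0.2724, 0.1412]
tool_rot: [178.5, 89.3, 175.6]
force: [-14.6, 1.3, 13.0]
grip_width: 0.0155
```

Call:
servo_tool:
  rows: [1,0,0,0,1,2,0,0,0,1,2,0,0,0,1]

```text
time_s: 70.97
tool_pos: [0.4363, -0.2724, 0.1412]
tool_rot: [178.4, 89.1, 175.4]
force: [-18.7, 2.2, 16.5]
grip_width: 0.0157
```

```bash
python3 bar.py 4
```

```text
t 70.97 tcp [ 436.3 -272.4  141.2] jaw -2.9 tilt 0.89 F [-18.7   2.2  16.5] T [0.51 3.07 0.23] w 15.7 q [ 83.  14. -60. 107.  14.  68.  15.]
side trun 51 x [-131.6486  -93.0759] ztop 113.83666541927352 y at top -0.9518229858389315
side trun 14 x [ 94.6257 107.3135] ztop 116.01754499964366 y at top 1.5517845331789768
side top plane [  0.0197  -0.0344 143.4971] 414 [-69.2261  59.3506] (array([-5.1, -0.5]), array([130. ,  71.1]), -0.0)
side bar [-158.7908    7.5386  156.9911]
top trun 56 x [-132.1829  -93.1824] ztop 114.00386086587675 y at top 1.7966574027180295
top trun 58 x [ 93.1972 107.7999] ztop 114.50185969641657 y at top -1.0260451896279081
top top plane [  0.0098  -0.0556 144.5581] 1301 [-66.3273  59.5637] (array([-3.7, -0.1]), array([127.2,  70.7]), -0.2)
top bar [-157.9228   12.2103  156.7895]
```

View pics/m_side4.png

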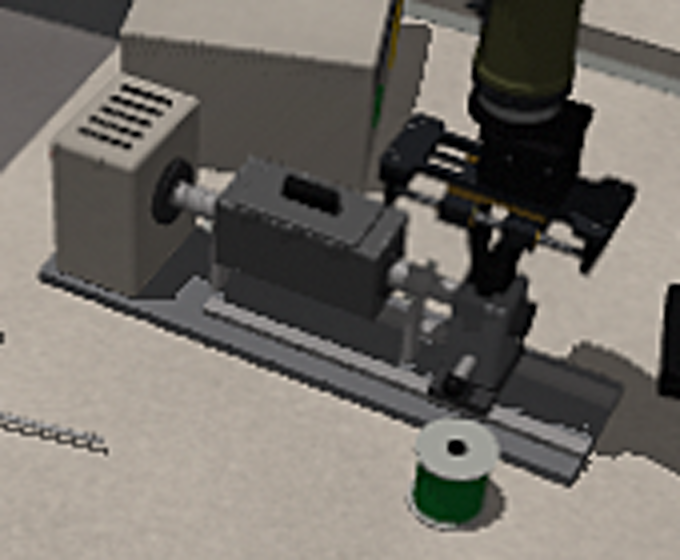

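Call:
servo_tool:
  rows: [1,0,0,0,1,2,0,0,0,1,3,0,0,0,1,3,0,0,0,1]

```text
time_s: 71.4
tool_pos: [0.4367, -0.2724, 0.141]
tool_rot: [178.1, 88.8, 175.1]
force: [-25.6, 4.8, 22.6]
grip_width: 0.0158
```

```bash
python3 bar.py 5|grep -v trun
```

```text
t 71.4 tcp [ 436.7 -272.4  141. ] jaw -3.0 tilt 1.24 F [-25.6   4.8  22.6] T [0.77 4.61 0.16] w 15.8 q [ 83.  15. -60. 106.  14.  68.  15.]
side top plane [  0.0178  -0.0402 143.1925] 412 [-69.8379  59.4694] (array([-6. ,  0.7]), array([131.4,  70.4]), 0.2)
side bar [-157.1502    8.5022  156.6052]
top top plane [  0.0107  -0.054  144.6292] 1287 [-66.2275  59.714 ] (array([-3.4, -0.7]), array([126.9,  70. ]), 0.1)
top bar [-156.3588   12.3787  156.8494]
```

Call:
servo_tool:
  rows: [0,0,1,0,1,0,0,2,0,1,0,0,3,0,1,0,0,3,0,1]

```text
time_s: 71.83
tool_pos: [0.4367, -0.2724, 0.1412]
tool_rot: [174.4, 88.9, 171.4]
force: [-17.5, 0.2, 0.8]
grip_width: 0.0156
```

```bash
python3 bar.py 6
```

```text
t 71.83 tcp [ 436.7 -272.4  141.2] jaw -3.0 tilt 1.11 F [-17.5   0.2   0.8] T [-0.07  2.78  0.23] w 15.6 q [ 83.  14. -60. 106.  14.  68.  15.]
side trun 53 x [-131.3767  -92.9383] ztop 113.00116144872212 y at top 0.35648636956895224
side trun 15 x [ 97.7416 106.6705] ztop 112.56793626786077 y at top 3.374969754650293
side top plane [  0.0264  -0.0427 143.6432] 418 [-69.5206  59.3058] (array([-5.7,  1. ]), array([130.3,  70.3]), 0.2)
side bar [-157.6344    7.895   156.4575]
top trun 54 x [-132.8181  -93.1408] ztop 114.54596625885848 y at top 3.0189433634132814
top trun 60 x [ 93.3858 107.7942] ztop 115.11087966568024 y at top 1.4074206685915263
top top plane [  0.0124  -0.0531 144.6311] 1274 [-64.9103  59.2674] (array([-3.4, -0.4]), array([126.4,  70.6]), 0.1)
top bar [-156.8338   12.6133  156.3562]
```

View pics/m_top6.png

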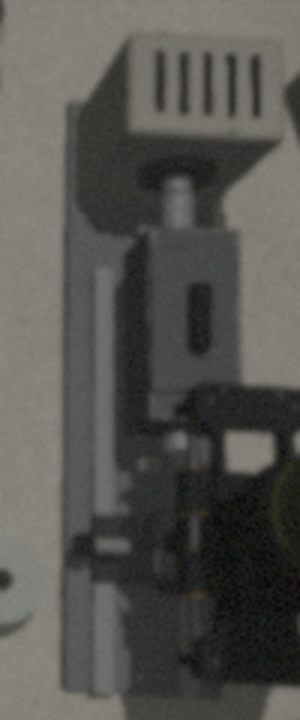

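Call:
servo_tool:
  rows: [1,0,1,0,1,2,0,1.5,0,1,3,0,2,0,1,4,0,2,0,1,4,0,2,0,1]

```text
time_s: 72.35
tool_pos: [0.4368, -0.2724, 0.1412]
tool_rot: [172.9, 88.4, 169.8]
force: [-24.5, 1.0, -2.7]
grip_width: 0.0154
```

```bash
python3 bar.py 7
```

```text
t 72.35 tcp [ 436.8 -272.4  141.2] jaw -3.0 tilt 1.61 F [-24.5   1.   -2.7] T [-0.16  3.96  0.21] w 15.4 q [ 82.  15. -60. 106.  14.  69.  15.]
side trun 52 x [-130.6497  -92.7499] ztop 114.20711242105625 y at top 0.07568046727081003
side trun 16 x [ 95.7366 107.0796] ztop 115.05387741028633 y at top 1.5408220549723615
side top plane [  0.0151  -0.0341 143.2891] 417 [-69.1602  58.9213] (array([-5.2,  0.5]), array([129. ,  70.5]), 0.2)
side bar [-156.1649    7.6637  156.7538]
top trun 49 x [-132.725   -93.0819] ztop 113.29213516389329 y at top 2.7589146030838156
top trun 60 x [ 93.4158 107.6209] ztop 114.85709868781707 y at top -2.564394108030139
top top plane [  0.0107  -0.052  144.6464] 1271 [-65.0471  59.5754] (array([-3.4,  0. ]), array([127.3,  70.3]), -0.9)
top bar [-157.1846   11.7509  156.7371]
```

Run:
```python
from h import *
f=np.mean([read_camera('side')["frame"].astype(float) for _ in range(3)],0)
p={"frame":np.clip(f*1.5,0,255).astype(np.uint8)}
crop(p,305,105,365,165,'n1',10)
crop(p,255,85,325,145,'n2',10)
```

```text
(no output)
```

View pics/n1.png

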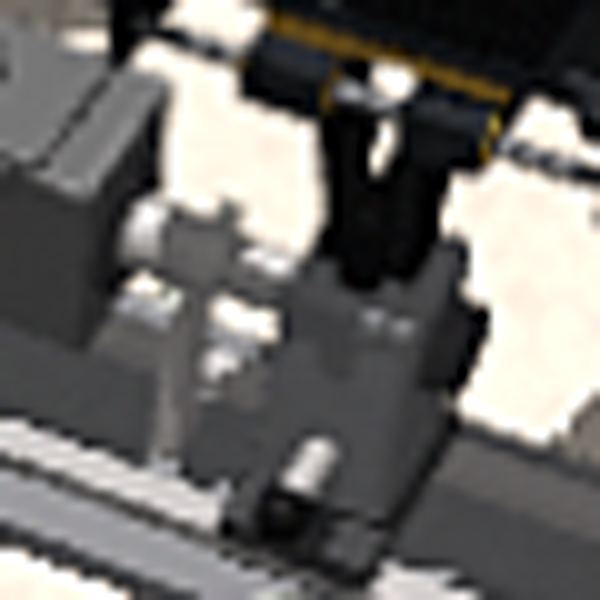

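View pics/n2.png

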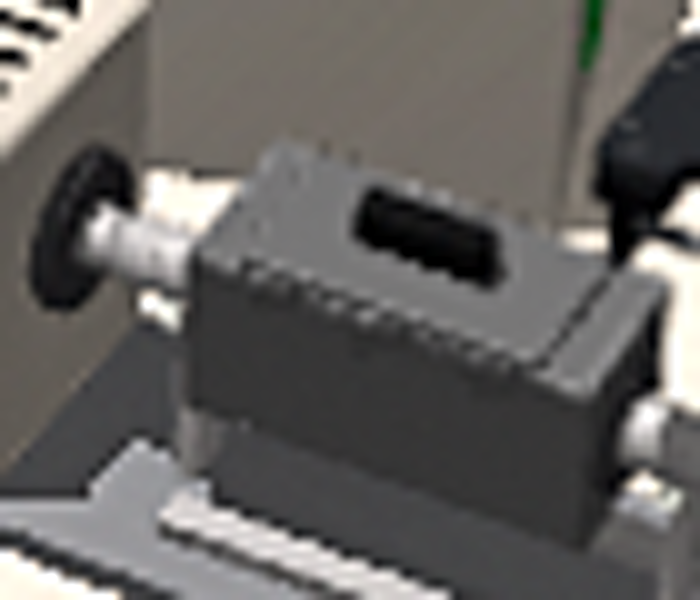

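Call:
servo_tool:
  rows: [1,0,0,0,1,2,0,0.5,0,1,3,0,1,0,1,4,0,1,0,1,4,0,1,0,1,4,0,1,0,1]

```text
time_s: 73.1
tool_pos: [0.4371, -0.2724, 0.1411]
tool_rot: [173.2, 87.9, 170.1]
force: [-33.0, 0.8, -0.8]
grip_width: 0.0154
```

```bash
python3 bar.py 8
```

```text
t 73.1 tcp [ 437.1 -272.4  141.1] jaw -3.1 tilt 2.07 F [-33.    0.8  -0.8] T [0.04 5.58 0.27] w 15.4 q [ 82.  15. -60. 106.  15.  69.  14.]
side trun 47 x [-130.3707  -93.6992] ztop 113.27988833795376 y at top -0.2872980092480216
side trun 18 x [ 95.5005 107.6   ] ztop 115.27498296907119 y at top 3.755316344073318
side top plane [  0.0171  -0.0396 143.5315] 408 [-69.8191  59.484 ] (array([-5.7,  1. ]), array([131. ,  69.2]), -0.0)
side bar [-156.5042    7.2963  157.0426]
top trun 44 x [-129.8713  -93.1371] ztop 113.23637254061991 y at top 2.966180540843603
top trun 60 x [ 92.56   107.3247] ztop 114.713472737852 y at top -1.0666389117361827
top top plane [  0.0112  -0.0543 144.6215] 1265 [-64.6573  59.6177] (array([-3.3, -0.5]), array([126.5,  70.1]), -0.1)
top bar [-156.5412   10.4648  156.9984]
```

Call:
servo_tool:
  rows: [-3,0,-1,0,1,-6,0,-1,0,1,-9,0,-2,0,1,-11,0,-2,0,1,-11,0,-2,0,1]

```text
time_s: 73.62
tool_pos: [0.4364, -0.2724, 0.1412]
tool_rot: [170.1, 89.3, 167.2]
force: [-4.8, -3.7, -19.2]
grip_width: 0.0157
```

Call:
servo_tool:
  rows: [-0.5,0,-1,0,1,-1,0,-2,0,1,-1,0,-2,0,1,-1,0,-2,0,0.9,-1,0,-2,0,0.5,-1,0,-2,0,0.4,-1,0,-2,0,0.4,-1,0,-2,0,0.4,-1,0,0,0,0.4]

```text
time_s: 74.37
tool_pos: [0.4428, -0.2717, 0.1461]
tool_rot: [3.6, 89.9, 0.8]
force: [0.5, 1.1, 0.8]
grip_width: 0.0412
```

Call:
servo_tool:
  rows: [0,0,30,0,0.4,0,0,65,0,0.4,0,0,105,0,0.4,-20,20,130,0,0.4,-20,60,130,0,0.4,-20,100,130,0,0.4,0,140,130,0,0.4,10,180,130,0,0.4,20,220,130,0,0.4,30,250,130,0,0.4]

```text
time_s: 75.2
tool_pos: [0.4729, -0.0177, 0.276]
tool_rot: [-60.3, 89.8, -63.0]
force: [-0.6, -0.3, 0.3]
grip_width: 0.0523
```

```bash
python3 bar.py 9;  python3 bar.py 10|grep -v trun
python3 - <<'E'
from h import *
f=np.mean([read_camera('side')["frame"].astype(float) for _ in range(3)],0)
p={"frame":np.clip(f*1.4,0,255).astype(np.uint8)}
crop(p,255,85,365,165,'n3',7)
f=np.mean([read_camera('top')["frame"].astype(float) for _ in range(3)],0)
p={"frame":np.clip(f*1.6,0,255).astype(np.uint8)}
crop(p,350,100,420,290,'n4',4)
cv2.imwrite('pics/n5.png',read_camera('side')["frame"])
E
```

```text
t 75.2 tcp [472.9 -17.7 276. ] jaw -2.6 tilt 0.17 F [-0.6 -0.3  0.3] T [-0.03 -0.12  0.03] w 52.3 q [ 86. -13. -76. 102. -12.  82.   9.]
side bar [-163.2273    0.8212  156.0407]
top trun 169 x [-132.1135  -92.7164] ztop 114.08171722874904 y at top -1.6708090220509026
top trun 59 x [ 93.2597 107.399 ] ztop 114.81788016067769 y at top 1.0227120890813912
top top plane [  0.0252  -0.0403 144.3288] 1545 [-66.6412  59.3524] (array([-3.6, -0.5]), array([127.2,  70.1]), 0.1)
top bar [-158.8761   -1.1246  157.2905]
t 75.3 tcp [474.1 -13.9 276.3] jaw -2.1 tilt 0.15 F [-0.5 -0.9  0.1] T [ 0.03 -0.08 -0.02] w 52.5 q [ 86. -12. -77. 101. -12.  82.  10.]
side bar [-162.2984    0.6866  156.1357]
top top plane [  0.0308  -0.0341 144.443 ] 1493 [-66.4432  59.2004] (array([-3.6, -0.6]), array([126.9,  70.3]), -0.1)
top bar [-158.789    -1.2922  157.5814]
```

View pics/n3.png

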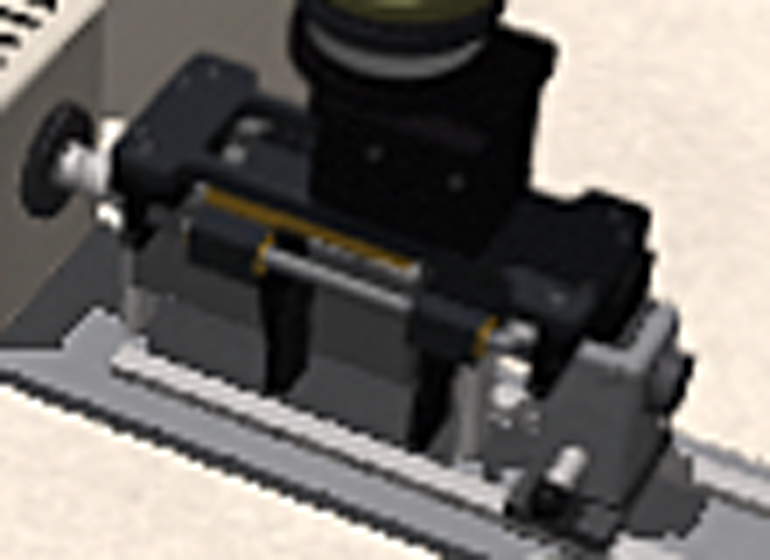

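View pics/n4.png

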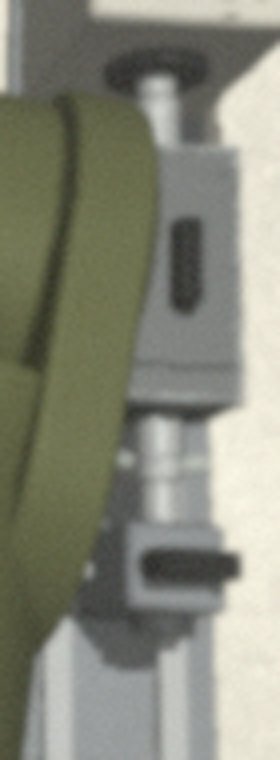

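View pics/n5.png

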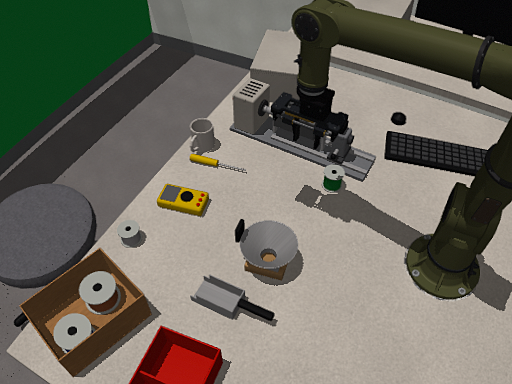

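Call:
servo_tool:
  rows: [10,40,0,7,0.4,20,80,0,14,0.4,30,120,0,21,0.4,40,160,0,28,0.4,50,200,0,28,0.4,60,240,0,28,0.4,60,280,0,28,0.4,60,280,0,28,0.4]

```text
time_s: 76.42
tool_pos: [0.5305, 0.2645, 0.2745]
tool_rot: [94.1, 89.7, 119.6]
force: [-1.6, -0.3, 1.0]
grip_width: 0.0523
```

```bash
sed -i 's/(t\[:,0\]>-80)&(t\[:,0\]<60)/(t[:,0]>-110)\&(t[:,0]<110)/' bar.py; python3 bar.py 11;  python3 bar.py 12|grep -v trun
python3 - <<'E'
from h import *
f=np.mean([read_camera('side')["frame"].astype(float) for _ in range(3)],0)
p={"frame":np.clip(f*1.4,0,255).astype(np.uint8)}
crop(p,255,85,365,165,'n6',7)
E
```

```text
t 76.42 tcp [530.5 264.5 274.5] jaw 25.6 tilt 0.32 F [-1.6 -0.3  1. ] T [ 0.   -0.02 -0.03] w 52.3 q [ 25.  24. -71.  86.  23.  86. -20.]
side trun 55 x [-132.2377  -92.9974] ztop 115.6910724242316 y at top 0.5529229151746132
side trun 14 x [ 95.6516 106.9937] ztop 115.76486522493316 y at top 1.8495336688949269
side top plane [  0.0041  -0.0284 142.9385] 458 [-69.8744  80.1313] (array([ 5. , -0.6]), array([152.7,  70.4]), 0.7)
side bar [-159.2065    2.0869  155.8157]
top trun 169 x [-131.9248  -93.028 ] ztop 113.62334318053331 y at top -1.018422130906889
top trun 59 x [ 93.4916 107.8439] ztop 114.41758363979376 y at top -0.2963624620707808
top top plane [  0.0024  -0.0391 143.8312] 1789 [-66.5689  81.7037] (array([ 7.9, -0.6]), array([149.9,  70. ]), 0.1)
top bar [-158.8303   -1.0277  157.458 ]
t 76.52 tcp [530.4 262.8 275. ] jaw 25.6 tilt 0.23 F [0.  0.7 0.2] T [ 0.01 -0.06 -0.  ] w 52.2 q [ 26.  24. -71.  86.  23.  86. -20.]
side top plane [  0.0017  -0.0294 142.8829] 462 [-69.7234  79.6998] (array([5.6, 0.5]), array([151.5,  70.6]), 0.7)
side bar [-159.3122    1.4048  155.8659]
top top plane [  0.002   -0.0401 143.7343] 1789 [-66.3639  81.8483] (array([ 7.8, -0.9]), array([149.5,  70.5]), 0.2)
top bar [-158.8901   -0.8399  157.3896]
```

View pics/n6.png

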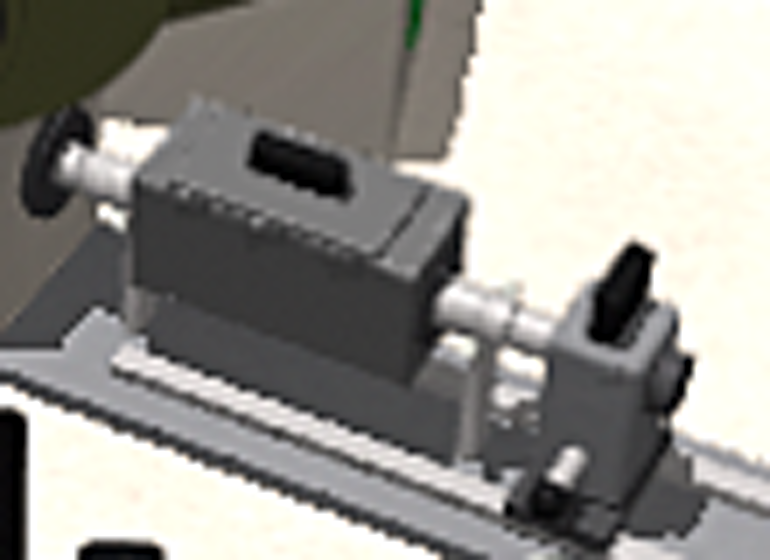

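View pics/m_top12.png

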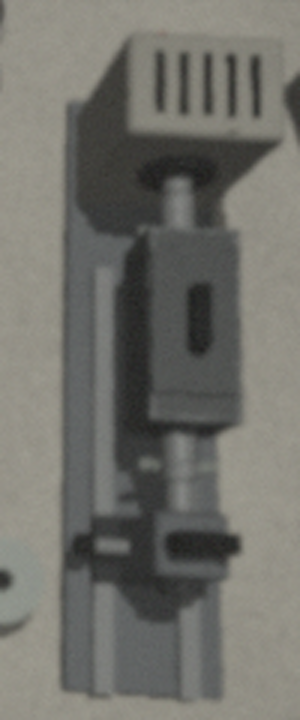

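Run:
```python
from h import *
c,s=np.cos(np.radians(-2.7)),np.sin(np.radians(-2.7))
for n in('top','side','top','side'):
    p,w=snap(n)
    q=w.reshape(-1,3); q=q[~np.isnan(q[:,0])]
    d=q[:,:2]-[.594,-.280]; t=np.c_[d[:,0]*c+d[:,1]*s,-d[:,0]*s+d[:,1]*c,q[:,2]]*1000
    pl=t[(abs(t[:,0]-6)<50)&(abs(t[:,1])<28)&(t[:,2]>139)&(t[:,2]<151)]
    for it in range(3):
        A=np.c_[pl[:,0]-6,pl[:,1],np.ones(len(pl))]; k=np.linalg.lstsq(A,pl[:,2],rcond=None)[0]; r=pl[:,2]-A@k; pl=pl[abs(r)<2.5]
    print(n,'plate',k,len(pl))
    for nm,lo,hi,y in(('rest-',-110,-85,0),('rest+',76,100,0)):
        v=t[(t[:,0]>lo)&(t[:,0]<hi)&(abs(abs(t[:,1])-25)<8)&(t[:,2]>90)&(t[:,2]<115)]; print(nm,len(v),np.percentile(v[:,2],[90]) if len(v) else '', np.percentile(v[:,0],[5,50,95]) if len(v) else '')
    b=t[(t[:,0]>-60)&(t[:,0]<60)&(t[:,1]>40)&(t[:,1]<60)&(abs(t[:,2]-22)<6)]; print('bed z',np.median(b[:,2]),len(b))
    h=t[(t[:,0]>150)&(t[:,0]<225)&(abs(t[:,1])<50)&(abs(t[:,2]-164)<6)]; print('head z (164)',np.median(h[:,2]),len(h))
    h=t[(t[:,0]>-180)&(t[:,0]<-140)&(abs(t[:,1])<20)&(abs(t[:,2]-158)<5)]; print('bar z (158)',np.percentile(h[:,2],[50,90]),len(h))
    g=t[(t[:,0]>-60)&(t[:,0]<60)&(t[:,1]>75)&(t[:,1]<95)&(abs(t[:,2])<8)]; print('bench z',np.median(g[:,2]))
```

```text
top plate [ -0.0018  -0.0477 145.3574] 850
rest- 44 [104.549] [-98.7959 -95.3935 -91.2513]
rest+ 14 [107.3725] [77.8009 85.6981 95.5804]
bed z 16.99523002383674 103
head z (164) 164.80205827011008 1361
bar z (158) [157.7074 159.4875] 139
bench z 0.524134385030739
side plate [  0.0021  -0.0689 144.2167] 172
rest- 14 [102.4114] [-102.2129  -98.4602  -94.154 ]
rest+ 15 [111.8279] [77.3053 81.3005 92.4458]
bed z 18.740260483576243 34
head z (164) nan 0
bar z (158) [155.8058 160.0363] 32
bench z -1.8493057990576212
top plate [  0.0026  -0.0487 145.4195] 831
rest- 43 [104.4982] [-98.8246 -95.2641 -91.404 ]
rest+ 15 [113.5086] [77.449  82.2525 95.2526]
bed z 17.063007787138318 97
head z (164) 164.82817072907608 1361
bar z (158) [157.6425 159.7489] 145
bench z 0.46310251430176086
side plate [  0.0015  -0.0607 144.0071] 177
rest- 13 [104.1893] [-102.9336  -98.0033  -94.0761]
rest+ 12 [110.445] [76.7959 81.206  92.9734]
bed z 20.56135363618661 29
head z (164) nan 0
bar z (158) [155.9995 158.9883] 36
bench z -1.3017316658434641
  return _methods._mean(a, axis=axis, dtype=dtype,
  ret = ret.dtype.type(ret / rcount)
```

Call:
servo_tool:
  rows: [-10,-40,0,-7,1,-20,-80,0,-14,1,-30,-120,0,-21,1,-40,-160,0,-28,1,-50,-200,0,-28,1,-60,-240,0,-28,1,-70,-280,0,-28,1,-80,-320,0,-28,1,-90,-360,0,-28,1,-100,-400,0,-28,1]

```text
time_s: 77.8
tool_pos: [0.4309, -0.1443, 0.2762]
tool_rot: [-65.4, 89.8, -68.3]
force: [1.2, 0.6, -0.1]
grip_width: 0.0012
```

Call:
servo_tool:
  rows: [-10,-40,0,0,1,-20,-80,0,0,1,-30,-120,0,0,1,-33,-134,0,0,1,-33,-134,0,0,1,-33,-134,0,0,1,-33,-134,0,0,1]

```text
time_s: 78.38
tool_pos: [0.3997, -0.2745, 0.2758]
tool_rot: [18.8, 89.9, 16.1]
force: [0.6, 0.6, -0.1]
grip_width: 0.0005
```

```bash
python3 -c "
from h import *
st()"
```

```text
t 78.38 tcp [ 399.7 -274.5  275.8] jaw -2.7 tilt 0.06 F [ 0.6  0.6 -0.1] T [-0.   -0.09  0.02] w 0.5 q [ 78.  -2. -45. 101.  -1.  81.  30.]
```

Call:
servo_tool:
  rows: [-6,3,-40,0,1,-6,3,-80,0,1,-6,3,-110,0,1,-6,3,-128,0,1,-6,3,-133,0,1,-6,3,-133,0,1]

```text
time_s: 78.88
tool_pos: [0.393, -0.271, 0.1419]
tool_rot: [122.2, 89.9, 119.5]
force: [0.4, -0.3, 0.4]
grip_width: 0.0006
```

Run:
```python
from h import *
st()
p,w=snap('side'); crop(p,300,85,390,175,'o1',6)
```

```text
t 78.88 tcp [ 393.  -271.   141.9] jaw -2.7 tilt 0.1 F [ 0.4 -0.3  0.4] T [-0.04 -0.09  0.05] w 0.6 q [ 77.   4. -46. 112.   3.  65.  26.]
```

View pics/o1.png

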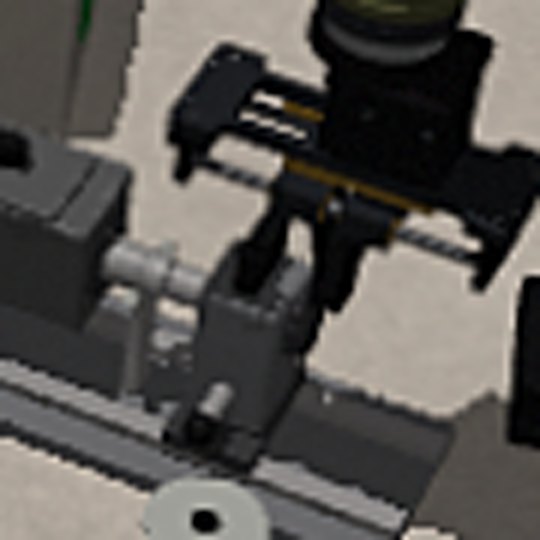

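Fist is behind the bar. Push forward slowly.

Call:
servo_tool:
  rows: [5,0,0,0,1,10,0,0,0,1,13,-0.5,0,0,1,16,-0.5,0,0,1,19,-1,0,0,1,21,-1,0,0,1]

```text
time_s: 79.43
tool_pos: [0.4147, -0.2741, 0.1429]
tool_rot: [-7.6, 89.9, -10.4]
force: [0.9, -0.6, 0.3]
grip_width: 0.0007
```

Call:
servo_tool:
  rows: [2,0,0,0,1,4,0,0,0,1,6,0,0,0,1]

```text
time_s: 79.68
tool_pos: [0.418, -0.274, 0.1425]
tool_rot: [174.4, 89.7, 171.5]
force: [-10.2, 1.3, 8.3]
grip_width: 0.0005
```

Call:
servo_tool:
  rows: [1,0,0,0,1,2,0,0,0,1,3,0,0.5,0,1,4,0,1,0,1]

```text
time_s: 80.02
tool_pos: [0.4181, -0.274, 0.1426]
tool_rot: [173.4, 89.3, 170.4]
force: [-16.1, 1.4, 7.2]
grip_width: 0.0002
```

Call:
servo_tool:
  rows: [1,0,0,0,1,2,0,1,0,1,2,0,1,0,1,2,0,1,0,1]

```text
time_s: 80.35
tool_pos: [0.4182, -0.2739, 0.1426]
tool_rot: [171.7, 89.1, 168.8]
force: [-17.5, 2.5, 6.7]
grip_width: 0.0002
```

Call:
servo_tool:
  rows: [2,0,0,0,1,4,0,0.5,0,1,4,0,0.5,0,1,4,0,0.5,0,1]

```text
time_s: 80.68
tool_pos: [0.4185, -0.2739, 0.1426]
tool_rot: [172.3, 88.6, 169.3]
force: [-26.7, 3.5, 13.7]
grip_width: 0.0005
```

Call:
servo_tool:
  rows: [-6,0,0,0,1,-12,0,0,0,1,-20,0,0,0,1,-32,0,0,0,1,-38,1,30,0,1,-38,2,70,0,1,-38,2,110,0,1,-38,20,140,0,1,-30,60,140,0,0.5,-20,100,140,0,0.5]

```text
time_s: 81.52
tool_pos: [0.4114, -0.1743, 0.2877]
tool_rot: [-26.0, 89.6, -29.0]
force: [1.6, 0.4, -0.4]
grip_width: 0.0076
```

Call:
servo_tool:
  rows: [10,40,0,0,0.5,20,80,0,0,0.5,30,120,0,0,0.5,40,160,0,0,0.5,50,200,0,0,0.5,60,240,0,0,0.5,70,280,0,0,0.5,80,320,0,0,0.5,85,340,0,0,0.5,85,340,0,0,0.5]

```text
time_s: 82.35
tool_pos: [0.4932, 0.1779, 0.2842]
tool_rot: [105.3, 89.3, 103.5]
force: [-1.5, 1.2, 0.9]
grip_width: 0.0435
```

```bash
python3 bar.py 13
python3 - <<'E'
from h import *
p,w=snap('side','z1')
p,w2=snap('top','z2')
c,s=np.cos(np.radians(-2.7)),np.sin(np.radians(-2.7))
q=w2.reshape(-1,3); q=q[~np.isnan(q[:,0])]
d=q[:,:2]-[.594,-.280]; t=np.c_[d[:,0]*c+d[:,1]*s,-d[:,0]*s+d[:,1]*c,q[:,2]]*1000
pl=t[(abs(t[:,0]-6)<50)&(abs(t[:,1])<28)&(t[:,2]>139)&(t[:,2]<151)]
for it in range(3):
    A=np.c_[pl[:,0]-6,pl[:,1],np.ones(len(pl))]; k=np.linalg.lstsq(A,pl[:,2],rcond=None)[0]; r=pl[:,2]-A@k; pl=pl[abs(r)<2.5]
print('plate',k,len(pl))
E
```

```text
t 82.35 tcp [493.2 177.9 284.2] jaw -1.8 tilt 0.74 F [-1.5  1.2  0.9] T [0.09 0.   0.02] w 43.5 q [ 48.  12. -78.  95.  11.  83. -33.]
side trun 54 x [-130.3537  -92.5241] ztop 113.07309913547061 y at top -1.0674407368921905
side top plane [  0.023   -0.0344 143.5327] 368 [-69.99    55.3494] (array([-6.4, -0.2]), array([128.2,  71.4]), -0.4)
side bar [-159.3681    2.365   155.9074]
top trun 173 x [-132.0222  -92.9209] ztop 113.89040513257424 y at top -1.5464556028911738
top trun 59 x [ 93.3558 107.438 ] ztop 113.61137099635032 y at top -2.230528757706797
top top plane [  0.0026  -0.0367 143.7403] 1799 [-66.5457  81.9525] (array([ 7.7, -0.6]), array([150.2,  70.7]), 0.2)
top bar [-158.7872   -1.2301  157.5656]
plate [ -0.0018  -0.0525 145.4058] 844
```

View pics/z1.png

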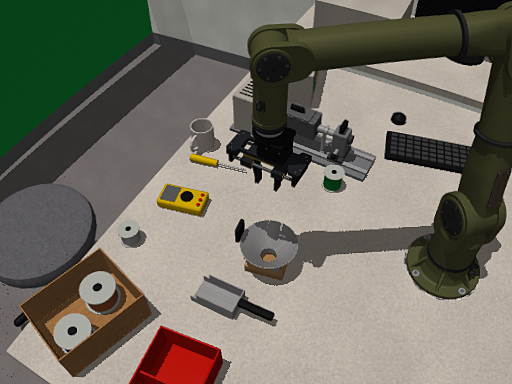

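View pics/z2.png

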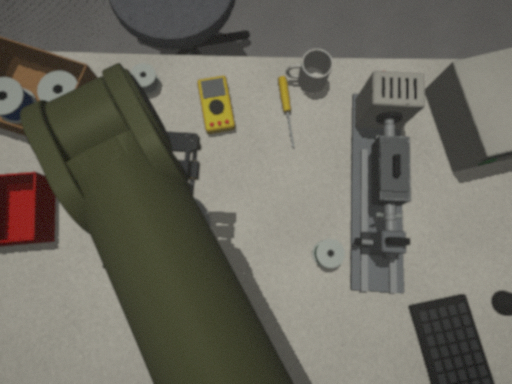

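Call:
servo_tool:
  rows: [20,0,0,0,0.5,40,0,0,0,0.5,40,0,0,0,0.5,40,0,0,0,0.5,40,0,0,0,0.5]

```text
time_s: 82.97
tool_pos: [0.5349, 0.1645, 0.2858]
tool_rot: [-39.5, 89.9, -42.5]
force: [-0.2, -0.2, -0.1]
grip_width: 0.0435
```

Run:
```python
from h import *
st()
p,w=snap('side')
for nm in("funnel","stone1","housing1","scoop"):
    for sc,ex,pts,mk in find(nm,p,w,3,.4): print(nm,round(sc,2),np.round(ex),np.median(pts,0))
funnelfit(p,w,.092,.003)
print(sign_off())
```

```text
t 82.97 tcp [534.9 164.5 285.8] jaw -3.0 tilt 0.12 F [-0.2 -0.2 -0.1] T [ 0.01 -0.04 -0.06] w 43.5 q [ 40.  18. -73.  90.  18.  85. -36.]
funnel 0.94 [266. 245.  65.  52.] [0.4803 0.1975 0.0707]
housing1 0.46 [303. 137. 142.  93.] [ 0.4519 -0.2547  0.0174]
scoop 0.71 [233. 298.  80.  45.] [0.5141 0.3826 0.0164]
funnel centre [465.  215.3] 177 res 2.738986070790221
z99 0.13603225414030332
the job is handed in; nothing more can be done
None
```

The job is handed in at about 83 s of the 210 s limit. The steps were done in the order asked:
- **Housings:** all four went into the barrel. Two stood on end after the drop, so I toppled them with the closed fingers. That slid the barrel a couple of centimetres on the bench.
- **Stones:** I poured all seven through the funnel by loosening the grip so the scoop tipped. None jammed in the stem.
- **Funnel and scoop:** the funnel is back upright on its stand and the scoop lies flat on the bench.
- **Cover and barrel:** I pressed the cover home with about 15 N or slightly more. The barrel is in the V rests with the port up.
- **Tailstock:** I slid it home and gave it a second push of about 27 N, at which it no longer moved.

**What the last checks showed:**
- The pictures showed no stray stones or housings, and the green spool was not touched.
- The cover plate measured level along the barrel. It sits at about the height expected with both centres lifting the barrel off the rests.
- **Travel:** the tailstock measured about 40 to 41 mm by the cameras, against the quoted 44 mm or so. Since it did not move under the second push, and given the plate height, I judged it seated.
- **Roll:** the barrel is rolled about 3° from upright on its centres, and I left it that way.

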